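# Restock the tea compartment and book it in

### The job

Restock the drop-front compartment on the shop counter: pull its flap all the way down, put every tea carton from the counter inside lengthwise, far end flush against the back wall, packed side by side without gaps into the back left corner (seen from the robot), all square, then push the flap fully up. Only when the flap is shut, squeeze the scanner's trigger fully and let it go again to book the stock in. Leave everything else on the counter where it stands.

Things in the scene. Friction and masses are not known exactly. Their poses are not given: they have to be found in the camera images.
- case: fixed wooden drop-front box, 120 x 279 x 102 high mm. Origin: middle of front face's lower edge, on the table; +x into it, +y its left. Inside: floor 45 above the table, 108 deep (x 0 to 108), 255 wide (y +-127.5); walls 12 thick, 102 high. A clear cover (underside 102, top 107 above the table) lies over x 60 to 120; x 0 to 60 is open above
- corner (a point): back left inner corner of the compartment (as the robot sees it), at inner-floor height; axes as case
- flap (a joint): the wooden front flap of the compartment, hinged along its bottom edge; rad, 0 = shut (upright), 1.57 = fully down, level with the inner floor and lying towards the robot. Stiff hinge: stays where it is left. Panel 76 high, 275 wide, 14 thick
- flap_hinge (a point): middle of the flap's hinge line, at x 0, 44 above the table
- flap_grip (a point): centre of the dark wooden grip barrel on the flap's free edge, 104 from the hinge line and 7 outward of the flap's inner face; barrel 22 in diameter, 50 long along the hinge direction, flat ends: can be pinched end to end from above at any angle of the flap
- scanner: grey hand scanner lying on its side, bolted in a cradle; looks along its +x. Origin on the table under its head; grip 30 wide (x) x 28 high, extends to its -y from y -18 to -118, mid-height 75 above the table, centred at x -8; nothing beneath the grip
- squeeze (a point): point midway between the grip's back face (25 to its -x) and the released trigger's front face (about 28 to its +x): squeeze here, fingers closing along the scanner's x; 75 above the table; axes as scanner
- trigger (a joint): orange trigger on the +x side of the scanner's grip, hinged at its head end, sprung; rad, 0 = released, 0.30 = fully squeezed (about 8 N)
- tea1: loose tea carton, white with green bands, 100 long (its x) x 45 x 45 mm, about 160 g; origin at its centre. May be absent
- tea2: loose tea carton, yellow with red bands, 100 long (its x) x 45 x 45 mm, about 160 g; origin at its centre. May be absent
- tea3: loose tea carton, white with blue bands, 100 long (its x) x 45 x 45 mm, about 160 g; origin at its centre. May be absent
- tea4: loose tea carton, green with yellow bands, 100 long (its x) x 45 x 45 mm, about 160 g; origin at its centre. May be absent
- spice_jar: bystander: amber glass jar, 56 diameter, 90 high; origin under its centre
- coffee_can: bystander: red can, 70 diameter, 100 high; origin under its centre
- date_bowl: bystander: terracotta bowl, 120 diameter, 50 high; origin under its centre
- scoop: bystander: steel spoon-shaped scoop, 170 long, lying flat
- weight: bystander: brass weight, 36 diameter, 42 high; origin under its centre
- tag_block: bystander: dark wooden block 30 x 70 x 35 high; origin under its centre
- mug: bystander: blue mug, 74 diameter, 80 high; origin under its centre
Things that resemble listed ones, but are neither listed nor needed, are in the scene too. Leave any purple or turquoise look-alike of the tea4 alone.

How it is judged:
By the outcome, as a careful person would: the job done as asked, in the order asked, and still so for the second after the job is handed in, with the robot touching nothing.
Of tea1, tea2, tea3, tea4 only 2 to 4 are there at a start; the rules pass over those that are not, and their reading is None.
At some moment in a run one of tea1, tea2, tea3, tea4 may be knocked a few centimetres aside while the robot is not near it.
Once in a run the grip may slacken for a moment while it holds something.
It also fails if it takes over 210 s, if anything falls off the work surface, if the arm or the gripper's body presses on something with over 40 N, if the wrist force passes 120 N, or if a joint passes its speed limit or range.

### The arm

A 6-joint arm with a two-finger parallel gripper is mounted at the origin on the work surface. World frame = base frame: x ahead of the robot, y to its left, z up, the work surface at z = 0. Lengths are in m, angles in rad, forces in N, time in s.
With the tool pointing down it reaches from about 0.275 to 0.975 m from the base axis. Payload 8.4 kg.
Tool frame: the origin (TCP) lies on the centre line of the jaws, within the pads' length; the fingertips stand robot.tip_extent ahead of it and the grasp point (between the pads) lies 2 mm behind it (robot.tip_extent is the distance from the TCP to the fingertips, in m); z points along the fingers, y is the direction in which the jaws open and shut (so a half turn about z gives the same grasp; the last joint's range is limited). The gripper opens to 92 mm and grips with 3 to 60 N. Pads are 20 mm wide; open, the fingers measure 128 mm over their backs; the gripper's body (75 mm by 189 mm) begins 69 mm behind the grasp point.
Start: joints at [-1.291, 0.353, 1.633, -0, 1.155, -0.002], TCP at [0.174, -0.6, 0.232] pointing down, gripper open.
Joint ranges: [-2.63, 2.63], [-0.92, 2.1], [0.06, 2.66], [-1.3, 4.44], [0, 2.69], [-3.02, 3.02]. Speed limits (rad/s): [2.22, 2.22, 2.79, 3.14, 3.14, 3.14].

### API

Orientations are given as a unit quaternion [x, y, z, w].
In Python, from station import robot gives the robot as it stands.
- The arm moves only by the tool apply_moves, never from a script. Its argument "moves" is a list of rows, each an object with "grip": the opening, from 0 (shut) to 1 (fully open); "slide": the shift along the tool's x, y, z in m, a list of three; "spin": the turn about the tool's z in degrees. A call has 1 to 10 rows; each row shifts and turns the commanded pose from where the row before left it, along the tool's axes as they then stand; what a row does not reach is not made up. A row lasts 1/12 s, in which the tool goes at most 41.7 mm and 7.16 degrees, less where a joint would pass 70% of its speed; a pose out of reach is approached as far as the arm can. A call with a gripper value outside its range is refused whole. The fingers move at their own pace and stop on an object; "force" is the grip in N (left out, the last holds). Time passes only in rows, so rows that do not move let the fingers close. It gives the time, the measured TCP pose, the force and the opening at its end, in the units of the state.
- robot.state(): the state, without advancing time (a new reading comes with each control period).
- robot.read_camera(name): name is "scene" or "top"; returns a dict with "frame" (420x560x3 uint8, red, green, blue), "K" (3x3 intrinsics, pixels), "R" (3x3) and "t" (3): a world point X has camera coordinates R X + t. Camera axes: x right, y down, z forward; pixel columns grow to the right and rows downward; lengths in m; the calibration is good to about 2 mm. A picture is of the moment at which its call begins. There is no depth.
- robot.close_job(): hands the job in, once; it reports no verdict.
The state is a dict: "t": time; "qpos": joint angles; "dq": joint speeds; "tau": joint torques, N m; "tcp_pos": TCP position; "ee_rot": TCP orientation; "wrist_force": force on the tool from outside, world axes, zero at the start; "torque": the same for the moment, N m; "opening": finger opening in m.
Only numpy, scipy, OpenCV 4.12 (cv2) and the standard library are available. Lean on these libraries where they do the work, as an engineer would, in place of code of your own. Each camera call takes 0.05 s, during which the arm holds its last target.

## Working session

There is one attempt and no reset: what is moved stays moved. The work goes in short steps, Python scripts to look and compute and a tool call to move; the robot and the scene stay as the last step left them, time stands still between calls to the robot, and variables do not carry over. Pictures are saved under pics/ and viewed, and the job is handed in when it is done.

Besides the shell and the picture viewer there is one more tool, called after "Emit:" as name(argument=value, ...), one argument or row to a line, values as JSON. apply_moves: Moves the arm, as the interface text tells. Its arguments: {"type":"object","properties":{"moves":{"type":"array"},"force":{"type":"number"}},"required":["moves"]}

```bash
ls; mkdir -p pics
python3 - <<'E'
from station import robot
import cv2
s=robot.state();print(s);print(robot.tip_extent)
for n in("scene","top"):
    c=robot.read_camera(n);cv2.imwrite(f"pics/{n}0.png",c["frame"][:,:,::-1]);print(n,c["K"],c["R"],c["t"])
E
```

```text
pics
{'t': 0.0, 'qpos': array([-1.29140895e+00,  3.53612390e-01,  1.63409566e+00, -4.27960089e-05,
        1.15519208e+00, -2.43064311e-03]), 'dq': array([-3.46564074e-04, -8.59310010e-05,  4.03148034e-04, -5.06823136e-04,
       -6.58120222e-04,  7.45065701e-05]), 'tau': array([ 2.39615133e-05, -5.93836284e+01, -3.34213364e+01,  6.96605444e-02,
        2.34132278e-02, -9.51775269e-05]), 'tcp_pos': array([ 0.17365921, -0.59992317,  0.23090247]), 'ee_rot': array([ 9.90087314e-01,  1.40451707e-01, -1.09622894e-04, -6.44777934e-04]), 'wrist_force': array([-0.14691349, -0.17416293,  0.02572865]), 'torque': array([-0.00685001, -0.01909174, -0.01420095]), 'opening': 0.09205712590704057}
0.017
scene [[396.12354286   0.         277.41494292]
 [  0.         396.12354286 209.9066156 ]
 [  0.           0.           1.        ]] [[ 0.73995804  0.67264977  0.00209369]
 [ 0.42985056 -0.47046458 -0.77064361]
 [-0.51738824  0.57114391 -0.63726293]] [-0.39434398 -0.14307247  1.46032074]
top [[492.08124943   0.         289.84371509]
 [  0.         492.08124943 208.66728454]
 [  0.           0.           1.        ]] [[-0.01934217 -0.99966685 -0.01708985]
 [-0.98902399  0.02163497 -0.1461625 ]
 [ 0.14648355  0.01407517 -0.98911297]] [0.00491658 0.53418626 1.5021339 ]
```

Run:
```python
import cv2
for n in("scene","top"):
    i=cv2.imread(f"pics/{n}0.png");cv2.imwrite(f"pics/{n}0b.png",cv2.resize(i,(800,600),interpolation=cv2.INTER_CUBIC))
```

```text
(no output)
```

View pics/scene0b.png

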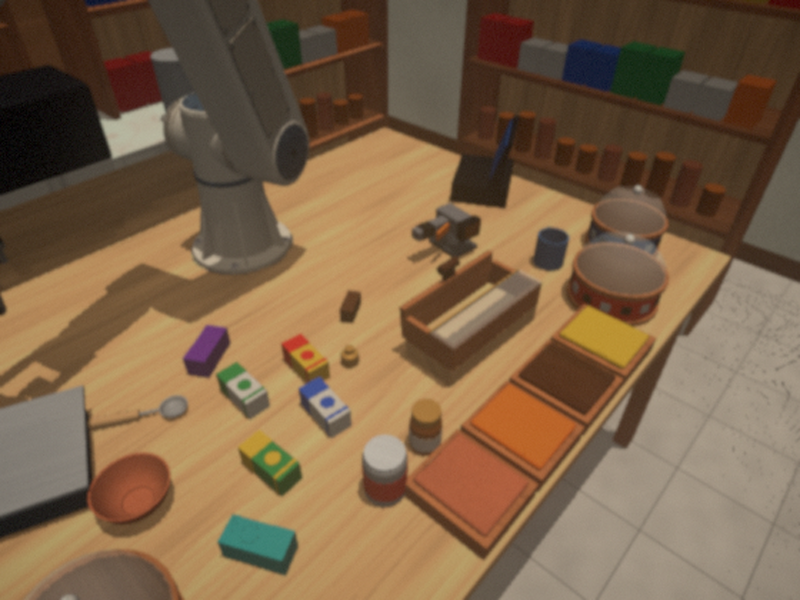

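View pics/top0b.png

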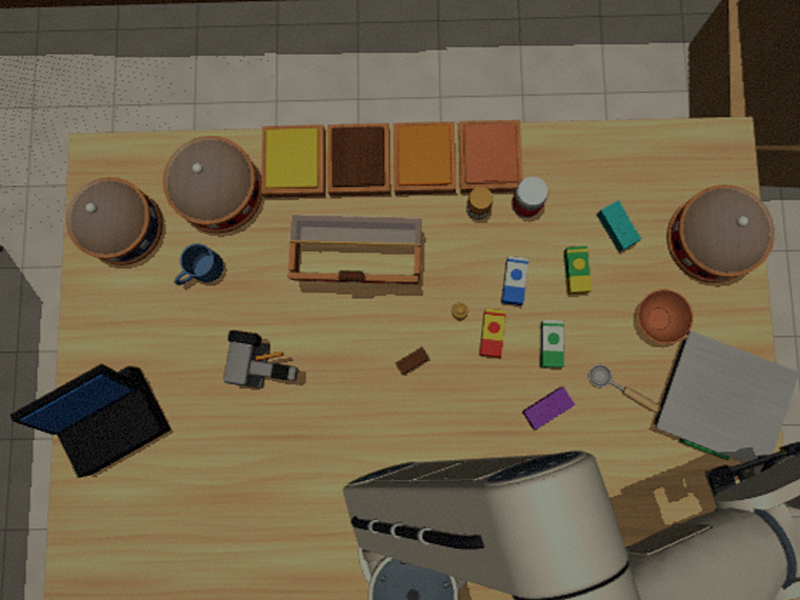

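The scene shows all four cartons, the purple and turquoise look-alikes, the shut case (top view, around 355,250 of the 800x600 version) and the scanner (255,360). Next I'll zoom in to measure them.

Run:
```python
import cv2
i=cv2.imread("pics/top0.png")
a=i[140:285,140:440]; cv2.imwrite("pics/top0c.png",cv2.resize(a,None,fx=2.66,fy=2.66,interpolation=cv2.INTER_CUBIC))
i=cv2.imread("pics/scene0.png")
a=i[130:370,120:390]; cv2.imwrite("pics/scene0c.png",cv2.resize(a,None,fx=2.5,fy=2.5,interpolation=cv2.INTER_CUBIC))
```

```text
(no output)
```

View pics/top0c.png

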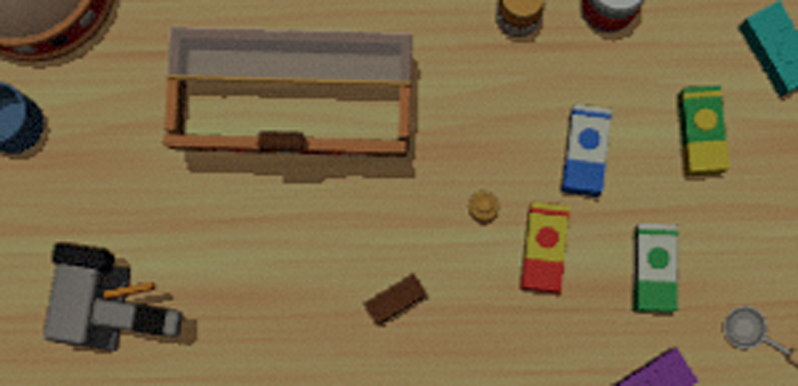

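View pics/scene0c.png

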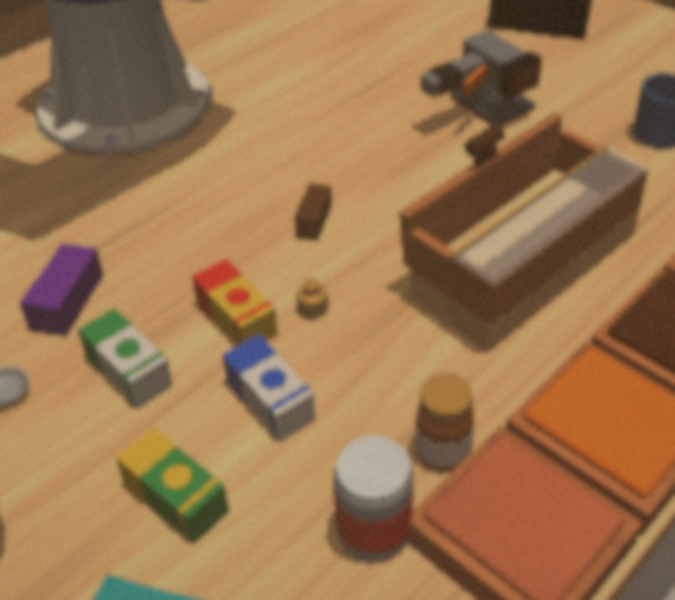

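```bash
cat > h.py <<'E'
import numpy as np, cv2
from station import robot
def cam(n): return robot.read_camera(n)
def proj(c,X):
    X=np.atleast_2d(X); p=(c["K"]@(c["R"]@X.T+c["t"][:,None])).T
    return p[:,:2]/p[:,2:]
def back(c,uv,z):
    C=-c["R"].T@c["t"]; d=c["R"].T@np.linalg.inv(c["K"])@np.array([uv[0],uv[1],1.])
    return C+d*(z-C[2])/d[2]
def tri(cs,uvs):
    A=[];b=[]
    for c,uv in zip(cs,uvs):
        C=-c["R"].T@c["t"]; d=c["R"].T@np.linalg.inv(c["K"])@np.array([uv[0],uv[1],1.]); d/=np.linalg.norm(d)
        P=np.eye(3)-np.outer(d,d); A.append(P); b.append(P@C)
    X,_,_,_=np.linalg.lstsq(np.vstack(A),np.hstack(b),rcond=None)
    return X, np.linalg.norm(np.vstack(A)@X-np.hstack(b))
def rect(c,z,x0,x1,y0,y1,s=2):
    """rectified plane, s px/mm*1 ; image up=+x, left=+y ; s px per mm"""
    W=int((y1-y0)*1000*s);H=int((x1-x0)*1000*s)
    v,u=np.mgrid[0:H,0:W].astype(float)
    X=np.stack([x1-v/(1000*s),y1-u/(1000*s),np.full_like(u,z)],-1).reshape(-1,3)
    p=proj(c,X).astype(np.float32)
    return cv2.remap(c["frame"][:,:,::-1].copy(),p[:,0].reshape(H,W),p[:,1].reshape(H,W),cv2.INTER_CUBIC)
def st():
    s=robot.state(); q=s["ee_rot"]; yaw=np.degrees(2*np.arctan2(q[1],q[0]))
    print("t",round(s["t"],2),"tcp",np.round(s["tcp_pos"],4),"yaw",round((yaw+180)%360-180,2),"F",np.round(s["wrist_force"],1),"open",round(s["opening"],4),"j",np.round(s["qpos"],2))
E
python3 - <<'E'
from h import *
import numpy as np
t=cam("top");s=cam("scene")
for nm,uv in dict(fl_low_right=(552,195)).items(): pass
f=lambda u,v:(140+u/2.66,140+v/2.66)
for nm,uv,z in [("tea3dot",f(589,139),.045),("tea4",f(705,119),.045),("tea2",f(547,237),.045),("tea1",f(658,258),.045),
  ("caseBL",f(172,28),.107),("caseBR",f(412,34),.107),("barrel",f(283,141),.159)]:
    print(nm,np.round(back(t,uv,z),3))
g=lambda u,v:(120+u/2.5,130+v/2.5)
for nm,a,b in [("tea3",f(589,139),g(273,379)),("tea4",f(705,119),g(179,475)),("tea2",f(547,237),g(237,296)),("tea1",f(658,258),g(127,348))]:
    X,r=tri([t,s],[a,b]);print(nm,np.round(X,4),round(r,4))
im=rect(t,.045,.45,.80,-.5,-.02,1.6);cv2.imwrite("pics/r_top.png",im)
im=rect(s,.045,.45,.80,-.5,-.02,1.6);cv2.imwrite("pics/r_sc.png",im)
im=rect(t,.102,.55,.85,-.05,.35,2);cv2.imwrite("pics/r_case.png",im)
E
```

```text
tea3dot [ 0.58  -0.231  0.045]
tea4 [ 0.601 -0.368  0.045]
tea2 [ 0.466 -0.178  0.045]
tea1 [ 0.438 -0.305  0.045]
caseBL [0.709 0.25  0.107]
caseBR [ 0.696 -0.026  0.107]
barrel [0.565 0.118 0.159]
tea3 [ 0.58   -0.2317  0.0447] 0.001
tea4 [ 0.6009 -0.368   0.0461] 0.0
tea2 [ 0.4647 -0.1788  0.0456] 0.0021
tea1 [ 0.4379 -0.306   0.0455] 0.0015
```

View pics/r_top.png

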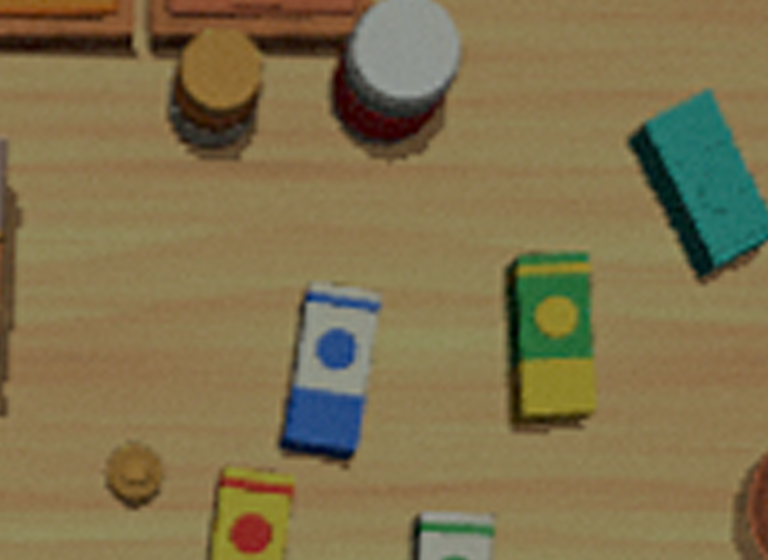

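View pics/r_case.png

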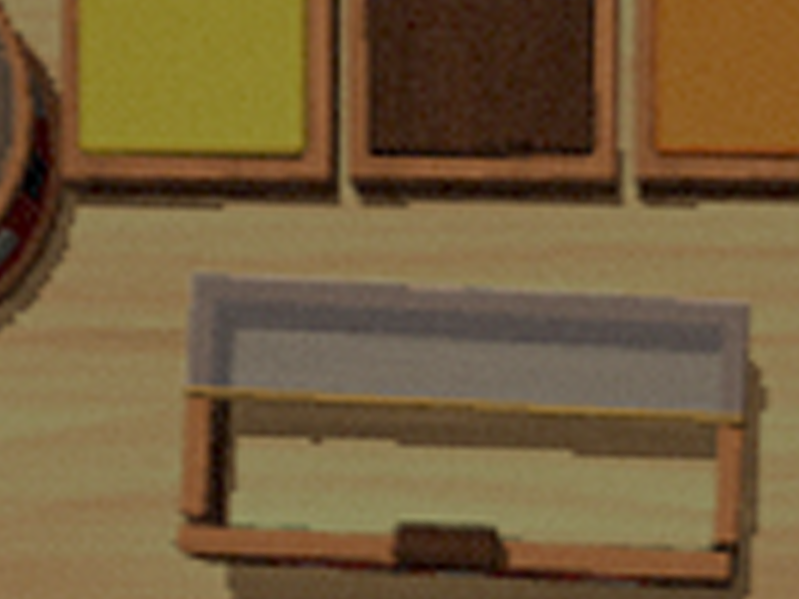

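Run:
```python
import cv2
i=cv2.imread("pics/scene0.png")
a=i[165:275,270:385]; cv2.imwrite("pics/sc_case.png",cv2.convertScaleAbs(cv2.resize(a,None,fx=5.4,fy=5.4,interpolation=cv2.INTER_CUBIC),alpha=1.4))
i=cv2.imread("pics/top0.png")
a=i[145:205,195:305]; cv2.imwrite("pics/top_case.png",cv2.convertScaleAbs(cv2.resize(a,None,fx=7,fy=7,interpolation=cv2.INTER_CUBIC),alpha=1.4))
```

```text
(no output)
```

View pics/sc_case.png

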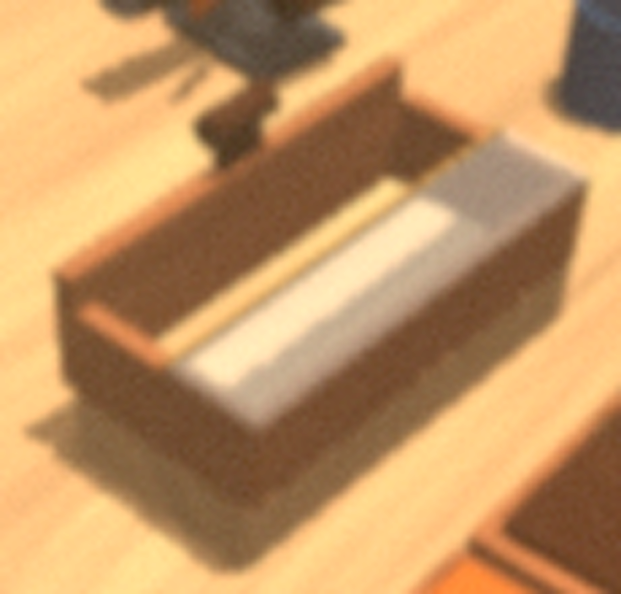

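View pics/top_case.png

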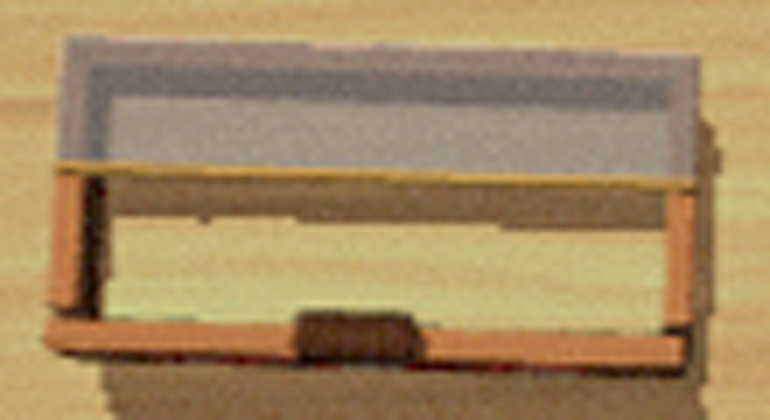

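Run:
```python
from h import *
from scipy.optimize import least_squares
t=cam("top");s=cam("scene")
T=[((120,139.5,107),(63,38)),((120,-139.5,107),(699,57)),((60,139.5,107),(58,163)),((60,-139.5,107),(695,183)),((-14,137.5,120),(45,343)),((-14,-137.5,120),(686,365)),((-7,0,159),(360,337))]
S=[((120,139.5,107),(587,180)),((120,-139.5,107),(258,430)),((60,139.5,107),(500,133)),((60,-139.5,107),(168,362)),((0,137.5,120),(402,70)),((-14,-137.5,120),(57,272))]
def W(p,P):
    P=np.array(P)/1000; c,sn=np.cos(p[2]),np.sin(p[2])
    return np.c_[p[0]+c*P[:,0]-sn*P[:,1],p[1]+sn*P[:,0]+c*P[:,1],P[:,2]+p[3]]
ut=np.array([[195+(u+.5)/7-.5,145+(v+.5)/7-.5] for _,(u,v) in T]);us=np.array([[270+(u+.5)/5.4-.5,165+(v+.5)/5.4-.5] for _,(u,v) in S])
def res(p): return np.r_[(proj(t,W(p,[a for a,_ in T]))-ut).ravel(),(proj(s,W(p,[a for a,_ in S]))-us).ravel()]
r=least_squares(res,[.58,.11,-.05,0],loss="soft_l1")
print(r.x,np.degrees(r.x[2]));print(np.round(res(r.x).reshape(-1,2),1))
for use in ("t","s"):
    f=(lambda p: np.r_[(proj(t,W(np.r_[p,0],[a for a,_ in T]))-ut).ravel()]) if use=="t" else (lambda p:(proj(s,W(np.r_[p,0],[a for a,_ in S]))-us).ravel())
    q=least_squares(f,[.58,.11,-.05]).x;print(use,q,np.degrees(q[2]))
```

```text
[ 0.58183704  0.11965933 -0.05037014 -0.00306741] -2.885996492667512
[[ 0.2  1. ]
 [ 0.5  0.7]
 [-0.2  2.3]
 [ 0.5  1.9]
 [ 0.1 -0.2]
 [ 0.3 -0.8]
 [-0.4 -2.8]
 [ 0.7 -0.7]
 [-0.1 -0.3]
 [ 0.1 -0.6]
 [-0.6  1. ]
 [ 2.5 -0.2]
 [ 0.8  0.7]]
t [ 0.58206892  0.11992623 -0.05335985] -3.0572943875674152
s [ 0.58245569  0.11538908 -0.04223889] -2.420109853917959
```

```bash
cat >> h.py <<'E'
def W(p,P):
    P=np.atleast_2d(np.array(P,float))/1000; c,sn=np.cos(p[2]),np.sin(p[2])
    return np.c_[p[0]+c*P[:,0]-sn*P[:,1],p[1]+sn*P[:,0]+c*P[:,1],P[:,2]]
def boxlines(x0,x1,y0,y1,z0,z1):
    c=[(x,y,z) for x in(x0,x1) for y in(y0,y1) for z in(z0,z1)]
    return [(c[i],c[j]) for i in range(8) for j in range(i+1,8) if sum(a!=b for a,b in zip(c[i],c[j]))==1]
def overlay(c,p,lines,roi,k,name,alpha=1.3):
    u0,v0,u1,v1=roi; im=cv2.convertScaleAbs(cv2.resize(c["frame"][v0:v1,u0:u1,::-1],None,fx=k,fy=k,interpolation=cv2.INTER_CUBIC),alpha=alpha)
    for L,col in lines:
        for a,b in L:
            q=(proj(c,W(p,[a,b]))-[u0,v0]+.5)*k-.5
            cv2.line(im,*[tuple(int(round(e)) for e in r) for r in q],col,1,cv2.LINE_AA)
    cv2.imwrite(name,im)
E
python3 - <<'E'
from h import *
t=cam("top");s=cam("scene")
p=[.582,.1195,np.radians(-2.95)]
L=[(boxlines(0,120,-139.5,139.5,0,102),(255,255,0)),(boxlines(60,120,-139.5,139.5,107,107),(0,255,0)),(boxlines(-14,0,-137.5,137.5,44,120),(255,0,255))]
overlay(t,p,L,(195,140,305,205),7,"pics/o1.png")
overlay(s,p,L,(270,165,385,275),5.4,"pics/o2.png")
E
```

```text
(no output)
```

View pics/o1.png

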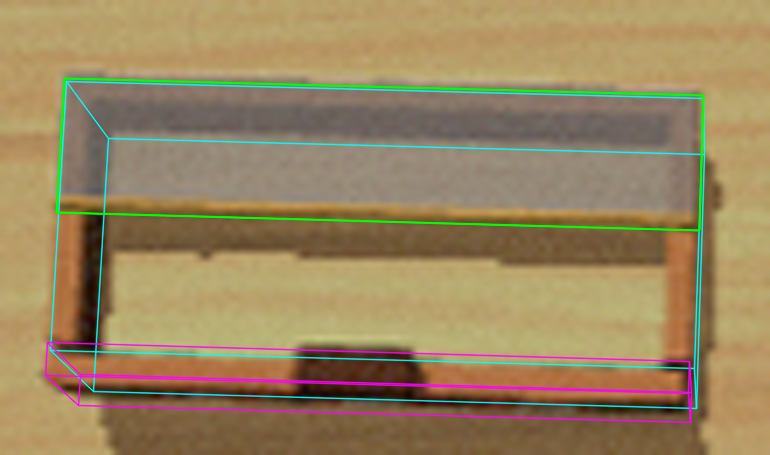

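View pics/o2.png

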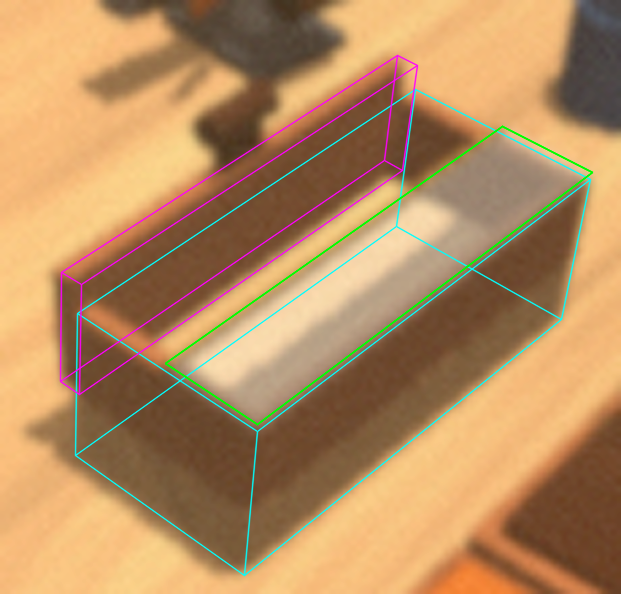

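Run:
```python
from h import *
t=cam("top");s=cam("scene")
print(tri([t,s],[(246.1,192.6),(313.9,186.3)]))
p=[.5835,.1195,np.radians(-2.95)]
print(W(p,(-7,0,148)),proj(t,W(p,(-7,0,148))),proj(s,W(p,(-7,0,148))))
for im,c,roi,k,n in (("",t,(225,180,265,205),18,"a"),("",s,(295,170,335,205),17,"b")):
    overlay(c,p,[],roi,k,f"pics/bar_{n}.png")
```

```text
(array([0.56783875, 0.11887638, 0.14696392]), np.float64(0.0014758079516236798))
[[0.57650928 0.11986025 0.148     ]] [[245.96093294 189.88539348]] [[316.87533077 186.99901174]]
```

View pics/bar_a.png

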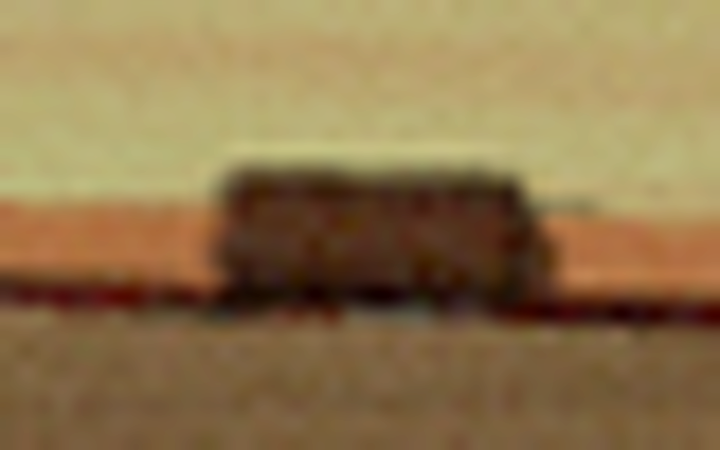

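View pics/bar_b.png

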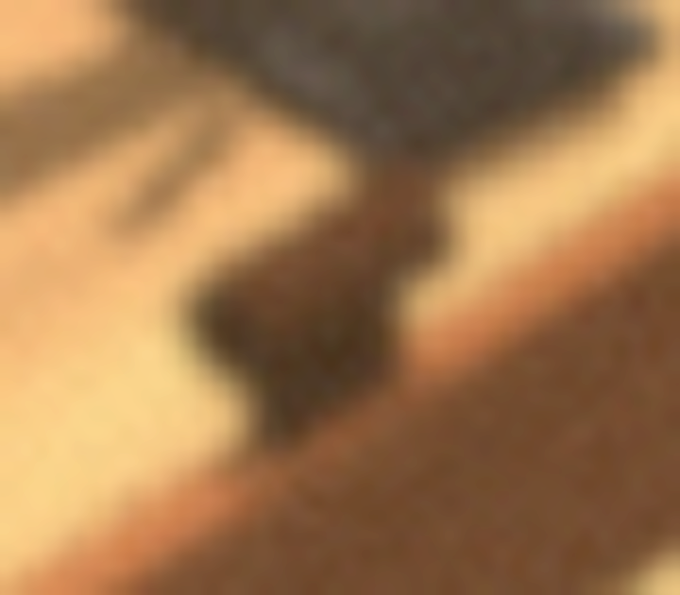

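```bash
cat >> h.py <<'E'
def carton(c,xy,s=2.,z=.045,half=.075,dbg=None):
    x,y=xy; im=rect(c,z,x-half,x+half,y-half,y+half,s)
    H=im.shape[0]; m=np.full(im.shape[:2],cv2.GC_BGD,np.uint8)
    r=int(62*s); cc=H//2
    m[cc-r:cc+r,cc-r:cc+r]=cv2.GC_PR_BGD
    cv2.circle(m,(cc,cc),int(24*s),cv2.GC_PR_FGD,-1); cv2.circle(m,(cc,cc),int(14*s),cv2.GC_FGD,-1)
    cv2.grabCut(im,m,None,np.zeros((1,65)),np.zeros((1,65)),8,cv2.GC_INIT_WITH_MASK)
    f=((m==1)|(m==3)).astype(np.uint8); f=cv2.morphologyEx(f,cv2.MORPH_OPEN,np.ones((9,9)))
    cs,_=cv2.findContours(f,cv2.RETR_EXTERNAL,cv2.CHAIN_APPROX_NONE); k=max(cs,key=cv2.contourArea)
    (u,v),(w,h),a=cv2.minAreaRect(k)
    if w<h: w,h,a=h,w,a+90
    # image dir of long axis: (cos a, sin a) in (u,v); world dx=-v, dy=-u
    yaw=np.degrees(np.arctan2(-np.cos(np.radians(a)),-np.sin(np.radians(a)))); yaw=(yaw+90)%180-90
    if dbg:
        d=im.copy(); cv2.drawContours(d,[k],-1,(255,0,255),1); cv2.drawContours(d,[np.int32(cv2.boxPoints(((u,v),(w,h),a)))],-1,(255,255,0),1); cv2.imwrite(dbg,d)
    return x+half-v/(1000*s), y+half-u/(1000*s), yaw, w/s, h/s
E
python3 - <<'E'
from h import *
t=cam("top")
ims=[]
for n,xy in dict(tea1=(.43,-.305),tea2=(.455,-.18),tea3=(.57,-.233),tea4=(.59,-.368)).items():
    print(n,np.round(carton(t,xy,dbg="pics/_d.png"),4)); ims.append(cv2.imread("pics/_d.png"))
cv2.imwrite("pics/cart.png",np.vstack([np.hstack(ims[:2]),np.hstack(ims[2:])]))
E
```

```text
tea1 [ 0.4276 -0.3031 -3.1798 95.6026 44.4592]
tea2 [  0.4565  -0.1753  -7.8153 100.3338  47.0005]
tea3 [  0.5717  -0.2279  -7.9356 100.7711  47.8255]
tea4 [  0.5919  -0.3673   2.3373 101.5583  46.4307]Traceback (most recent call last):
  File "<stdin>", line 6, in <module>
    return _nx.concatenate(arrs, 0, dtype=dtype, casting=casting)
           ~~~~~~~~~~~~~~~^^^^^^^^^^^^^^^^^^^^^^^^^^^^^^^^^^^^^^^
ValueError: all the input array dimensions except for the concatenation axis must match exactly, but along dimension 1, the array at index 0 has size 600 and the array at index 1 has size 599
```

Run:
```python
from h import *
t=cam("top")
ims=[]
for n,xy in dict(tea1=(.43,-.305),tea2=(.455,-.18),tea3=(.57,-.233),tea4=(.59,-.368)).items():
    carton(t,xy,dbg="pics/_d.png"); ims.append(cv2.resize(cv2.imread("pics/_d.png"),(300,300)))
cv2.imwrite("pics/cart.png",np.vstack([np.hstack(ims[:2]),np.hstack(ims[2:])]))
```

```text
(no output)
```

View pics/cart.png

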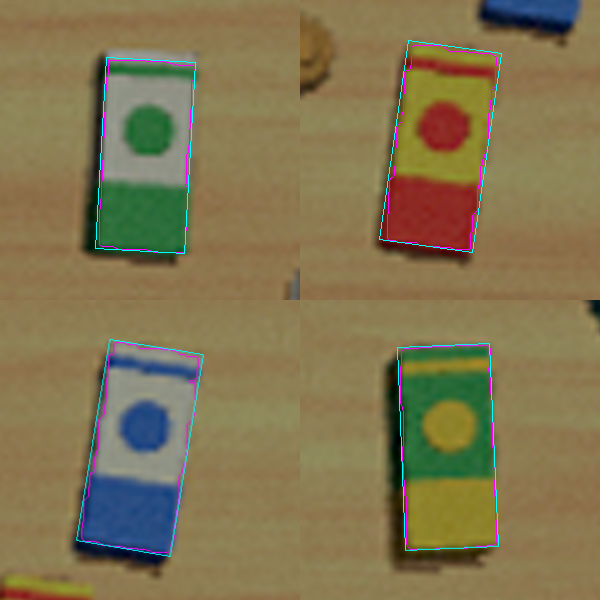

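```bash
cat >> h.py <<'E'
CASE=[.5835,.1195,np.radians(-2.95)]
def go(x,y,z,yaw=None):
    """slide (tool axes, mm) from the measured pose to target, after spinning to yaw"""
    s=robot.state(); q=s["ee_rot"]; cur=(np.degrees(2*np.arctan2(q[1],q[0]))+180)%360-180
    if yaw is None: yaw=cur
    sp=(cur-yaw+180)%360-180
    d=np.array([x,y,z])-s["tcp_pos"]; a=np.radians(yaw)
    print("spin",round(sp,2),"slide mm",np.round(1000*np.array([d@[np.cos(a),np.sin(a),0],d@[np.sin(a),-np.cos(a),0],-d[2]]),1))
E
python3 - <<'E'
from h import *
st(); go(.568,.119,.235,-2.95)
E
```

```text
t 0.6 tcp [ 0.1738 -0.6003  0.2316] yaw 16.15 F [-0.9  0.1  0.3] open 0.0916 j [-1.29  0.35  1.63  0.    1.16 -0.  ]
spin 19.1 slide mm [ 356.6 -738.7   -3.4]
```

Emit:
apply_moves(
  moves=[
    {"grip": 0.85, "slide": [0, 0, 0], "spin": 6.4},
    {"grip": 0.85, "slide": [0, 0, 0], "spin": 6.4},
    {"grip": 0.85, "slide": [0, 0, 0], "spin": 6.25},
  ],
)

```text
t: 0.85
tcp_pos: [0.1738, -0.6003, 0.2316]
ee_rot: [1.0, -0.028, -0.0, -0.0]
wrist_force: [-0.2, -0.7, -0.1]
opening: 0.0785
```

Run:
```python
from h import *
st(); go(.568,.119,.235,-2.95)
```

```text
t 0.85 tcp [ 0.1738 -0.6003  0.2316] yaw -3.22 F [-0.2 -0.7 -0.1] open 0.0785 j [-1.29  0.35  1.63  0.    1.16  0.34]
spin -0.27 slide mm [ 356.6 -738.6   -3.4]
```

Emit:
apply_moves(
  moves=[
    {"grip": 0.85, "slide": [0.016, -0.033, 0], "spin": 0},
    {"grip": 0.85, "slide": [0.016, -0.033, 0], "spin": 0},
    {"grip": 0.85, "slide": [0.016, -0.033, 0], "spin": 0},
    {"grip": 0.85, "slide": [0.016, -0.033, 0], "spin": 0},
    {"grip": 0.85, "slide": [0.016, -0.033, 0], "spin": 0},
    {"grip": 0.85, "slide": [0.016, -0.033, 0], "spin": 0},
    {"grip": 0.85, "slide": [0.016, -0.033, 0], "spin": 0},
    {"grip": 0.85, "slide": [0.016, -0.033, 0], "spin": 0},
    {"grip": 0.85, "slide": [0.016, -0.033, 0], "spin": 0},
    {"grip": 0.85, "slide": [0.016, -0.033, 0], "spin": 0},
  ],
)

```text
t: 1.68
tcp_pos: [0.3508, -0.2774, 0.2319]
ee_rot: [1.0, -0.025, 0.0, 0.0]
wrist_force: [0.4, -0.1, -0.1]
opening: 0.0782
```

Emit:
apply_moves(
  moves=[
    {"grip": 0.85, "slide": [0.016, -0.033, 0], "spin": 0},
    {"grip": 0.85, "slide": [0.016, -0.033, 0], "spin": 0},
    {"grip": 0.85, "slide": [0.016, -0.033, 0], "spin": 0},
    {"grip": 0.85, "slide": [0.016, -0.033, 0], "spin": 0},
    {"grip": 0.85, "slide": [0.016, -0.033, 0], "spin": 0},
    {"grip": 0.85, "slide": [0.016, -0.033, 0], "spin": 0},
    {"grip": 0.85, "slide": [0.016, -0.033, 0], "spin": 0},
    {"grip": 0.85, "slide": [0.016, -0.033, 0], "spin": 0},
    {"grip": 0.85, "slide": [0.016, -0.033, 0], "spin": 0},
    {"grip": 0.85, "slide": [0.016, -0.033, 0], "spin": 0},
  ],
)

```text
t: 2.52
tcp_pos: [0.5274, 0.0445, 0.2318]
ee_rot: [1.0, -0.025, 0.0, 0.0]
wrist_force: [0.1, -0.9, -0.7]
opening: 0.0779
```

Run:
```python
from h import *
st(); go(.568,.119,.15,-2.95)
```

```text
t 2.52 tcp [0.5274 0.0445 0.2318] yaw -2.89 F [ 0.1 -0.9 -0.7] open 0.0779 j [ 0.08  0.2   1.84 -0.    1.1   1.7 ]
spin 0.06 slide mm [ 36.7 -76.5  81.8]
```

Emit:
apply_moves(
  moves=[
    {"grip": 0.85, "slide": [0.012, -0.025, 0], "spin": 0},
    {"grip": 0.85, "slide": [0.012, -0.025, 0], "spin": 0},
    {"grip": 0.85, "slide": [0.012, -0.025, 0], "spin": 0},
    {"grip": 0.85, "slide": [0, 0, 0], "spin": 0},
  ],
)

```text
t: 2.85
tcp_pos: [0.5687, 0.1195, 0.2317]
ee_rot: [1.0, -0.024, 0.001, -0.001]
wrist_force: [-0.2, -0.6, -0.0]
opening: 0.0779
```

Run:
```python
from h import *
st(); go(.568,.119,.15,-2.95)
for n,roi,k in (("top",(200,140,320,230),6),("scene",(270,110,390,240),4.5)):
    overlay(cam(n),CASE,[],roi,k,f"pics/b_{n}.png")
```

```text
t 2.85 tcp [0.5687 0.1195 0.2317] yaw -2.78 F [-0.2 -0.6 -0. ] open 0.0779 j [0.2  0.28 1.73 0.   1.12 1.82]
spin 0.17 slide mm [-0.7  0.5 81.7]
```

View pics/b_top.png

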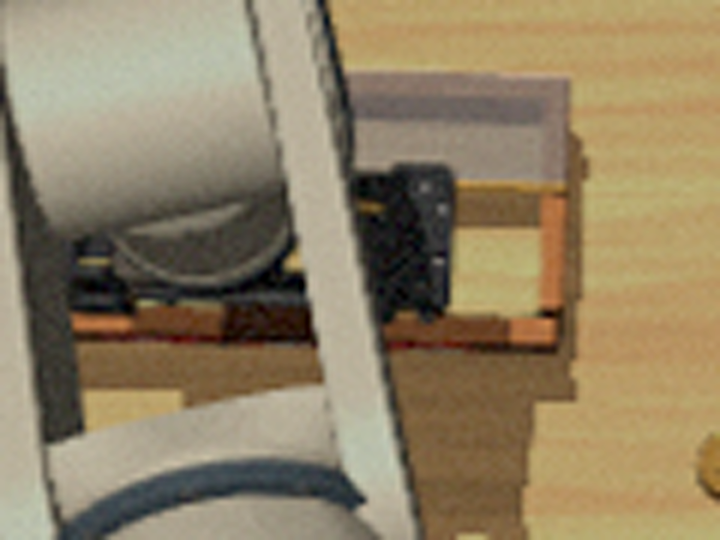

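View pics/b_scene.png

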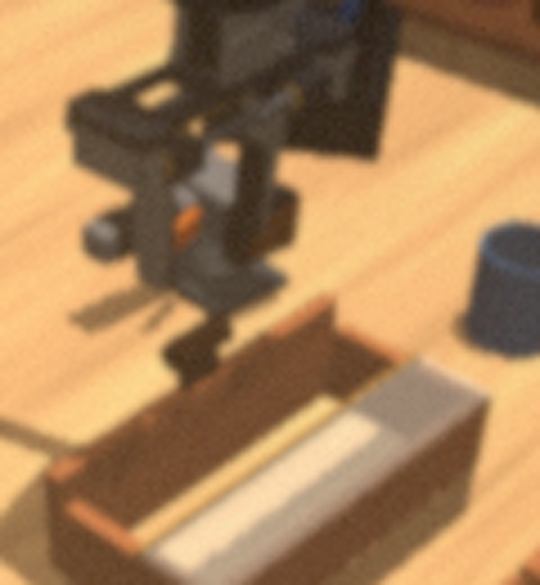

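The open gripper stands directly above the barrel in both views, so I'll go down and pinch it.

Emit:
apply_moves(
  moves=[
    {"grip": 0.85, "slide": [0, 0, 0.025], "spin": 0},
    {"grip": 0.85, "slide": [0, 0, 0.025], "spin": 0},
    {"grip": 0.85, "slide": [0, 0, 0.02], "spin": 0},
    {"grip": 0.85, "slide": [0, 0, 0.012], "spin": 0},
    {"grip": 0.5, "slide": [0, 0, 0], "spin": 0},
    {"grip": 0.4, "slide": [0, 0, 0], "spin": 0},
    {"grip": 0.4, "slide": [0, 0, 0], "spin": 0},
    {"grip": 0.4, "slide": [0, 0, 0], "spin": 0},
    {"grip": 0.4, "slide": [0, 0, 0], "spin": 0},
  ],
  force=25,
)

```text
t: 3.7
tcp_pos: [0.5674, 0.1209, 0.1505]
ee_rot: [1.0, -0.027, 0.001, -0.005]
wrist_force: [1.6, 27.5, -10.5]
opening: 0.0498
```

Run:
```python
from h import *
st()
```

```text
t 3.7 tcp [0.5674 0.1209 0.1505] yaw -3.06 F [  1.6  27.5 -10.5] open 0.0498 j [0.2  0.37 1.81 0.01 0.96 1.82]
```

Run:
```python
import numpy as np
th=np.linspace(.09,1.57,16)
x=-(104*np.sin(th)+7*np.cos(th)); z=44+104*np.cos(th)-7*np.sin(th)
print(np.round(np.c_[np.diff(x),-np.diff(z)],1).tolist())
```

```text
[[-10.1, 2.1], [-9.8, 3.1], [-9.5, 4.0], [-9.0, 5.0], [-8.5, 5.8], [-7.9, 6.6], [-7.2, 7.4], [-6.4, 8.0], [-5.6, 8.6], [-4.7, 9.1], [-3.8, 9.6], [-2.8, 9.9], [-1.8, 10.1], [-0.8, 10.2], [0.2, 10.3]]
```

Emit:
apply_moves(
  moves=[
    {"grip": 0.4, "slide": [0, -0.003, 0], "spin": 0},
    {"grip": 0.4, "slide": [-0.01, 0, 0.002], "spin": 0},
    {"grip": 0.4, "slide": [-0.0098, 0, 0.003], "spin": 0},
    {"grip": 0.4, "slide": [-0.0095, 0, 0.004], "spin": 0},
    {"grip": 0.4, "slide": [-0.009, 0, 0.005], "spin": 0},
    {"grip": 0.4, "slide": [-0.0085, 0, 0.0058], "spin": 0},
    {"grip": 0.4, "slide": [-0.0079, 0, 0.0066], "spin": 0},
    {"grip": 0.4, "slide": [-0.0072, 0, 0.0074], "spin": 0},
    {"grip": 0.4, "slide": [-0.0064, 0, 0.008], "spin": 0},
  ],
)

```text
t: 4.45
tcp_pos: [0.5007, 0.1245, 0.1105]
ee_rot: [1.0, -0.026, 0.003, -0.002]
wrist_force: [-1.7, 11.5, 7.2]
opening: 0.0497
```

Run:
```python
from h import *
st()
```

```text
t 4.45 tcp [0.5007 0.1245 0.1105] yaw -2.96 F [-1.7 11.5  7.2] open 0.0497 j [0.24 0.34 1.97 0.   0.82 1.86]
```

Forces are low, so I'll carry on along the arc.

Emit:
apply_moves(
  moves=[
    {"grip": 0.4, "slide": [-0.0056, -0.001, 0.0086], "spin": 0},
    {"grip": 0.4, "slide": [-0.0047, 0, 0.0091], "spin": 0},
    {"grip": 0.4, "slide": [-0.0038, 0, 0.0096], "spin": 0},
    {"grip": 0.4, "slide": [-0.0028, 0, 0.0099], "spin": 0},
    {"grip": 0.4, "slide": [-0.0018, 0, 0.01], "spin": 0},
    {"grip": 0.4, "slide": [-0.0008, 0, 0.0102], "spin": 0},
    {"grip": 0.4, "slide": [0, 0, 0.008], "spin": 0},
    {"grip": 0.4, "slide": [0, 0, 0], "spin": 0},
  ],
)

```text
t: 5.12
tcp_pos: [0.4798, 0.1256, 0.0428]
ee_rot: [1.0, -0.026, 0.001, -0.001]
wrist_force: [-2.0, 11.6, -2.7]
opening: 0.0498
```

Run:
```python
from h import *
st()
```

```text
t 5.12 tcp [0.4798 0.1256 0.0428] yaw -2.95 F [-2.  11.6 -2.7] open 0.0498 j [0.25 0.43 2.05 0.   0.66 1.87]
```

Emit:
apply_moves(
  moves=[
    {"grip": 0.4, "slide": [0, 0, 0.002], "spin": 0},
    {"grip": 0.4, "slide": [0, 0, 0.001], "spin": 0},
    {"grip": 0.4, "slide": [0, 0, 0], "spin": 0},
  ],
)

```text
t: 5.37
tcp_pos: [0.48, 0.1256, 0.0407]
ee_rot: [1.0, -0.026, 0.001, -0.001]
wrist_force: [-3.5, 10.6, -1.7]
opening: 0.0497
```

Emit:
apply_moves(
  moves=[
    {"grip": 0.4, "slide": [0, 0, 0.002], "spin": 0},
    {"grip": 0.4, "slide": [0, 0, 0], "spin": 0},
  ],
)

```text
t: 5.53
tcp_pos: [0.4801, 0.1256, 0.0387]
ee_rot: [1.0, -0.026, 0.001, -0.001]
wrist_force: [-2.3, 9.4, -2.2]
opening: 0.0501
```

Emit:
apply_moves(
  moves=[
    {"grip": 0.4, "slide": [0, 0, 0.002], "spin": 0},
    {"grip": 0.4, "slide": [0, 0, 0], "spin": 0},
  ],
)

```text
t: 5.7
tcp_pos: [0.4803, 0.1256, 0.0374]
ee_rot: [1.0, -0.026, 0.001, -0.001]
wrist_force: [-4.6, 9.4, 8.4]
opening: 0.05
```

Emit:
apply_moves(
  moves=[
    {"grip": 0.4, "slide": [0, 0, 0.002], "spin": 0},
    {"grip": 0.4, "slide": [0, 0, 0], "spin": 0},
  ],
)

```text
t: 5.87
tcp_pos: [0.4808, 0.1256, 0.0364]
ee_rot: [1.0, -0.026, 0.002, -0.001]
wrist_force: [-8.3, 6.5, 24.6]
opening: 0.0496
```

Emit:
apply_moves(
  moves=[
    {"grip": 0.75, "slide": [0, 0, -0.001], "spin": 0},
    {"grip": 0.75, "slide": [0, 0, 0], "spin": 0},
    {"grip": 0.75, "slide": [0, 0, 0], "spin": 0},
    {"grip": 0.75, "slide": [0, 0, -0.03], "spin": 0},
    {"grip": 0.9, "slide": [0, 0, -0.04], "spin": 0},
    {"grip": 0.9, "slide": [0, 0.03, -0.04], "spin": 0},
    {"grip": 0.9, "slide": [0, 0.04, -0.04], "spin": 0},
    {"grip": 0.9, "slide": [0, 0.04, 0], "spin": 0},
    {"grip": 0.9, "slide": [0, 0.04, 0], "spin": 0},
    {"grip": 0.9, "slide": [0, 0.04, 0], "spin": 0},
  ],
)

```text
t: 6.7
tcp_pos: [0.4705, -0.0518, 0.1684]
ee_rot: [1.0, -0.025, 0.001, 0.0]
wrist_force: [0.9, -0.6, -0.4]
opening: 0.0828
```

Run:
```python
from h import *
st()
CASE=[.584,.120,np.radians(-2.95)]
L=[(boxlines(0,108,-127.5,127.5,45,102),(255,255,0)),(boxlines(-76,0,-137.5,137.5,30,44),(255,0,255))]
overlay(cam("scene"),CASE,L,(240,145,385,275),5.4,"pics/c_scene.png")
t=cam("top"); overlay(t,CASE,L,(190,130,420,260),3.4,"pics/c_top.png")
for n,xy in dict(tea1=(.43,-.305),tea2=(.455,-.18),tea3=(.57,-.233),tea4=(.59,-.368)).items():
    print(n,np.round(carton(t,xy),4))
```

```text
t 6.7 tcp [ 0.4705 -0.0518  0.1684] yaw -2.85 F [ 0.9 -0.6 -0.4] open 0.0828 j [-0.11  0.19  2.01 -0.    0.93  1.51]
tea1 [ 0.4274 -0.3028 -2.8624 95.4558 44.4944]
tea2 [  0.4564  -0.1788  -6.1155 102.8577  42.8441]
tea3 [  0.5716  -0.2279  -8.2759 101.0098  47.4822]
tea4 [  0.5917  -0.3669   2.663  101.2742  46.6705]
```

View pics/c_scene.png

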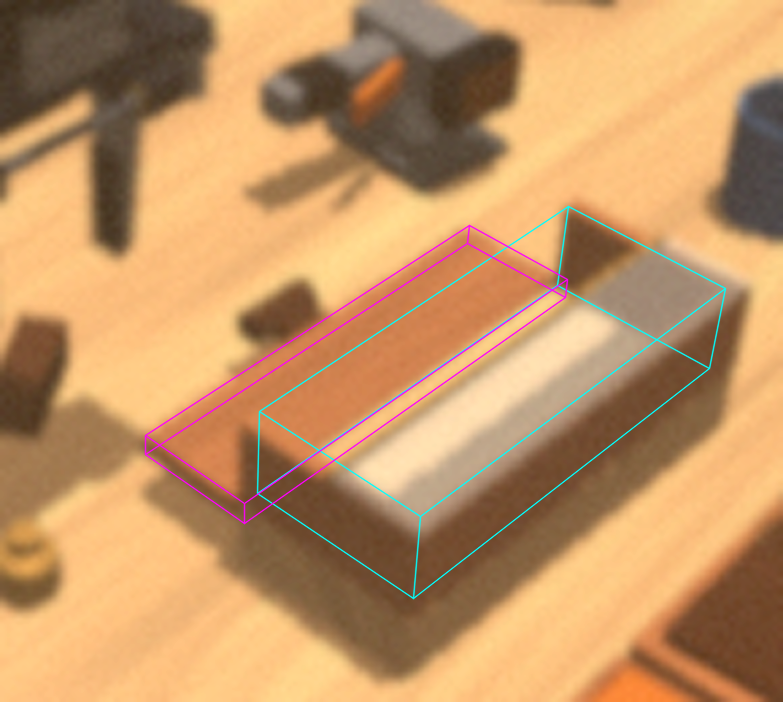

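View pics/c_top.png

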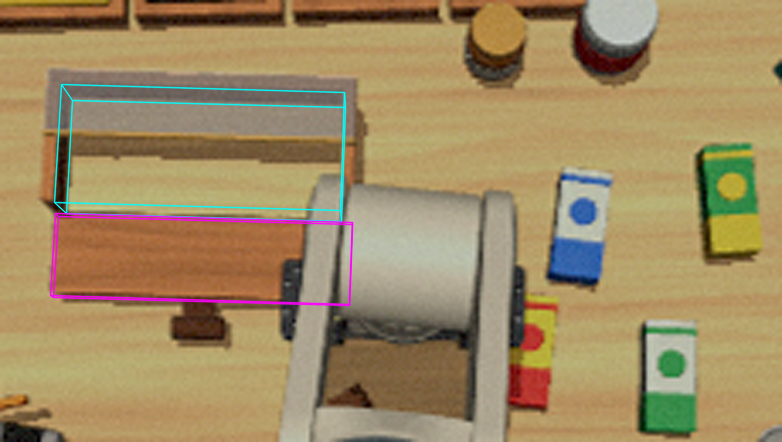

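```bash
sed -i 's/^CASE=.*/CASE=[.584,.120,np.radians(-2.95)]/' h.py
python3 - <<'E'
from h import *
go(.547,-.2255,.11,-8.1)
E
```

```text
spin 4.93 slide mm [100.1 158.1  57.8]
```

Emit:
apply_moves(
  moves=[
    {"grip": 0.9, "slide": [0, 0, 0], "spin": 4.9},
    {"grip": 0.9, "slide": [0.02, 0.0316, 0], "spin": 0},
    {"grip": 0.9, "slide": [0.02, 0.0316, 0], "spin": 0},
    {"grip": 0.9, "slide": [0.02, 0.0316, 0], "spin": 0},
    {"grip": 0.9, "slide": [0.02, 0.0316, 0.02], "spin": 0},
    {"grip": 0.9, "slide": [0.02, 0.0316, 0.035], "spin": 0},
    {"grip": 0.9, "slide": [0, 0, 0], "spin": 0},
  ],
)

```text
t: 7.38
tcp_pos: [0.5449, -0.2166, 0.1144]
ee_rot: [0.998, -0.069, -0.002, -0.0]
wrist_force: [-1.5, 1.4, -0.6]
opening: 0.0825
```

Run:
```python
from h import *
st();go(.547,-.2255,.0215,-8.1)
```

```text
t 7.38 tcp [ 0.5449 -0.2166  0.1144] yaw -7.93 F [-1.5  1.4 -0.6] open 0.0825 j [-0.38  0.43  1.81 -0.    0.9   1.33]
spin 0.17 slide mm [ 3.4  8.5 92.9]
```

Emit:
apply_moves(
  moves=[
    {"grip": 0.9, "slide": [0.0034, 0.0085, 0], "spin": 0},
    {"grip": 0.9, "slide": [0, 0, 0.03], "spin": 0},
    {"grip": 0.9, "slide": [0, 0, 0.03], "spin": 0},
    {"grip": 0.9, "slide": [0, 0, 0.02], "spin": 0},
    {"grip": 0.9, "slide": [0, 0, 0.012], "spin": 0},
    {"grip": 0.6, "slide": [0, 0, 0], "spin": 0},
    {"grip": 0.3, "slide": [0, 0, 0], "spin": 0},
    {"grip": 0.3, "slide": [0, 0, 0], "spin": 0},
    {"grip": 0.3, "slide": [0, 0, 0], "spin": 0},
    {"grip": 0.3, "slide": [0, 0, 0], "spin": 0},
  ],
  force=30,
)

```text
t: 8.22
tcp_pos: [0.5478, -0.2224, 0.0285]
ee_rot: [0.998, -0.068, 0.001, 0.0]
wrist_force: [0.0, -3.1, 1.3]
opening: 0.0515
```

Run:
```python
from h import *
st()
```

```text
t 8.22 tcp [ 0.5478 -0.2224  0.0285] yaw -7.8 F [ 0.  -3.1  1.3] open 0.0515 j [-0.39  0.56  1.84  0.    0.74  1.32]
```

Emit:
apply_moves(
  moves=[
    {"grip": 0.6, "slide": [0, 0, 0.007], "spin": 0},
    {"grip": 0.3, "slide": [0, 0, 0], "spin": 0},
    {"grip": 0.3, "slide": [0, 0, 0], "spin": 0},
    {"grip": 0.3, "slide": [0, 0, 0], "spin": 0},
    {"grip": 0.3, "slide": [0, 0, 0], "spin": 0},
    {"grip": 0.3, "slide": [0, 0, 0], "spin": 0},
  ],
  force=30,
)

```text
t: 8.72
tcp_pos: [0.5467, -0.2221, 0.0199]
ee_rot: [0.998, -0.068, -0.0, -0.0]
wrist_force: [-0.1, -1.0, -0.7]
opening: 0.045
```

Run:
```python
from h import *
st();p=W(CASE,(-25,70,0))[0]; go(p[0],p[1],.14,-2.95); go(p[0],p[1],.0680,-2.95)
```

```text
t 8.72 tcp [ 0.5467 -0.2221  0.0199] yaw -7.81 F [-0.1 -1.  -0.7] open 0.045 j [-0.39  0.57  1.85  0.    0.72  1.32]
spin -4.86 slide mm [  -5.4 -413.6 -120.1]
spin -4.86 slide mm [  -5.4 -413.6  -48.1]
```

Run:
```python
from h import *
p=W(CASE,(-25,79,0))[0]; go(p[0],p[1],.16,-2.95)
```

```text
spin -4.86 slide mm [  -5.4 -422.6 -140.1]
```

Emit:
apply_moves(
  moves=[
    {"grip": 0.3, "slide": [0, 0, -0.02], "spin": 0},
    {"grip": 0.3, "slide": [0, 0, -0.04], "spin": 0},
    {"grip": 0.3, "slide": [0, 0, -0.04], "spin": 0},
    {"grip": 0.3, "slide": [0, 0, -0.04], "spin": -4.9},
    {"grip": 0.3, "slide": [0, -0.03, 0], "spin": 0},
    {"grip": 0.3, "slide": [0, -0.035, 0], "spin": 0},
    {"grip": 0.3, "slide": [0, -0.035, 0], "spin": 0},
    {"grip": 0.3, "slide": [0, -0.035, 0], "spin": 0},
    {"grip": 0.3, "slide": [0, -0.035, 0], "spin": 0},
    {"grip": 0.3, "slide": [0, -0.035, 0], "spin": 0},
  ],
)

```text
t: 9.55
tcp_pos: [0.5569, -0.0159, 0.1601]
ee_rot: [1.0, -0.026, -0.0, -0.0]
wrist_force: [0.1, 0.6, -1.9]
opening: 0.0453
```

Run:
```python
from h import *
st();p=W(CASE,(-25,79,0))[0]; go(p[0],p[1],.16,-2.95)
```

```text
t 9.55 tcp [ 0.5569 -0.0159  0.1601] yaw -2.92 F [ 0.1  0.6 -1.9] open 0.0453 j [-0.03  0.33  1.85  0.    0.97  1.59]
spin 0.03 slide mm [-5.000e+00 -2.161e+02  1.000e-01]
```

Emit:
apply_moves(
  moves=[
    {"grip": 0.3, "slide": [-0.001, -0.035, 0], "spin": 0},
    {"grip": 0.3, "slide": [-0.001, -0.035, 0], "spin": 0},
    {"grip": 0.3, "slide": [-0.001, -0.035, 0], "spin": 0},
    {"grip": 0.3, "slide": [-0.001, -0.035, 0], "spin": 0},
    {"grip": 0.3, "slide": [-0.001, -0.035, 0], "spin": 0},
    {"grip": 0.3, "slide": [0, -0.035, 0], "spin": 0},
    {"grip": 0.3, "slide": [0, 0, 0], "spin": 0},
  ],
)

```text
t: 10.13
tcp_pos: [0.5632, 0.198, 0.1602]
ee_rot: [1.0, -0.024, 0.001, -0.001]
wrist_force: [0.4, -0.4, -1.6]
opening: 0.0454
```

Run:
```python
from h import *
st();p=W(CASE,(-25,79,0))[0]; go(p[0],p[1],.072,-2.95)
overlay(cam("scene"),CASE,[],(240,120,385,275),4.5,"pics/d_scene.png")
overlay(cam("top"),CASE,[],(190,130,420,260),3.4,"pics/d_top.png")
```

```text
t 10.13 tcp [0.5632 0.198  0.1602] yaw -2.73 F [ 0.4 -0.4 -1.6] open 0.0454 j [0.33 0.38 1.76 0.   0.99 1.95]
spin 0.22 slide mm [-0.2 -2.2 88.2]
```

View pics/d_scene.png

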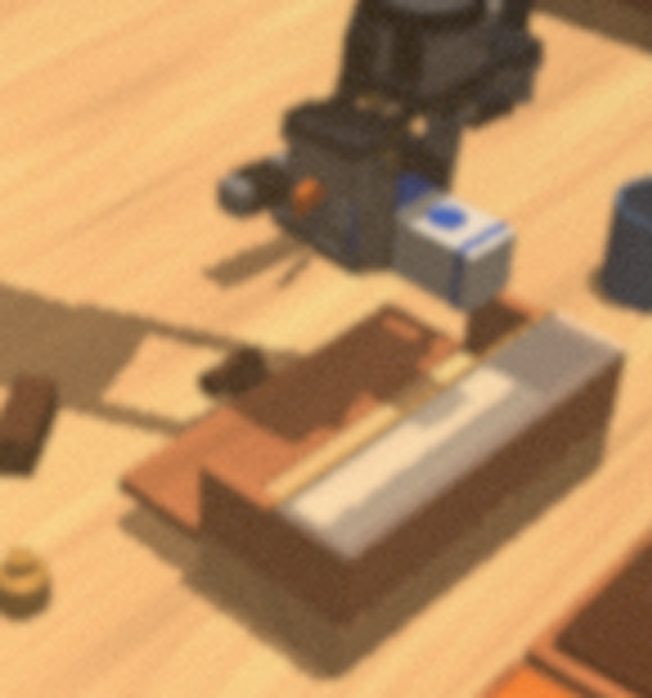

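View pics/d_top.png

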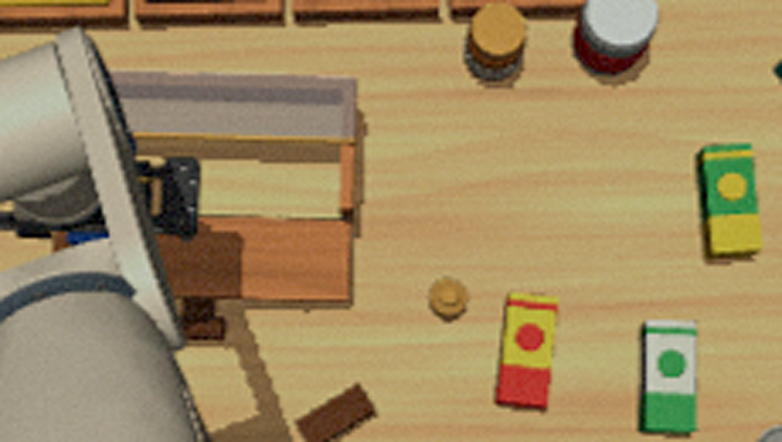

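Emit:
apply_moves(
  moves=[
    {"grip": 0.3, "slide": [0, 0, 0.025], "spin": 0},
    {"grip": 0.3, "slide": [0, 0, 0.03], "spin": 0},
    {"grip": 0.3, "slide": [0, 0, 0.02], "spin": 0},
    {"grip": 0.3, "slide": [0, 0, 0.01], "spin": 0},
    {"grip": 0.3, "slide": [0, 0, 0], "spin": 0},
  ],
)

```text
t: 10.65
tcp_pos: [0.5614, 0.1908, 0.0728]
ee_rot: [1.0, -0.026, -0.002, 0.001]
wrist_force: [-1.0, 0.1, -1.7]
opening: 0.0452
```

Run:
```python
from h import *
st();p=W(CASE,(33,79,0))[0]; go(p[0],p[1],.067,-2.95)
```

```text
t 10.65 tcp [0.5614 0.1908 0.0728] yaw -2.97 F [-1.   0.1 -1.7] open 0.0452 j [ 0.33  0.5   1.82 -0.    0.83  1.95]
spin -0.02 slide mm [59.3 -9.5  5.8]
```

Emit:
apply_moves(
  moves=[
    {"grip": 0.3, "slide": [0, -0.008, 0], "spin": 0},
    {"grip": 0.3, "slide": [0.01, 0, 0.002], "spin": 0},
    {"grip": 0.3, "slide": [0.01, 0, 0.003], "spin": 0},
    {"grip": 0.3, "slide": [0.01, 0, 0], "spin": 0},
    {"grip": 0.3, "slide": [0.01, 0, 0], "spin": 0},
    {"grip": 0.3, "slide": [0, 0, 0], "spin": 0},
  ],
)

```text
t: 11.15
tcp_pos: [0.6064, 0.1985, 0.0708]
ee_rot: [1.0, -0.026, 0.001, -0.0]
wrist_force: [0.4, -0.2, -1.3]
opening: 0.0456
```

Run:
```python
from h import *
st();p=W(CASE,(33,79,0))[0]; go(p[0],p[1],.067,-2.95)
```

```text
t 11.15 tcp [0.6064 0.1985 0.0708] yaw -2.94 F [ 0.4 -0.2 -1.3] open 0.0456 j [ 0.31  0.55  1.72 -0.    0.86  1.94]
spin 0.01 slide mm [14.7  0.6  3.8]
```

Emit:
apply_moves(
  moves=[
    {"grip": 0.3, "slide": [0.004, 0, 0.003], "spin": 0},
    {"grip": 0.3, "slide": [0.004, 0, 0], "spin": 0},
    {"grip": 0.3, "slide": [0.003, 0, 0], "spin": 0},
    {"grip": 0.3, "slide": [0, 0, 0], "spin": 0},
  ],
)

```text
t: 11.48
tcp_pos: [0.6148, 0.1979, 0.067]
ee_rot: [1.0, -0.025, 0.0, -0.0]
wrist_force: [0.1, -0.3, -2.3]
opening: 0.0453
```

Run:
```python
from h import *
st();p=W(CASE,(33,79,0))[0]; go(p[0],p[1],.067,-2.95)
```

```text
t 11.48 tcp [0.6148 0.1979 0.067 ] yaw -2.91 F [ 0.1 -0.3 -2.3] open 0.0453 j [ 0.31  0.57  1.7  -0.    0.87  1.93]
spin 0.04 slide mm [6.3 0.4 0. ]
```

Emit:
apply_moves(
  moves=[
    {"grip": 0.3, "slide": [0.002, 0, 0.001], "spin": 0},
    {"grip": 0.3, "slide": [0.002, 0, 0], "spin": 0},
    {"grip": 0.3, "slide": [0.002, 0, 0], "spin": 0},
    {"grip": 0.3, "slide": [0, 0, 0], "spin": 0},
  ],
)

```text
t: 11.82
tcp_pos: [0.6207, 0.1977, 0.0662]
ee_rot: [1.0, -0.025, 0.0, -0.0]
wrist_force: [1.0, 0.0, -1.8]
opening: 0.0455
```

Emit:
apply_moves(
  moves=[
    {"grip": 0.3, "slide": [0.002, 0, 0], "spin": 0},
    {"grip": 0.3, "slide": [0.001, 0, 0], "spin": 0},
    {"grip": 0.3, "slide": [0, 0, 0], "spin": 0},
  ],
)

```text
t: 12.07
tcp_pos: [0.6214, 0.1971, 0.0657]
ee_rot: [1.0, -0.025, -0.002, 0.001]
wrist_force: [-7.1, -0.0, 1.7]
opening: 0.0449
```

Emit:
apply_moves(
  moves=[
    {"grip": 0.58, "slide": [0, 0, 0], "spin": 0},
    {"grip": 0.58, "slide": [0, 0, 0], "spin": 0},
    {"grip": 0.58, "slide": [0, 0, -0.01], "spin": 0},
    {"grip": 0.58, "slide": [0, 0, -0.02], "spin": 0},
    {"grip": 0.4, "slide": [0, 0, -0.025], "spin": 0},
    {"grip": 0, "slide": [0, 0.02, -0.01], "spin": 0},
    {"grip": 0, "slide": [0, 0.027, 0], "spin": 0},
    {"grip": 0, "slide": [0, 0, 0], "spin": 0},
    {"grip": 0, "slide": [0, 0, 0], "spin": 0},
  ],
)

```text
t: 12.82
tcp_pos: [0.6214, 0.1497, 0.1322]
ee_rot: [1.0, -0.026, 0.001, -0.0]
wrist_force: [-0.0, 0.4, -0.4]
opening: 0.022
```

Run:
```python
from h import *
st();p=W(CASE,(40,33,0))[0]; go(p[0],p[1],.068,-2.95)
overlay(cam("scene"),CASE,[],(240,120,385,275),4.5,"pics/e_scene.png")
```

```text
t 12.82 tcp [0.6214 0.1497 0.1322] yaw -3.01 F [-0.   0.4 -0.4] open 0.022 j [0.23 0.48 1.68 0.   0.98 1.86]
spin -0.06 slide mm [ 4.1 -1.4 64.2]
```

View pics/e_scene.png

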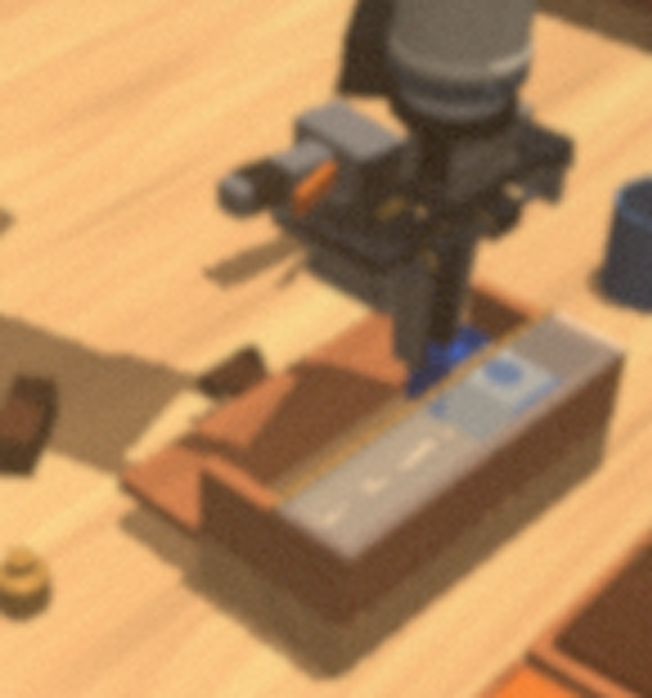

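Carton 3 sits inside under the cover with the gripper above it. Next I'll close the fingers, go down to its right and push left.

Emit:
apply_moves(
  moves=[
    {"grip": 0, "slide": [0.004, 0, 0], "spin": 0},
    {"grip": 0, "slide": [0, 0.001, 0], "spin": 0},
    {"grip": 0, "slide": [0, 0, 0.02], "spin": 0},
    {"grip": 0, "slide": [0, 0, 0.02], "spin": 0},
    {"grip": 0, "slide": [0, 0, 0.018], "spin": 0},
    {"grip": 0, "slide": [0, 0, 0.006], "spin": 0},
    {"grip": 0, "slide": [0, 0, 0], "spin": 0},
  ],
)

```text
t: 13.45
tcp_pos: [0.6236, 0.1496, 0.0652]
ee_rot: [1.0, -0.025, -0.002, 0.0]
wrist_force: [-0.9, -0.9, 0.7]
opening: 0.0008
```

Run:
```python
from h import *
st();p=W(CASE,(40,64.5,0))[0]; go(p[0],p[1],.068,-2.95)
```

```text
t 13.45 tcp [0.6236 0.1496 0.0652] yaw -2.87 F [-0.9 -0.9  0.7] open 0.0008 j [0.23 0.57 1.71 0.   0.87 1.85]
spin 0.08 slide mm [  1.9 -32.9  -2.8]
```

Emit:
apply_moves(
  moves=[
    {"grip": 0, "slide": [0.002, -0.005, -0.001], "spin": 0},
    {"grip": 0, "slide": [0, -0.006, 0], "spin": 0},
    {"grip": 0, "slide": [0, -0.006, 0], "spin": 0},
    {"grip": 0, "slide": [0, -0.005, 0], "spin": 0},
    {"grip": 0, "slide": [0, -0.004, 0], "spin": 0},
    {"grip": 0, "slide": [0, -0.003, 0], "spin": 0},
    {"grip": 0, "slide": [0, 0, 0], "spin": 0},
  ],
)

```text
t: 14.03
tcp_pos: [0.628, 0.176, 0.0692]
ee_rot: [1.0, -0.025, -0.0, 0.002]
wrist_force: [-3.2, -16.5, 3.1]
opening: 0.0004
```

Run:
```python
from h import *
st();p=W(CASE,(40,64.5,0))[0]; go(p[0],p[1],.067,-2.95)
```

```text
t 14.03 tcp [0.628  0.176  0.0692] yaw -2.82 F [ -3.2 -16.5   3.1] open 0.0004 j [ 0.27  0.57  1.69 -0.01  0.88  1.9 ]
spin 0.13 slide mm [-1.1 -6.3  2.2]
```

Run:
```python
from h import *
overlay(cam("scene"),CASE,[],(280,150,385,250),6,"pics/f_scene.png")
overlay(cam("top"),CASE,[],(190,130,320,220),6,"pics/f_top.png")
```

```text
(no output)
```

View pics/f_scene.png

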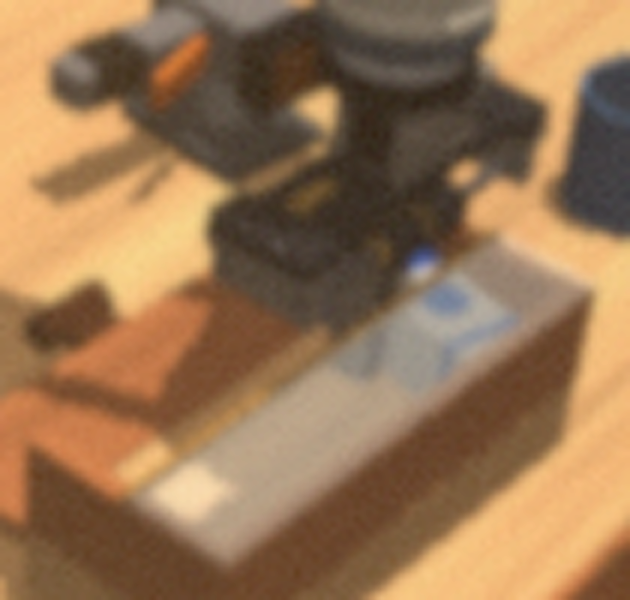

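View pics/f_top.png

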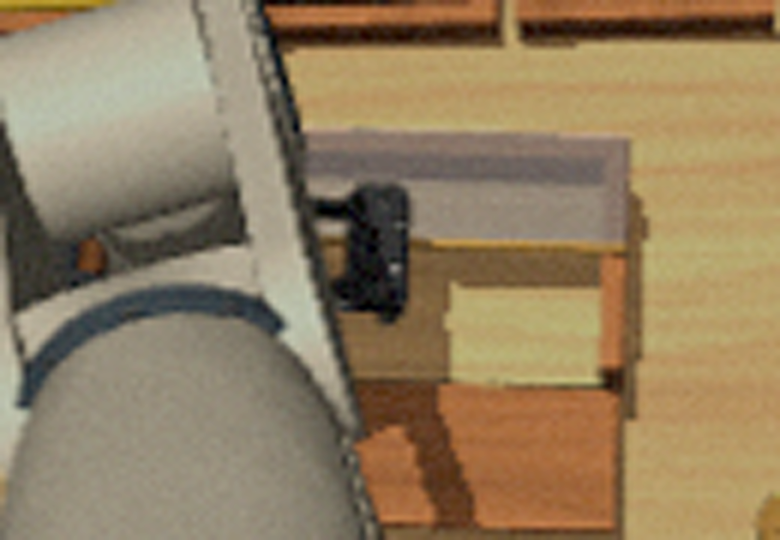

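Emit:
apply_moves(
  moves=[
    {"grip": 0, "slide": [0, 0.008, 0], "spin": 0},
    {"grip": 0, "slide": [0.0045, 0.001, 0], "spin": 0},
    {"grip": 0, "slide": [0, 0, 0], "spin": 0},
  ],
)

```text
t: 14.38
tcp_pos: [0.634, 0.1694, 0.0693]
ee_rot: [1.0, -0.026, 0.001, -0.001]
wrist_force: [-0.0, -0.7, -0.2]
opening: 0.0005
```

Emit:
apply_moves(
  moves=[
    {"grip": 0, "slide": [0, -0.004, 0], "spin": 0},
    {"grip": 0, "slide": [-0.001, -0.003, 0], "spin": 0},
    {"grip": 0, "slide": [-0.002, -0.002, 0], "spin": 0},
    {"grip": 0, "slide": [-0.002, -0.002, 0], "spin": 0},
    {"grip": 0, "slide": [-0.002, -0.002, 0], "spin": 0},
    {"grip": 0, "slide": [-0.002, -0.002, 0], "spin": 0},
  ],
)

```text
t: 14.88
tcp_pos: [0.6243, 0.1845, 0.0682]
ee_rot: [1.0, -0.025, 0.0, 0.0]
wrist_force: [5.8, -7.5, 0.6]
opening: 0.0003
```

Run:
```python
from h import *
st();p=W(CASE,(40,64.5,0))[0]; go(p[0],p[1],.067,-2.95)
overlay(cam("scene"),CASE,[],(280,150,385,250),6,"pics/g_scene.png")
```

```text
t 14.88 tcp [0.6243 0.1845 0.0682] yaw -2.88 F [ 5.8 -7.5  0.6] open 0.0003 j [ 0.29  0.57  1.69 -0.    0.88  1.91]
spin 0.07 slide mm [3.1 2.  1.2]
```

View pics/g_scene.png

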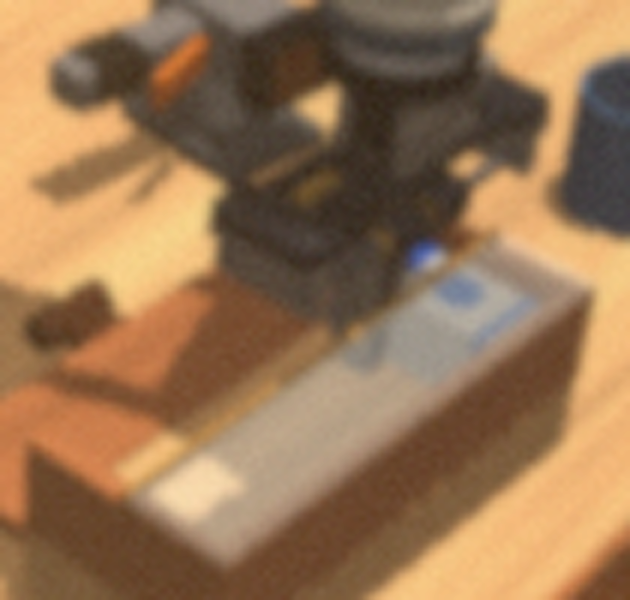

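Emit:
apply_moves(
  moves=[
    {"grip": 0, "slide": [0, 0.004, 0], "spin": 0},
    {"grip": 0, "slide": [0, 0, -0.03], "spin": 0},
    {"grip": 0, "slide": [0, 0, -0.04], "spin": 0},
    {"grip": 0.5, "slide": [0, 0.02, -0.03], "spin": 0},
    {"grip": 0.9, "slide": [-0.02, 0.035, 0], "spin": 0},
    {"grip": 0.9, "slide": [-0.02, 0.035, 0], "spin": 0},
    {"grip": 0.9, "slide": [-0.02, 0.035, 0], "spin": 0},
    {"grip": 0.9, "slide": [-0.02, 0.035, 0], "spin": 0},
    {"grip": 0.9, "slide": [-0.02, 0.035, 0], "spin": 0},
    {"grip": 0.9, "slide": [-0.02, 0.035, 0], "spin": 0},
  ],
)

```text
t: 15.77
tcp_pos: [0.4906, -0.0439, 0.168]
ee_rot: [1.0, -0.025, -0.0, -0.0]
wrist_force: [1.2, -0.5, -0.0]
opening: 0.045
```

Run:
```python
from h import *
st();go(.4445,-.1765,.12,-7)
L=[(boxlines(8,108,82.5,127.5,90,90),(255,0,255))]
t=cam("top");overlay(t,CASE,L,(190,130,420,260),3.4,"pics/h_top.png")
overlay(cam("scene"),CASE,L,(280,150,385,250),6,"pics/h_scene.png")
for n,xy in dict(tea1=(.43,-.305),tea4=(.59,-.368)).items():
    print(n,np.round(carton(t,xy),4))
```

```text
t 15.77 tcp [ 0.4906 -0.0439  0.168 ] yaw -2.88 F [ 1.2 -0.5 -0. ] open 0.045 j [-0.09  0.23  1.97  0.    0.94  1.53]
spin 4.12 slide mm [-29.6 137.3  48. ]
tea1 [ 0.4272 -0.3028 -2.9357 96.0021 44.4928]
tea4 [  0.5916  -0.3673   1.8779 101.7322  46.262 ]
```

View pics/h_top.png

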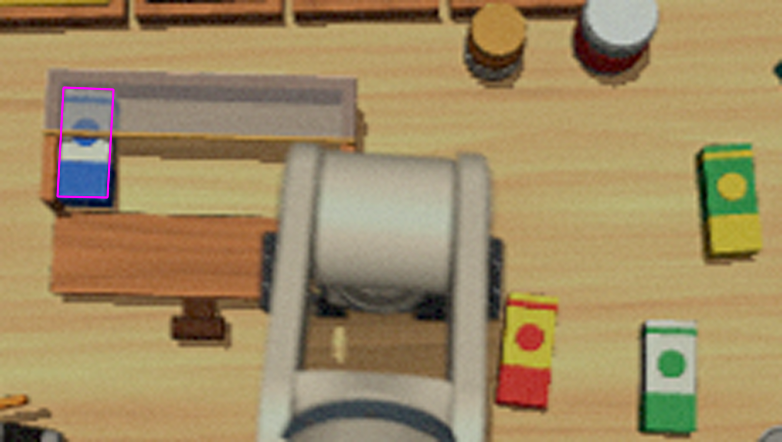

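View pics/h_scene.png

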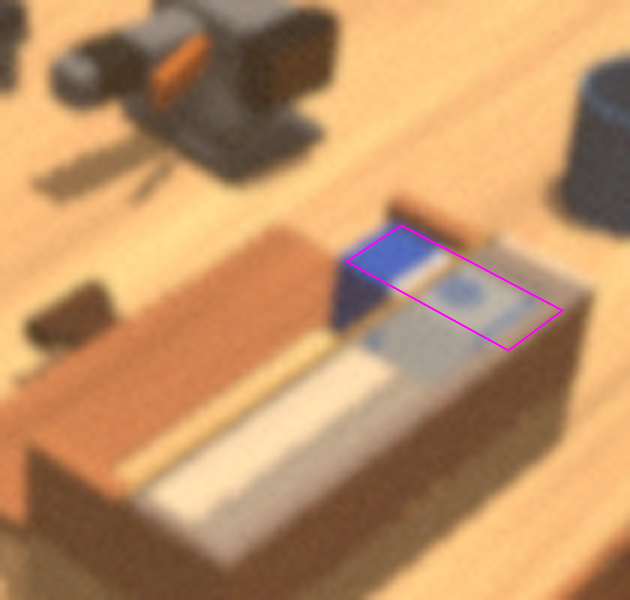

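Emit:
apply_moves(
  moves=[
    {"grip": 0.9, "slide": [0, 0, 0], "spin": 4.1},
    {"grip": 0.9, "slide": [-0.0074, 0.0343, 0], "spin": 0},
    {"grip": 0.9, "slide": [-0.0074, 0.0343, 0], "spin": 0},
    {"grip": 0.9, "slide": [-0.0074, 0.0343, 0], "spin": 0},
    {"grip": 0.9, "slide": [-0.0074, 0.0343, 0], "spin": 0},
    {"grip": 0.9, "slide": [0, 0, 0.03], "spin": 0},
    {"grip": 0.9, "slide": [0, 0, 0.03], "spin": 0},
    {"grip": 0.9, "slide": [0, 0, 0.01], "spin": 0},
    {"grip": 0.9, "slide": [0, 0, 0], "spin": 0},
  ],
)

```text
t: 16.62
tcp_pos: [0.4446, -0.1745, 0.0959]
ee_rot: [0.998, -0.061, -0.002, -0.001]
wrist_force: [-0.7, 0.3, -0.0]
opening: 0.0825
```

Run:
```python
from h import *
st();go(.4445,-.1765,.0205,-7)
overlay(cam("scene"),CASE,[],(150,180,330,330),4,"pics/i_scene.png")
```

```text
t 16.62 tcp [ 0.4446 -0.1745  0.0959] yaw -7.01 F [-0.7  0.3 -0. ] open 0.0825 j [-0.38  0.32  2.05  0.    0.78  1.32]
spin -0.01 slide mm [ 0.1  2.  75.4]
```

View pics/i_scene.png

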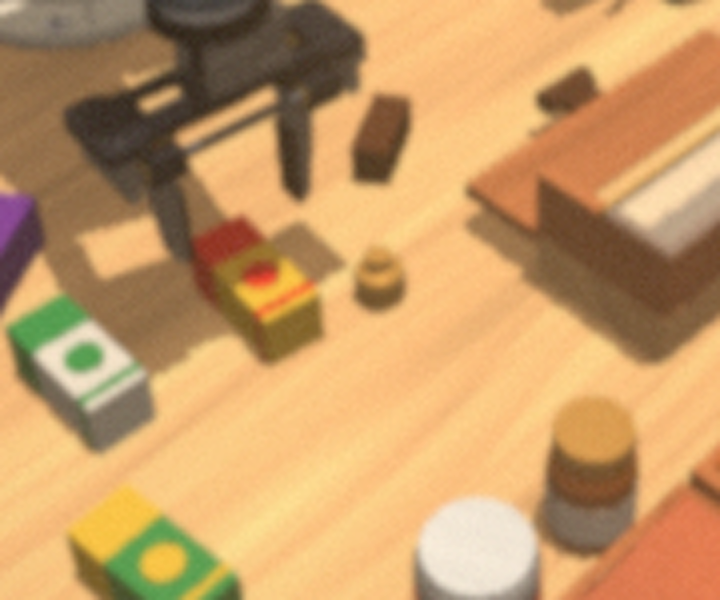

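Emit:
apply_moves(
  moves=[
    {"grip": 0.9, "slide": [0, 0.002, 0.02], "spin": 0},
    {"grip": 0.9, "slide": [0, 0, 0.025], "spin": 0},
    {"grip": 0.9, "slide": [0, 0, 0.02], "spin": 0},
    {"grip": 0.9, "slide": [0, 0, 0.01], "spin": 0},
    {"grip": 0.9, "slide": [0, 0, 0], "spin": 0},
  ],
)

```text
t: 17.08
tcp_pos: [0.4459, -0.1771, 0.0225]
ee_rot: [0.998, -0.061, -0.001, -0.0]
wrist_force: [0.0, 0.5, -0.1]
opening: 0.0828
```

Emit:
apply_moves(
  moves=[
    {"grip": 0.3, "slide": [0, 0, 0], "spin": 0},
    {"grip": 0.3, "slide": [0, 0, 0], "spin": 0},
    {"grip": 0.3, "slide": [0, 0, 0], "spin": 0},
    {"grip": 0.3, "slide": [0, 0, 0], "spin": 0},
    {"grip": 0.3, "slide": [0, 0, 0], "spin": 0},
    {"grip": 0.3, "slide": [0, 0, 0], "spin": 0},
    {"grip": 0.3, "slide": [0, 0, 0], "spin": 0},
    {"grip": 0.3, "slide": [0, 0, 0], "spin": 0},
  ],
  force=30,
)

```text
t: 17.75
tcp_pos: [0.4463, -0.1777, 0.0236]
ee_rot: [0.998, -0.061, 0.0, -0.0]
wrist_force: [-0.4, 2.5, 8.1]
opening: 0.0449
```

Run:
```python
from h import *
st();p=W(CASE,(-38,34,0))[0]; go(p[0],p[1],.17,-2.95)
```

```text
t 17.75 tcp [ 0.4463 -0.1777  0.0236] yaw -7.01 F [-0.4  2.5  8.1] open 0.0449 j [-0.38  0.45  2.09  0.    0.61  1.31]
spin -4.06 slide mm [  84.2 -338.4 -146.4]
```

Emit:
apply_moves(
  moves=[
    {"grip": 0.3, "slide": [0, 0, -0.02], "spin": 0},
    {"grip": 0.3, "slide": [0, 0, -0.035], "spin": 0},
    {"grip": 0.3, "slide": [0, 0, -0.035], "spin": 0},
    {"grip": 0.3, "slide": [0, 0, -0.035], "spin": -4.1},
    {"grip": 0.3, "slide": [0.008, -0.03, -0.02], "spin": 0},
    {"grip": 0.3, "slide": [0.008, -0.034, 0], "spin": 0},
    {"grip": 0.3, "slide": [0.008, -0.034, 0], "spin": 0},
    {"grip": 0.3, "slide": [0.008, -0.034, 0], "spin": 0},
    {"grip": 0.3, "slide": [0.008, -0.034, 0], "spin": 0},
    {"grip": 0.3, "slide": [0.008, -0.034, 0], "spin": 0},
  ],
)

```text
t: 18.58
tcp_pos: [0.504, 0.0211, 0.1681]
ee_rot: [1.0, -0.025, -0.0, 0.0]
wrist_force: [0.4, -1.1, -2.0]
opening: 0.0449
```

Emit:
apply_moves(
  moves=[
    {"grip": 0.3, "slide": [0.008, -0.034, 0], "spin": 0},
    {"grip": 0.3, "slide": [0.008, -0.034, 0], "spin": 0},
    {"grip": 0.3, "slide": [0.008, -0.034, 0], "spin": 0},
    {"grip": 0.3, "slide": [0.008, -0.034, 0], "spin": 0},
    {"grip": 0.3, "slide": [0, 0, 0], "spin": 0},
  ],
)

```text
t: 19.0
tcp_pos: [0.5446, 0.1588, 0.1681]
ee_rot: [1.0, -0.024, 0.001, -0.001]
wrist_force: [-0.2, 0.1, -1.7]
opening: 0.0449
```

Run:
```python
from h import *
st();p=W(CASE,(-38,35,0))[0]; go(p[0],p[1],.075,-2.95)
overlay(cam("scene"),CASE,[],(240,120,385,275),4.5,"pics/j_scene.png")
```

```text
t 19.0 tcp [0.5446 0.1588 0.1681] yaw -2.75 F [-0.2  0.1 -1.7] open 0.0449 j [0.28 0.33 1.82 0.   0.99 1.9 ]
spin 0.2 slide mm [ 3.3  1.7 93.1]
```

View pics/j_scene.png

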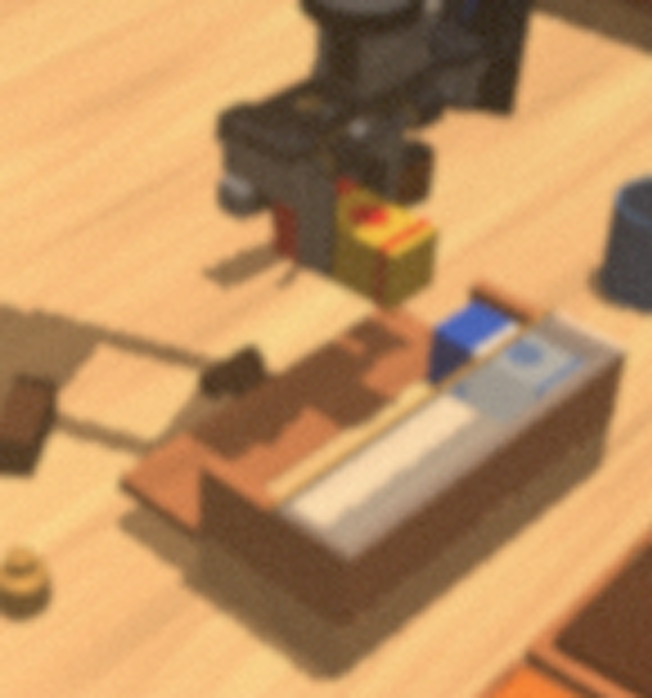

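Emit:
apply_moves(
  moves=[
    {"grip": 0.3, "slide": [0, 0.002, 0.02], "spin": 0},
    {"grip": 0.3, "slide": [0, 0, 0.025], "spin": 0},
    {"grip": 0.3, "slide": [0, 0, 0.025], "spin": 0},
    {"grip": 0.3, "slide": [0, 0, 0.018], "spin": 0},
    {"grip": 0.3, "slide": [0, 0, 0.004], "spin": 0},
    {"grip": 0.3, "slide": [0, 0, 0], "spin": 0},
  ],
)

```text
t: 19.55
tcp_pos: [0.5415, 0.1505, 0.0748]
ee_rot: [1.0, -0.026, -0.002, 0.001]
wrist_force: [-0.6, 0.0, -1.9]
opening: 0.0449
```

Run:
```python
from h import *
st();p=W(CASE,(30,35,0))[0]; go(p[0],p[1],.0705,-2.95)
```

```text
t 19.55 tcp [0.5415 0.1505 0.0748] yaw -2.94 F [-0.6  0.  -1.9] open 0.0449 j [ 0.27  0.46  1.89 -0.    0.8   1.89]
spin 0.01 slide mm [74.  -6.7  4.3]
```

Emit:
apply_moves(
  moves=[
    {"grip": 0.3, "slide": [0, -0.006, 0], "spin": 0},
    {"grip": 0.3, "slide": [0.015, 0, 0], "spin": 0},
    {"grip": 0.3, "slide": [0.015, 0, 0.002], "spin": 0},
    {"grip": 0.3, "slide": [0.015, 0, 0.002], "spin": 0},
    {"grip": 0.3, "slide": [0.015, 0, 0], "spin": 0},
    {"grip": 0.3, "slide": [0.013, 0, 0], "spin": 0},
    {"grip": 0.3, "slide": [0, 0, 0], "spin": 0},
  ],
)

```text
t: 20.13
tcp_pos: [0.6197, 0.1545, 0.0742]
ee_rot: [1.0, -0.026, 0.003, -0.001]
wrist_force: [-0.4, 0.1, -1.6]
opening: 0.0447
```

Run:
```python
from h import *
st();p=W(CASE,(30,35,0))[0]; go(p[0],p[1],.0695,-2.95)
```

```text
t 20.13 tcp [0.6197 0.1545 0.0742] yaw -2.93 F [-0.4  0.1 -1.6] open 0.0447 j [ 0.24  0.55  1.72 -0.    0.87  1.86]
spin 0.02 slide mm [-3.9  1.3  4.7]
```

Emit:
apply_moves(
  moves=[
    {"grip": 0.3, "slide": [-0.003, 0, 0.003], "spin": 0},
    {"grip": 0.3, "slide": [0, 0, 0.002], "spin": 0},
    {"grip": 0.3, "slide": [0, 0, 0], "spin": 0},
  ],
)

```text
t: 20.38
tcp_pos: [0.6126, 0.1544, 0.0685]
ee_rot: [1.0, -0.025, 0.0, -0.0]
wrist_force: [-1.8, -1.1, 7.2]
opening: 0.0446
```

Run:
```python
from h import *
st();p=W(CASE,(30,35,0))[0]; go(p[0],p[1],.0695,-2.95)
```

```text
t 20.38 tcp [0.6126 0.1544 0.0685] yaw -2.89 F [-1.8 -1.1  7.2] open 0.0446 j [ 0.24  0.55  1.74 -0.    0.86  1.87]
spin 0.06 slide mm [ 3.2  0.8 -1. ]
```

Emit:
apply_moves(
  moves=[
    {"grip": 0.58, "slide": [0, 0, -0.001], "spin": 0},
    {"grip": 0.58, "slide": [0, 0, 0], "spin": 0},
    {"grip": 0.58, "slide": [0, 0, -0.015], "spin": 0},
    {"grip": 0.58, "slide": [0, 0, -0.025], "spin": 0},
    {"grip": 0.4, "slide": [0, 0, -0.025], "spin": 0},
    {"grip": 0, "slide": [0.006, 0.02, 0], "spin": 0},
    {"grip": 0, "slide": [0.006, 0.028, 0], "spin": 0},
    {"grip": 0, "slide": [0, 0, 0], "spin": 0},
    {"grip": 0, "slide": [0, 0, 0], "spin": 0},
    {"grip": 0, "slide": [0, 0, 0], "spin": 0},
  ],
)

```text
t: 21.22
tcp_pos: [0.6221, 0.1059, 0.1329]
ee_rot: [1.0, -0.026, -0.0, -0.0]
wrist_force: [0.6, -0.5, 0.6]
opening: 0.0154
```

Run:
```python
from h import *
st();p=W(CASE,(39,-12,0))[0]; go(p[0],p[1],.068,-2.95)
L=[(boxlines(-11,89,12.5,57.5,90,90),(255,0,255))]
overlay(cam("scene"),CASE,L,(240,120,385,275),4.5,"pics/k_scene.png")
```

```text
t 21.22 tcp [0.6221 0.1059 0.1329] yaw -2.94 F [ 0.6 -0.5  0.6] open 0.0154 j [0.17 0.47 1.7  0.   0.97 1.79]
spin 0.01 slide mm [ 0.2 -0.2 64.9]
```

View pics/k_scene.png

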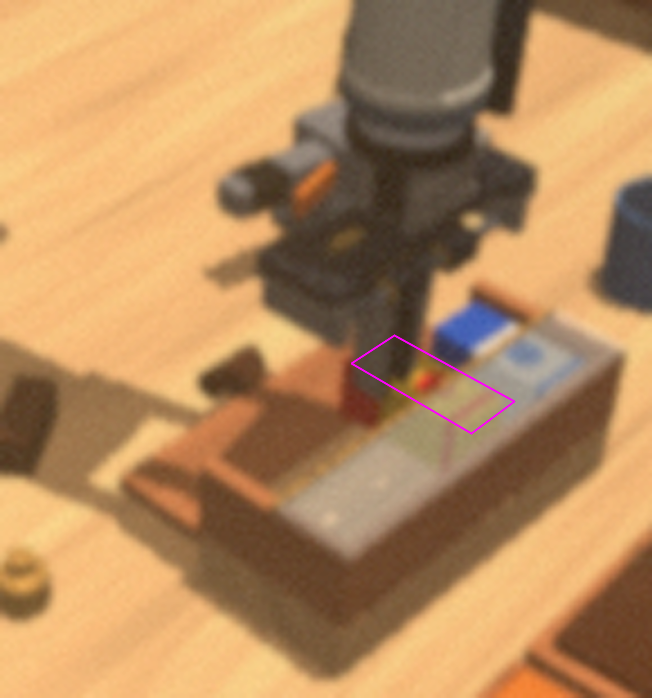

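Emit:
apply_moves(
  moves=[
    {"grip": 0, "slide": [0, 0.002, 0.02], "spin": 0},
    {"grip": 0, "slide": [0, 0, 0.02], "spin": 0},
    {"grip": 0, "slide": [0, 0, 0.018], "spin": 0},
    {"grip": 0, "slide": [0, 0, 0.006], "spin": 0},
    {"grip": 0, "slide": [0, 0, 0], "spin": 0},
  ],
)

```text
t: 21.68
tcp_pos: [0.621, 0.1042, 0.0673]
ee_rot: [1.0, -0.025, -0.002, 0.0]
wrist_force: [-0.3, -0.4, 0.2]
opening: 0.0002
```

Run:
```python
from h import *
st();p=W(CASE,(39,21.5,0))[0]; go(p[0],p[1],.068,-2.95)
```

```text
t 21.68 tcp [0.621  0.1042 0.0673] yaw -2.86 F [-0.3 -0.4  0.2] open 0.0002 j [0.16 0.55 1.74 0.   0.86 1.78]
spin 0.09 slide mm [  1.2 -35.3  -0.7]
```

Emit:
apply_moves(
  moves=[
    {"grip": 0, "slide": [0.001, -0.007, 0], "spin": 0},
    {"grip": 0, "slide": [0, -0.006, 0], "spin": 0},
    {"grip": 0, "slide": [0, -0.006, 0], "spin": 0},
    {"grip": 0, "slide": [0, -0.006, 0], "spin": 0},
    {"grip": 0, "slide": [0, -0.004, 0], "spin": 0},
    {"grip": 0, "slide": [0, -0.003, 0], "spin": 0},
    {"grip": 0, "slide": [0, 0, 0], "spin": 0},
  ],
)

```text
t: 22.27
tcp_pos: [0.6255, 0.1363, 0.0696]
ee_rot: [1.0, -0.025, 0.0, -0.0]
wrist_force: [0.1, -0.1, 0.1]
opening: 0.0005
```

Run:
```python
from h import *
st();p=W(CASE,(39,21.5,0))[0]; go(p[0],p[1],.068,-2.95)
overlay(cam("scene"),CASE,[],(280,150,385,250),6,"pics/l_scene.png")
```

```text
t 22.27 tcp [0.6255 0.1363 0.0696] yaw -2.88 F [ 0.1 -0.1  0.1] open 0.0005 j [0.21 0.56 1.72 0.   0.87 1.83]
spin 0.07 slide mm [-1.6 -3.1  1.6]
```

View pics/l_scene.png

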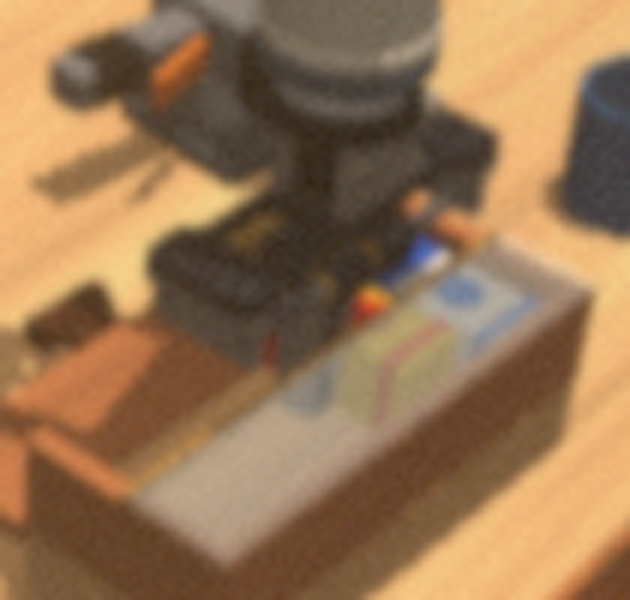

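Emit:
apply_moves(
  moves=[
    {"grip": 0, "slide": [0, -0.002, 0], "spin": 0},
    {"grip": 0, "slide": [0, -0.002, 0], "spin": 0},
    {"grip": 0, "slide": [0, 0, 0], "spin": 0},
  ],
)

```text
t: 22.57
tcp_pos: [0.6252, 0.1396, 0.069]
ee_rot: [1.0, -0.025, -0.0, 0.0]
wrist_force: [-0.7, -2.2, 2.1]
opening: 0.0007
```

Emit:
apply_moves(
  moves=[
    {"grip": 0, "slide": [0, -0.002, 0], "spin": 0},
    {"grip": 0, "slide": [0, 0, 0], "spin": 0},
  ],
)

```text
t: 22.73
tcp_pos: [0.6257, 0.1401, 0.0691]
ee_rot: [1.0, -0.025, 0.0, 0.001]
wrist_force: [1.0, -10.7, 3.4]
opening: 0.0005
```

Emit:
apply_moves(
  moves=[
    {"grip": 0, "slide": [0, 0.004, 0], "spin": 0},
    {"grip": 0, "slide": [0, 0, -0.03], "spin": 0},
    {"grip": 0, "slide": [-0.02, 0, -0.02], "spin": 0},
    {"grip": 0, "slide": [-0.03, -0.02, 0], "spin": 0},
    {"grip": 0, "slide": [-0.025, -0.025, 0], "spin": 0},
    {"grip": 0, "slide": [0, 0, 0], "spin": 0},
  ],
)

```text
t: 23.23
tcp_pos: [0.5486, 0.1891, 0.119]
ee_rot: [1.0, -0.025, -0.001, -0.001]
wrist_force: [0.2, -0.3, -0.6]
opening: 0.0004
```

Run:
```python
from h import *
st();p=W(CASE,(-32,62,0))[0]; go(p[0],p[1],.068,-2.95)
overlay(cam("scene"),CASE,[],(280,150,385,250),6,"pics/m_scene.png")
```

```text
t 23.23 tcp [0.5486 0.1891 0.119 ] yaw -2.86 F [ 0.2 -0.3 -0.6] open 0.0004 j [0.33 0.42 1.82 0.   0.9  1.95]
spin 0.09 slide mm [ 7.   5.2 51. ]
```

View pics/m_scene.png

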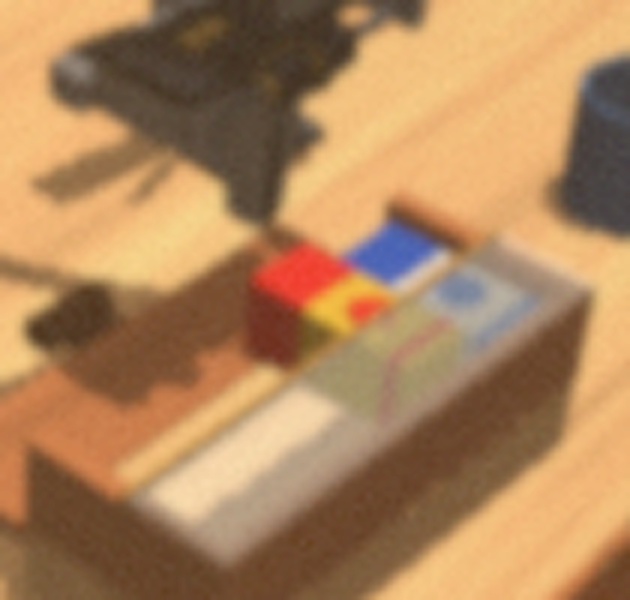

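Emit:
apply_moves(
  moves=[
    {"grip": 0, "slide": [0, 0.005, 0], "spin": 0},
    {"grip": 0, "slide": [0, 0, 0.025], "spin": 0},
    {"grip": 0, "slide": [0, 0, 0.018], "spin": 0},
    {"grip": 0, "slide": [0, 0, 0.006], "spin": 0},
    {"grip": 0, "slide": [0, 0, 0], "spin": 0},
  ],
)

```text
t: 23.7
tcp_pos: [0.5519, 0.1801, 0.0683]
ee_rot: [1.0, -0.026, -0.001, 0.001]
wrist_force: [-0.3, -0.4, 0.3]
opening: 0.0009
```

Run:
```python
from h import *
st();p=W(CASE,(-3,62,0))[0]; go(p[0],p[1],.068,-2.95)
```

```text
t 23.7 tcp [0.5519 0.1801 0.0683] yaw -2.96 F [-0.3 -0.4  0.3] open 0.0009 j [ 0.31  0.49  1.85 -0.    0.81  1.94]
spin -0.01 slide mm [32.1 -3.6  0.3]
```

Emit:
apply_moves(
  moves=[
    {"grip": 0, "slide": [0.006, -0.003, 0], "spin": 0},
    {"grip": 0, "slide": [0.006, 0, 0], "spin": 0},
    {"grip": 0, "slide": [0.006, 0, 0], "spin": 0},
    {"grip": 0, "slide": [0.006, 0, 0], "spin": 0},
    {"grip": 0, "slide": [0.004, 0, 0], "spin": 0},
    {"grip": 0, "slide": [0, 0, 0], "spin": 0},
  ],
)

```text
t: 24.2
tcp_pos: [0.5819, 0.183, 0.0706]
ee_rot: [1.0, -0.025, 0.001, -0.0]
wrist_force: [0.2, -0.2, -0.0]
opening: 0.0004
```

Emit:
apply_moves(
  moves=[
    {"grip": 0, "slide": [0.002, 0, 0], "spin": 0},
    {"grip": 0, "slide": [0.002, 0, 0], "spin": 0},
    {"grip": 0, "slide": [0, 0, 0], "spin": 0},
  ],
)

```text
t: 24.45
tcp_pos: [0.5846, 0.1827, 0.0701]
ee_rot: [1.0, -0.025, -0.0, 0.0]
wrist_force: [-1.9, 0.2, 0.6]
opening: 0.0002
```

Run:
```python
from h import *
st();p=W(CASE,(-3,62,0))[0]; go(p[0],p[1],.068,-2.95)
```

```text
t 24.45 tcp [0.5846 0.1827 0.0701] yaw -2.9 F [-1.9  0.2  0.6] open 0.0002 j [ 0.3   0.52  1.78 -0.    0.84  1.92]
spin 0.05 slide mm [-0.4  0.6  2.1]
```

Emit:
apply_moves(
  moves=[
    {"grip": 0, "slide": [0.002, 0, 0], "spin": 0},
    {"grip": 0, "slide": [0.002, 0, 0], "spin": 0},
    {"grip": 0, "slide": [0, 0, 0], "spin": 0},
  ],
)

```text
t: 24.7
tcp_pos: [0.5855, 0.1826, 0.07]
ee_rot: [1.0, -0.025, -0.003, 0.0]
wrist_force: [-15.0, 2.4, 14.0]
opening: 0.0004
```

Emit:
apply_moves(
  moves=[
    {"grip": 0, "slide": [0.002, 0, 0], "spin": 0},
    {"grip": 0, "slide": [0, 0, 0], "spin": 0},
  ],
)

```text
t: 24.87
tcp_pos: [0.5855, 0.1826, 0.07]
ee_rot: [1.0, -0.026, -0.005, 0.001]
wrist_force: [-23.0, 4.3, 19.5]
opening: 0.0004
```

Emit:
apply_moves(
  moves=[
    {"grip": 0, "slide": [-0.016, 0, 0], "spin": 0},
    {"grip": 0, "slide": [0, -0.02, 0], "spin": 0},
    {"grip": 0, "slide": [0, -0.02, 0], "spin": 0},
    {"grip": 0, "slide": [0.006, 0, 0], "spin": 0},
    {"grip": 0, "slide": [0, 0, 0], "spin": 0},
  ],
)

```text
t: 25.28
tcp_pos: [0.5839, 0.2236, 0.0703]
ee_rot: [1.0, -0.025, 0.001, -0.0]
wrist_force: [0.2, -0.9, 0.2]
opening: 0.0003
```

Run:
```python
from h import *
st();p=W(CASE,(-2,102,0))[0]; go(p[0],p[1],.068,-2.95)
```

```text
t 25.28 tcp [0.5839 0.2236 0.0703] yaw -2.81 F [ 0.2 -0.9  0.2] open 0.0003 j [ 0.36  0.54  1.75 -0.    0.85  1.98]
spin 0.14 slide mm [3.4 1.5 2.3]
```

Emit:
apply_moves(
  moves=[
    {"grip": 0, "slide": [0.002, 0, 0], "spin": 0},
    {"grip": 0, "slide": [0.002, 0, 0], "spin": 0},
    {"grip": 0, "slide": [0, 0, 0], "spin": 0},
  ],
)

```text
t: 25.53
tcp_pos: [0.5865, 0.2219, 0.0699]
ee_rot: [1.0, -0.026, -0.0, 0.0]
wrist_force: [-1.8, 0.2, 0.7]
opening: 0.0007
```

Emit:
apply_moves(
  moves=[
    {"grip": 0, "slide": [0.002, 0, 0], "spin": 0},
    {"grip": 0, "slide": [0, 0, 0], "spin": 0},
  ],
)

```text
t: 25.7
tcp_pos: [0.5874, 0.2219, 0.0699]
ee_rot: [1.0, -0.026, -0.001, 0.0]
wrist_force: [-6.3, 0.7, 5.1]
opening: 0.0001
```

Run:
```python
from h import *
st();p=W(CASE,(-2,102,0))[0]; go(p[0],p[1],.068,-2.95)
```

```text
t 25.7 tcp [0.5874 0.2219 0.0699] yaw -2.94 F [-6.3  0.7  5.1] open 0.0001 j [0.36 0.54 1.74 0.   0.86 1.98]
spin 0.01 slide mm [-0.2 -0.1  1.9]
```

Emit:
apply_moves(
  moves=[
    {"grip": 0, "slide": [-0.01, 0, 0], "spin": 0},
    {"grip": 0, "slide": [0, 0, -0.035], "spin": 0},
    {"grip": 0, "slide": [0, 0, -0.035], "spin": 0},
    {"grip": 0.3, "slide": [0, 0.02, -0.03], "spin": 0},
    {"grip": 0.9, "slide": [0, 0.038, 0], "spin": 0},
    {"grip": 0.9, "slide": [0, 0.04, 0], "spin": 0},
    {"grip": 0.9, "slide": [0, 0.04, 0], "spin": 0},
    {"grip": 0.9, "slide": [0, 0.04, 0], "spin": 0},
    {"grip": 0.9, "slide": [0, 0.04, 0], "spin": 0},
    {"grip": 0.9, "slide": [0, 0.04, 0], "spin": 0},
  ],
)

```text
t: 26.53
tcp_pos: [0.5649, -0.0367, 0.1702]
ee_rot: [1.0, -0.025, 0.001, 0.0]
wrist_force: [0.8, -0.3, 0.6]
opening: 0.0453
```

Emit:
apply_moves(
  moves=[
    {"grip": 0.9, "slide": [0, 0.04, 0], "spin": 0},
    {"grip": 0.9, "slide": [0, 0.04, 0], "spin": 0},
    {"grip": 0.9, "slide": [0, 0.04, 0], "spin": 0},
    {"grip": 0.9, "slide": [0, 0.04, 0], "spin": 0},
    {"grip": 0.9, "slide": [0, 0.03, 0], "spin": 0},
  ],
)

```text
t: 26.95
tcp_pos: [0.5551, -0.2276, 0.1702]
ee_rot: [1.0, -0.026, 0.0, 0.001]
wrist_force: [-0.5, -0.1, -0.6]
opening: 0.0783
```

Run:
```python
from h import *
st()
t=cam("top");overlay(t,CASE,[],(190,130,460,280),2.9,"pics/n_top.png")
s=cam("scene");overlay(s,CASE,[],(280,150,385,250),6,"pics/n_scene.png");overlay(s,CASE,[],(100,150,390,400),2.7,"pics/n2_scene.png")
for n,xy in dict(tea1=(.43,-.305),tea4=(.59,-.368)).items():
    print(n,np.round(carton(t,xy),4))
```

```text
t 26.95 tcp [ 0.5551 -0.2276  0.1702] yaw -2.97 F [-0.5 -0.1 -0.6] open 0.0783 j [-0.39  0.38  1.75 -0.    1.02  1.23]
tea1 [  0.4272  -0.3057   7.8355 118.2389  37.1044]
tea4 [  0.592   -0.3695 -16.4845 132.4697  50.8705]
```

View pics/n_top.png

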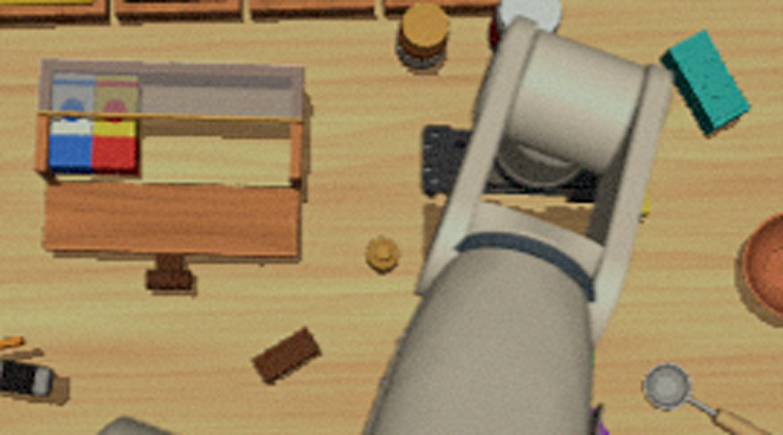

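View pics/n_scene.png

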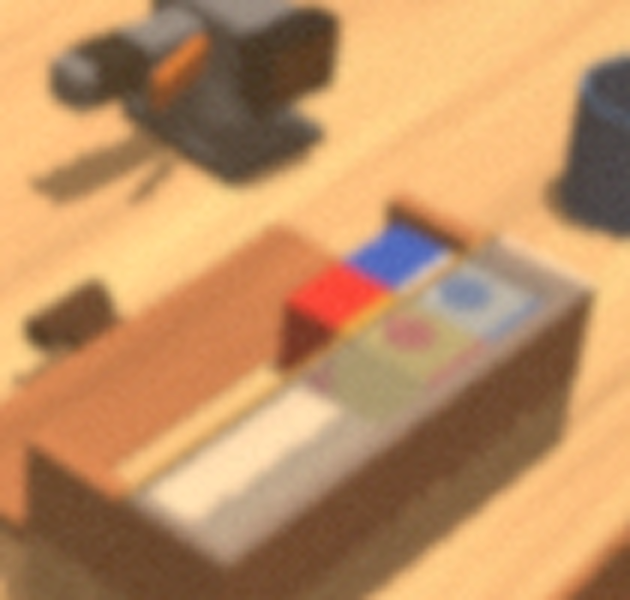

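View pics/n2_scene.png

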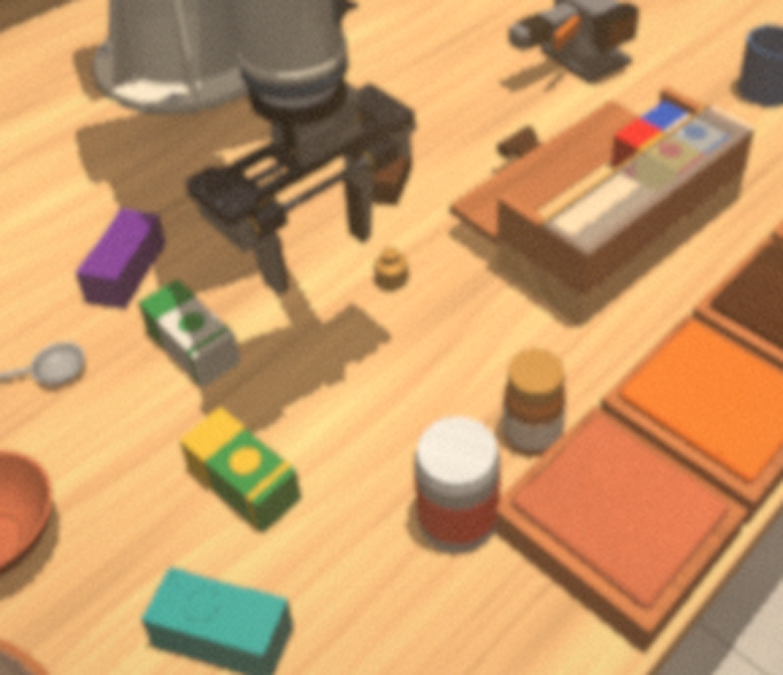

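Run:
```python
from h import *
go(.580,-.3675,.1,2)
```

```text
spin -5.14 slide mm [ 19.9 139.5  70.1]
```

Emit:
apply_moves(
  moves=[
    {"grip": 0.9, "slide": [0, 0, 0], "spin": -5.1},
    {"grip": 0.9, "slide": [0.005, 0.035, 0], "spin": 0},
    {"grip": 0.9, "slide": [0.005, 0.035, 0], "spin": 0},
    {"grip": 0.9, "slide": [0.005, 0.035, 0], "spin": 0},
    {"grip": 0.9, "slide": [0.005, 0.034, 0], "spin": 0},
    {"grip": 0.9, "slide": [0, 0, 0.02], "spin": 0},
    {"grip": 0.9, "slide": [0, 0, 0.025], "spin": 0},
    {"grip": 0.9, "slide": [0, 0, 0.025], "spin": 0},
    {"grip": 0.9, "slide": [0, 0, 0], "spin": 0},
  ],
)

```text
t: 27.8
tcp_pos: [0.5783, -0.3602, 0.095]
ee_rot: [1.0, 0.019, -0.003, -0.002]
wrist_force: [-0.6, 0.6, -0.5]
opening: 0.0826
```

Run:
```python
from h import *
st();go(.580,-.3675,.0205,2)
overlay(cam("scene"),CASE,[],(120,200,330,380),3.7,"pics/p_scene.png")
```

```text
t 27.8 tcp [ 0.5783 -0.3602  0.095 ] yaw 2.19 F [-0.6  0.6 -0.5] open 0.0826 j [-0.56  0.58  1.6  -0.    0.97  0.97]
spin 0.19 slide mm [ 1.5  7.3 74.5]
```

View pics/p_scene.png

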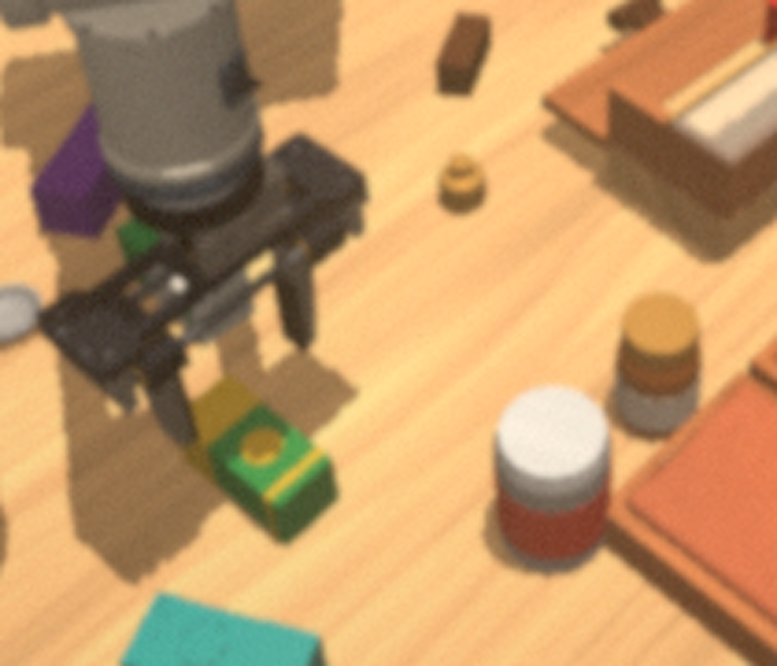

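Emit:
apply_moves(
  moves=[
    {"grip": 0.9, "slide": [0.0015, 0.0073, 0], "spin": 0},
    {"grip": 0.9, "slide": [0, 0, 0.02], "spin": 0},
    {"grip": 0.9, "slide": [0, 0, 0.015], "spin": 0},
    {"grip": 0.9, "slide": [0, 0, 0], "spin": 0},
  ],
)

```text
t: 28.18
tcp_pos: [0.5821, -0.3691, 0.0634]
ee_rot: [1.0, 0.019, -0.001, -0.001]
wrist_force: [-1.3, 1.1, -0.3]
opening: 0.0825
```

Run:
```python
from h import *
st();go(.580,-.3675,.0215,2)
```

```text
t 28.18 tcp [ 0.5821 -0.3691  0.0634] yaw 2.2 F [-1.3  1.1 -0.3] open 0.0825 j [-0.57  0.63  1.6  -0.    0.92  0.97]
spin 0.2 slide mm [-2.  -1.7 41.9]
```

Emit:
apply_moves(
  moves=[
    {"grip": 0.9, "slide": [-0.001, 0, 0.015], "spin": 0},
    {"grip": 0.9, "slide": [0, 0, 0.015], "spin": 0},
    {"grip": 0.9, "slide": [0, 0, 0.01], "spin": 0},
    {"grip": 0.9, "slide": [0, 0, 0], "spin": 0},
  ],
)

```text
t: 28.52
tcp_pos: [0.5806, -0.3689, 0.0228]
ee_rot: [1.0, 0.019, -0.001, -0.001]
wrist_force: [0.2, -0.4, 0.2]
opening: 0.0827
```

Emit:
apply_moves(
  moves=[
    {"grip": 0.3, "slide": [0, 0, 0], "spin": 0},
    {"grip": 0.3, "slide": [0, 0, 0], "spin": 0},
    {"grip": 0.3, "slide": [0, 0, 0], "spin": 0},
    {"grip": 0.3, "slide": [0, 0, 0], "spin": 0},
    {"grip": 0.3, "slide": [0, 0, 0], "spin": 0},
    {"grip": 0.3, "slide": [0, 0, 0], "spin": 0},
    {"grip": 0.3, "slide": [0, 0, 0], "spin": 0},
    {"grip": 0.3, "slide": [0, 0, 0], "spin": 0},
  ],
  force=30,
)

```text
t: 29.18
tcp_pos: [0.5821, -0.3698, 0.0255]
ee_rot: [1.0, 0.019, 0.0, 0.0]
wrist_force: [-1.8, 0.8, 3.5]
opening: 0.0449
```

Run:
```python
from h import *
st();p=W(CASE,(-38,-10,0))[0]; go(p[0],p[1],.17,-2.95)
```

```text
t 29.18 tcp [ 0.5821 -0.3698  0.0255] yaw 2.19 F [-1.8  0.8  3.5] open 0.0449 j [-0.57  0.68  1.61  0.    0.85  0.96]
spin 5.14 slide mm [ -61.3 -479.3 -144.5]
```

Emit:
apply_moves(
  moves=[
    {"grip": 0.3, "slide": [0, 0, -0.02], "spin": 0},
    {"grip": 0.3, "slide": [0, 0, -0.035], "spin": 0},
    {"grip": 0.3, "slide": [0, 0, -0.035], "spin": 0},
    {"grip": 0.3, "slide": [0, 0, -0.035], "spin": 5.1},
    {"grip": 0.3, "slide": [-0.005, -0.03, -0.02], "spin": 0},
    {"grip": 0.3, "slide": [-0.005, -0.037, 0], "spin": 0},
    {"grip": 0.3, "slide": [-0.005, -0.037, 0], "spin": 0},
    {"grip": 0.3, "slide": [-0.005, -0.037, 0], "spin": 0},
    {"grip": 0.3, "slide": [-0.005, -0.037, 0], "spin": 0},
    {"grip": 0.3, "slide": [-0.005, -0.037, 0], "spin": 0},
  ],
)

```text
t: 30.02
tcp_pos: [0.5621, -0.1519, 0.1699]
ee_rot: [1.0, -0.026, -0.0, -0.0]
wrist_force: [0.7, 0.0, -1.6]
opening: 0.0447
```

Emit:
apply_moves(
  moves=[
    {"grip": 0.3, "slide": [-0.005, -0.037, 0], "spin": 0},
    {"grip": 0.3, "slide": [-0.005, -0.037, 0], "spin": 0},
    {"grip": 0.3, "slide": [-0.005, -0.037, 0], "spin": 0},
    {"grip": 0.3, "slide": [-0.005, -0.037, 0], "spin": 0},
    {"grip": 0.3, "slide": [-0.005, -0.037, 0], "spin": 0},
    {"grip": 0.3, "slide": [-0.005, -0.037, 0], "spin": 0},
    {"grip": 0.3, "slide": [0, -0.03, 0], "spin": 0},
    {"grip": 0.3, "slide": [0, 0, 0], "spin": 0},
    {"grip": 0.3, "slide": [0, 0, 0], "spin": 0},
  ],
)

```text
t: 30.77
tcp_pos: [0.5454, 0.1011, 0.1699]
ee_rot: [1.0, -0.024, -0.0, 0.0]
wrist_force: [-0.3, -0.4, -2.3]
opening: 0.045
```

Run:
```python
from h import *
st();p=W(CASE,(-38,-9,0))[0]; go(p[0],p[1],.078,-2.95)
s=cam("scene");overlay(s,CASE,[],(240,120,385,275),4.5,"pics/q_scene.png")
t=cam("top");overlay(t,CASE,[],(190,130,460,280),2.9,"pics/q_top.png")
print(np.round(carton(t,(.43,-.305)),4))
```

```text
t 30.77 tcp [0.5454 0.1011 0.1699] yaw -2.73 F [-0.3 -0.4 -2.3] open 0.045 j [ 0.18  0.31  1.84 -0.    0.99  1.8 ]
spin 0.22 slide mm [ -0.4 -11.9  91.9]
[ 0.4272 -0.3029 -2.917  95.917  44.3088]
```

View pics/q_scene.png

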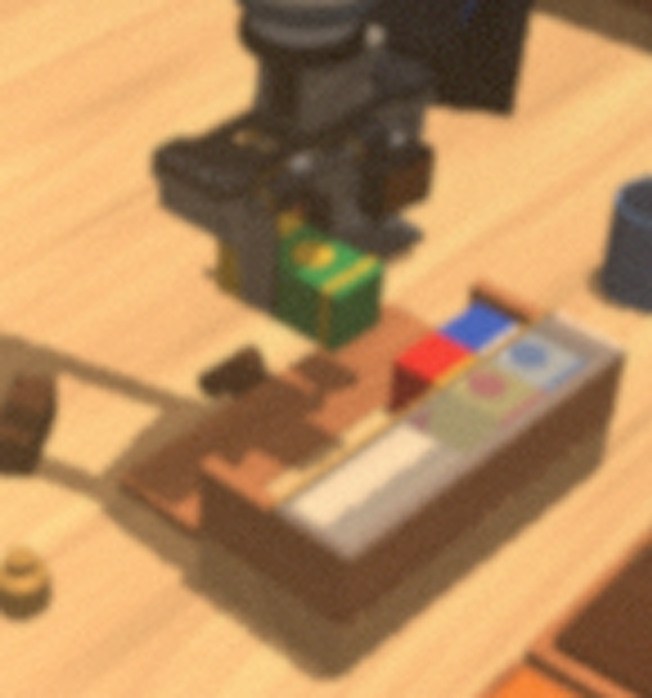

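View pics/q_top.png

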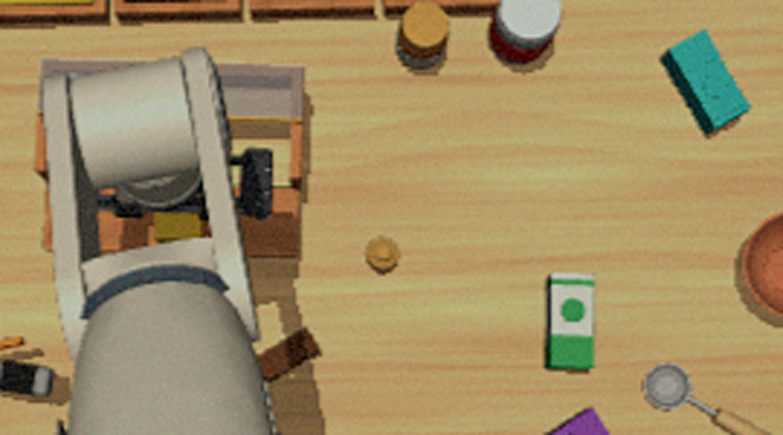

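Emit:
apply_moves(
  moves=[
    {"grip": 0.3, "slide": [0, -0.01, 0.015], "spin": 0},
    {"grip": 0.3, "slide": [0, 0, 0.025], "spin": 0},
    {"grip": 0.3, "slide": [0, 0, 0.025], "spin": 0},
    {"grip": 0.3, "slide": [0, 0, 0.018], "spin": 0},
    {"grip": 0.3, "slide": [0, 0, 0.006], "spin": 0},
    {"grip": 0.3, "slide": [0, 0, 0], "spin": 0},
  ],
)

```text
t: 31.37
tcp_pos: [0.5451, 0.1082, 0.0796]
ee_rot: [1.0, -0.026, -0.002, 0.0]
wrist_force: [0.0, -0.2, -1.4]
opening: 0.045
```

Run:
```python
from h import *
st();p=W(CASE,(30,-10,0))[0]; go(p[0],p[1],.0725,-2.95)
```

```text
t 31.37 tcp [0.5451 0.1082 0.0796] yaw -2.99 F [ 0.  -0.2 -1.4] open 0.045 j [ 0.19  0.44  1.9  -0.    0.81  1.82]
spin -0.04 slide mm [68.2 -3.7  7.1]
```

Emit:
apply_moves(
  moves=[
    {"grip": 0.3, "slide": [0.006, -0.003, 0], "spin": 0},
    {"grip": 0.3, "slide": [0.012, 0, 0.002], "spin": 0},
    {"grip": 0.3, "slide": [0.012, 0, 0.002], "spin": 0},
    {"grip": 0.3, "slide": [0.012, 0, 0], "spin": 0},
    {"grip": 0.3, "slide": [0.012, 0, 0], "spin": 0},
    {"grip": 0.3, "slide": [0.01, 0, 0], "spin": 0},
    {"grip": 0.3, "slide": [0, 0, 0], "spin": 0},
  ],
)

```text
t: 31.95
tcp_pos: [0.6137, 0.1094, 0.0779]
ee_rot: [1.0, -0.025, 0.002, -0.0]
wrist_force: [-0.3, -0.2, -0.5]
opening: 0.045
```

Run:
```python
from h import *
st();p=W(CASE,(30,-10,0))[0]; go(p[0],p[1],.0715,-2.95)
```

```text
t 31.95 tcp [0.6137 0.1094 0.0779] yaw -2.92 F [-0.3 -0.2 -0.5] open 0.045 j [ 0.17  0.52  1.75 -0.    0.86  1.8 ]
spin 0.03 slide mm [-0.2  1.   6.4]
```

Emit:
apply_moves(
  moves=[
    {"grip": 0.3, "slide": [0, 0, 0.003], "spin": 0},
    {"grip": 0.3, "slide": [0, 0, 0.002], "spin": 0},
    {"grip": 0.3, "slide": [0, 0, 0], "spin": 0},
  ],
)

```text
t: 32.2
tcp_pos: [0.6092, 0.1093, 0.0714]
ee_rot: [1.0, -0.025, -0.001, 0.0]
wrist_force: [-0.7, 0.1, -0.8]
opening: 0.0447
```

Run:
```python
from h import *
st();p=W(CASE,(30,-10,0))[0]; go(p[0],p[1],.0705,-2.95)
```

```text
t 32.2 tcp [0.6092 0.1093 0.0714] yaw -2.9 F [-0.7  0.1 -0.8] open 0.0447 j [0.18 0.53 1.76 0.   0.85 1.8 ]
spin 0.05 slide mm [4.2 0.6 0.9]
```

Emit:
apply_moves(
  moves=[
    {"grip": 0.58, "slide": [0, 0, 0], "spin": 0},
    {"grip": 0.58, "slide": [0, 0, 0], "spin": 0},
    {"grip": 0.58, "slide": [0, 0, -0.015], "spin": 0},
    {"grip": 0.58, "slide": [0, 0, -0.025], "spin": 0},
    {"grip": 0.4, "slide": [0, 0, -0.02], "spin": 0},
    {"grip": 0, "slide": [0.005, 0.02, 0], "spin": 0},
    {"grip": 0, "slide": [0.005, 0.028, 0], "spin": 0},
    {"grip": 0, "slide": [0, 0, 0], "spin": 0},
    {"grip": 0, "slide": [0, 0, 0], "spin": 0},
    {"grip": 0, "slide": [0, 0, 0], "spin": 0},
  ],
)

```text
t: 33.03
tcp_pos: [0.6177, 0.0611, 0.1322]
ee_rot: [1.0, -0.026, 0.0, -0.0]
wrist_force: [-0.4, 0.1, 0.4]
opening: 0.0158
```

Run:
```python
from h import *
st();p=W(CASE,(36,-57,0))[0]; go(p[0],p[1],.069,-2.95)
overlay(cam("scene"),CASE,[],(240,120,385,275),4.5,"pics/r_scene.png")
```

```text
t 33.03 tcp [0.6177 0.0611 0.1322] yaw -2.94 F [-0.4  0.1  0.4] open 0.0158 j [0.1  0.45 1.73 0.   0.96 1.72]
spin 0.01 slide mm [-0.6 -0.1 63.2]
```

View pics/r_scene.png

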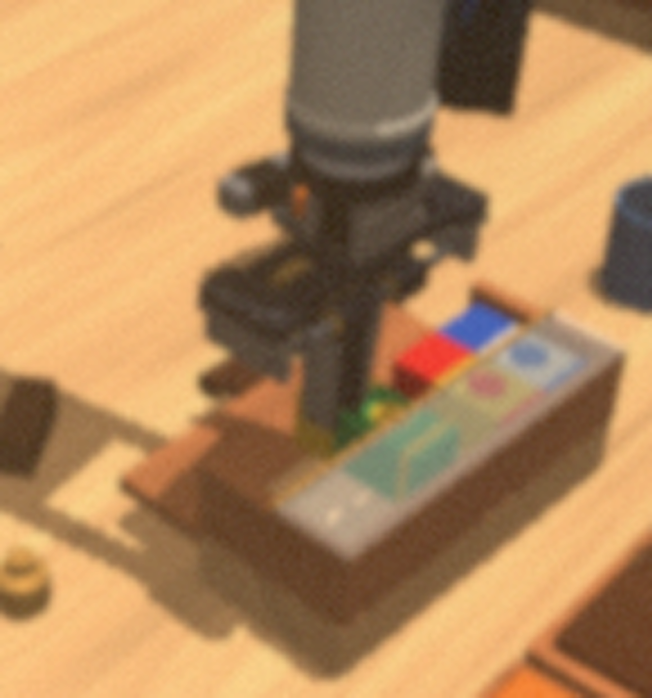

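Emit:
apply_moves(
  moves=[
    {"grip": 0, "slide": [0, 0.002, 0.02], "spin": 0},
    {"grip": 0, "slide": [0, 0, 0.02], "spin": 0},
    {"grip": 0, "slide": [0, 0, 0.017], "spin": 0},
    {"grip": 0, "slide": [0, 0, 0.005], "spin": 0},
    {"grip": 0, "slide": [0, 0, 0], "spin": 0},
  ],
)

```text
t: 33.5
tcp_pos: [0.6164, 0.0596, 0.0685]
ee_rot: [1.0, -0.025, -0.002, 0.0]
wrist_force: [0.4, -0.3, 0.6]
opening: 0.0003
```

Emit:
apply_moves(
  moves=[
    {"grip": 0, "slide": [0.001, -0.007, 0], "spin": 0},
    {"grip": 0, "slide": [0, -0.006, 0], "spin": 0},
    {"grip": 0, "slide": [0, -0.006, 0], "spin": 0},
    {"grip": 0, "slide": [0, -0.006, 0], "spin": 0},
    {"grip": 0, "slide": [0, -0.004, 0], "spin": 0},
    {"grip": 0, "slide": [0, -0.003, 0], "spin": 0},
    {"grip": 0, "slide": [0, 0, 0], "spin": 0},
  ],
)

```text
t: 34.08
tcp_pos: [0.6207, 0.0916, 0.0705]
ee_rot: [1.0, -0.025, 0.0, -0.0]
wrist_force: [-0.4, -0.0, -0.2]
opening: 0.0001
```

Run:
```python
from h import *
st();p=W(CASE,(36,-23,0))[0]; go(p[0],p[1],.068,-2.95)
```

```text
t 34.08 tcp [0.6207 0.0916 0.0705] yaw -2.87 F [-0.4 -0.  -0.2] open 0.0001 j [0.14 0.54 1.75 0.   0.85 1.76]
spin 0.08 slide mm [-2.1 -3.5  2.5]
```

Emit:
apply_moves(
  moves=[
    {"grip": 0, "slide": [-0.001, -0.002, 0], "spin": 0},
    {"grip": 0, "slide": [0, -0.002, 0], "spin": 0},
    {"grip": 0, "slide": [0, -0.001, 0], "spin": 0},
    {"grip": 0, "slide": [0, 0, 0], "spin": 0},
  ],
)

```text
t: 34.42
tcp_pos: [0.6196, 0.0953, 0.0702]
ee_rot: [1.0, -0.025, 0.0, 0.0]
wrist_force: [0.4, -5.8, 4.0]
opening: 0.0002
```

Emit:
apply_moves(
  moves=[
    {"grip": 0, "slide": [0, -0.001, 0], "spin": 0},
    {"grip": 0, "slide": [0, -0.001, 0], "spin": 0},
    {"grip": 0, "slide": [0, 0, 0], "spin": 0},
  ],
)

```text
t: 34.67
tcp_pos: [0.6197, 0.0954, 0.0702]
ee_rot: [1.0, -0.025, -0.0, 0.002]
wrist_force: [0.4, -14.8, 5.4]
opening: 0.0004
```

Run:
```python
from h import *
st();p=W(CASE,(36,-23,0))[0]; go(p[0],p[1],.068,-2.95)
```

```text
t 34.67 tcp [0.6197 0.0954 0.0702] yaw -2.87 F [  0.4 -14.8   5.4] open 0.0004 j [ 0.15  0.54  1.75 -0.    0.86  1.78]
spin 0.08 slide mm [-0.9  0.3  2.2]
```

Emit:
apply_moves(
  moves=[
    {"grip": 0, "slide": [0, 0.004, 0], "spin": 0},
    {"grip": 0, "slide": [0, 0, -0.03], "spin": 0},
    {"grip": 0, "slide": [-0.02, 0, -0.02], "spin": 0},
    {"grip": 0, "slide": [-0.03, -0.02, 0], "spin": 0},
    {"grip": 0, "slide": [-0.028, -0.023, 0], "spin": 0},
    {"grip": 0, "slide": [0, 0, 0], "spin": 0},
  ],
)

```text
t: 35.17
tcp_pos: [0.5389, 0.1432, 0.1197]
ee_rot: [1.0, -0.025, -0.002, -0.0]
wrist_force: [0.3, -0.1, -0.0]
opening: 0.0006
```

Run:
```python
from h import *
st();p=W(CASE,(-38,17,0))[0]; go(p[0],p[1],.068,-2.95)
overlay(cam("scene"),CASE,[],(280,150,385,250),6,"pics/s_scene.png")
```

```text
t 35.17 tcp [0.5389 0.1432 0.1197] yaw -2.87 F [ 0.3 -0.1 -0. ] open 0.0006 j [0.26 0.39 1.87 0.   0.89 1.88]
spin 0.08 slide mm [ 8.3  3.8 51.7]
```

View pics/s_scene.png

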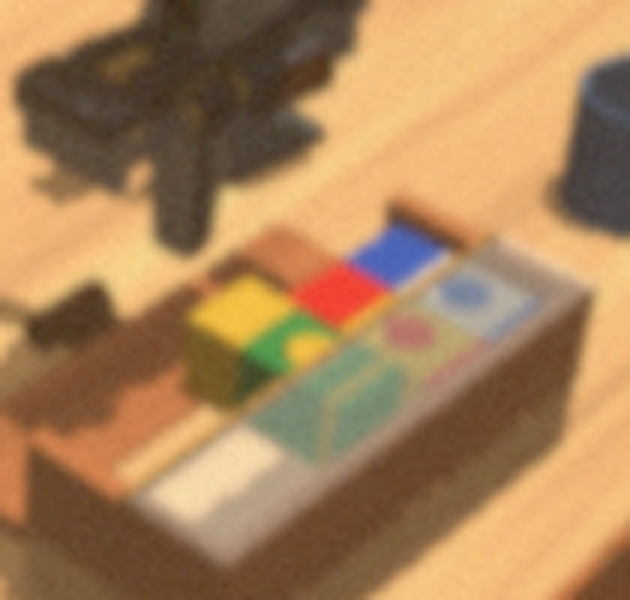

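Emit:
apply_moves(
  moves=[
    {"grip": 0, "slide": [0, 0.003, 0], "spin": 0},
    {"grip": 0, "slide": [0, 0, 0.025], "spin": 0},
    {"grip": 0, "slide": [0, 0, 0.018], "spin": 0},
    {"grip": 0, "slide": [0, 0, 0.006], "spin": 0},
    {"grip": 0, "slide": [0, 0, 0], "spin": 0},
  ],
)

```text
t: 35.63
tcp_pos: [0.5431, 0.1369, 0.0694]
ee_rot: [1.0, -0.026, -0.001, 0.0]
wrist_force: [-0.7, -0.3, 0.3]
opening: 0.0005
```

Run:
```python
from h import *
st();p=W(CASE,(-4,17,0))[0]; go(p[0],p[1],.068,-2.95)
```

```text
t 35.63 tcp [0.5431 0.1369 0.0694] yaw -2.96 F [-0.7 -0.3  0.3] open 0.0005 j [0.24 0.46 1.89 0.   0.79 1.87]
spin -0.01 slide mm [37.7 -2.2  1.4]
```

Emit:
apply_moves(
  moves=[
    {"grip": 0, "slide": [0.008, -0.002, 0], "spin": 0},
    {"grip": 0, "slide": [0.006, 0, 0], "spin": 0},
    {"grip": 0, "slide": [0.006, 0, 0], "spin": 0},
    {"grip": 0, "slide": [0.006, 0, 0], "spin": 0},
    {"grip": 0, "slide": [0.006, 0, 0], "spin": 0},
    {"grip": 0, "slide": [0.003, 0, 0], "spin": 0},
    {"grip": 0, "slide": [0, 0, 0], "spin": 0},
  ],
)

```text
t: 36.22
tcp_pos: [0.5798, 0.1381, 0.0714]
ee_rot: [1.0, -0.025, 0.001, -0.0]
wrist_force: [-0.3, 0.1, 0.1]
opening: 0.0003
```

Emit:
apply_moves(
  moves=[
    {"grip": 0, "slide": [0.002, 0, 0], "spin": 0},
    {"grip": 0, "slide": [0.001, 0, 0], "spin": 0},
    {"grip": 0, "slide": [0, 0, 0], "spin": 0},
  ],
)

```text
t: 36.47
tcp_pos: [0.5815, 0.1379, 0.071]
ee_rot: [1.0, -0.025, -0.0, 0.0]
wrist_force: [-1.4, -0.1, 1.0]
opening: 0.0003
```

Run:
```python
from h import *
st();p=W(CASE,(-1.6,17,0))[0]; go(p[0],p[1],.068,-2.95)
```

```text
t 36.47 tcp [0.5815 0.1379 0.071 ] yaw -2.9 F [-1.4 -0.1  1. ] open 0.0003 j [ 0.23  0.5   1.81 -0.    0.83  1.85]
spin 0.05 slide mm [1.8 0.7 3. ]
```

Emit:
apply_moves(
  moves=[
    {"grip": 0, "slide": [0.002, 0, 0], "spin": 0},
    {"grip": 0, "slide": [0.001, 0, 0], "spin": 0},
    {"grip": 0, "slide": [0.001, 0, 0], "spin": 0},
    {"grip": 0, "slide": [0, 0, 0], "spin": 0},
  ],
)

```text
t: 36.8
tcp_pos: [0.5832, 0.1377, 0.071]
ee_rot: [1.0, -0.025, -0.003, 0.0]
wrist_force: [-11.4, 0.9, 9.5]
opening: 0.0005
```

Run:
```python
from h import *
st();p=W(CASE,(-1.6,17,0))[0]; go(p[0],p[1],.068,-2.95)
```

```text
t 36.8 tcp [0.5832 0.1377 0.071 ] yaw -2.92 F [-11.4   0.9   9.5] open 0.0005 j [0.23 0.51 1.81 0.   0.83 1.85]
spin 0.03 slide mm [0.1 0.7 3. ]
```

Emit:
apply_moves(
  moves=[
    {"grip": 0, "slide": [-0.012, 0, 0], "spin": 0},
    {"grip": 0, "slide": [0, 0, -0.035], "spin": 0},
    {"grip": 0, "slide": [0, 0, -0.035], "spin": 0},
    {"grip": 0.3, "slide": [0, 0.02, -0.03], "spin": 0},
    {"grip": 0.9, "slide": [-0.01, 0.038, 0], "spin": 0},
    {"grip": 0.9, "slide": [-0.01, 0.038, 0], "spin": 0},
    {"grip": 0.9, "slide": [-0.01, 0.038, 0], "spin": 0},
    {"grip": 0.9, "slide": [-0.01, 0.038, 0], "spin": 0},
    {"grip": 0.9, "slide": [-0.01, 0.038, 0], "spin": 0},
    {"grip": 0.9, "slide": [-0.01, 0.038, 0], "spin": 0},
  ],
)

```text
t: 37.63
tcp_pos: [0.5008, -0.1081, 0.1714]
ee_rot: [1.0, -0.025, 0.001, 0.0]
wrist_force: [0.1, 0.4, -0.0]
opening: 0.0453
```

Run:
```python
from h import *
t=cam("top");st();print(back(t,(383.6,285.6),.045))
print(np.round(carton(t,(.43,-.305)),4))
overlay(t,CASE,[],(190,130,460,310),2.9,"pics/t_top.png")
overlay(cam("scene"),CASE,[],(100,150,390,400),2.7,"pics/t_scene.png")
go(.4180,-.3025,.12,-2.5)
```

```text
t 37.68 tcp [ 0.4988 -0.1133  0.1713] yaw -2.95 F [-1.3 -3.7 -0.3] open 0.0489 j [-0.22  0.25  1.93 -0.    0.96  1.4 ]
[ 0.29068472 -0.28663582  0.045     ]
[ 0.4272 -0.3029 -3.3019 95.8694 44.6949]
spin -0.64 slide mm [-73.5 195.2  51.3]
```

View pics/t_top.png

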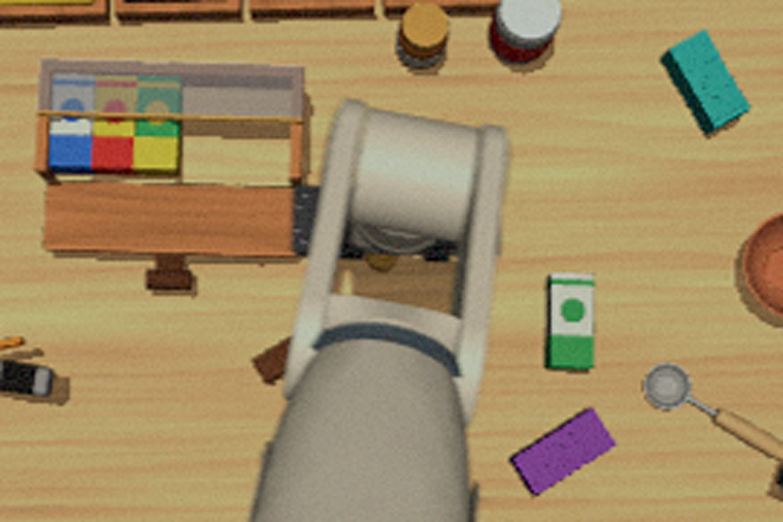

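View pics/t_scene.png

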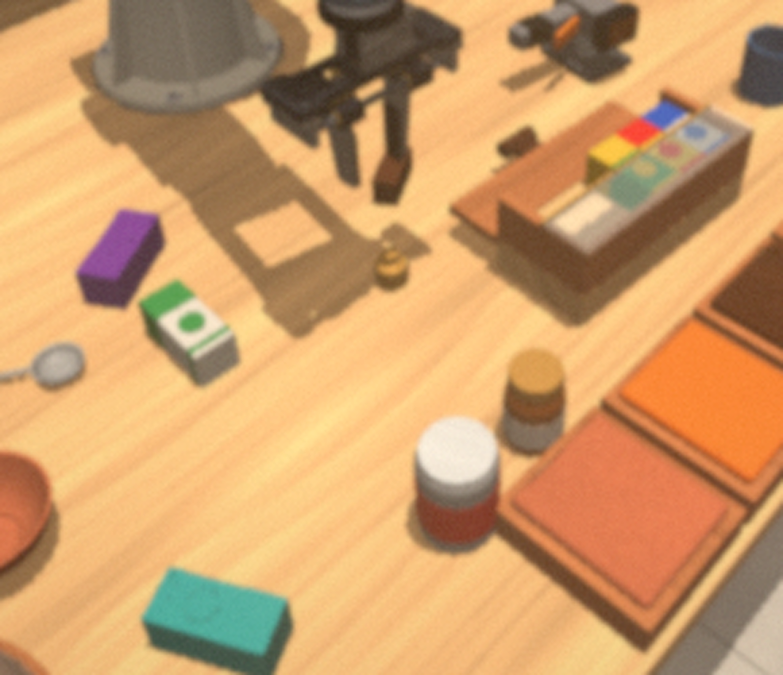

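Emit:
apply_moves(
  moves=[
    {"grip": 0.9, "slide": [-0.0125, 0.0325, 0], "spin": 0},
    {"grip": 0.9, "slide": [-0.0125, 0.0325, 0], "spin": 0},
    {"grip": 0.9, "slide": [-0.0125, 0.0325, 0], "spin": 0},
    {"grip": 0.9, "slide": [-0.0125, 0.0325, 0], "spin": 0},
    {"grip": 0.9, "slide": [-0.0125, 0.0325, 0], "spin": 0},
    {"grip": 0.9, "slide": [-0.0125, 0.0325, 0], "spin": 0},
    {"grip": 0.9, "slide": [0, 0, 0.02], "spin": 0},
    {"grip": 0.9, "slide": [0, 0, 0.025], "spin": 0},
    {"grip": 0.9, "slide": [0, 0, 0.025], "spin": 0},
    {"grip": 0.9, "slide": [0, 0, 0], "spin": 0},
  ],
)

```text
t: 38.57
tcp_pos: [0.4146, -0.2959, 0.0975]
ee_rot: [1.0, -0.026, -0.002, -0.002]
wrist_force: [-0.9, 1.0, -1.1]
opening: 0.0826
```

Run:
```python
from h import *
st();go(.418,-.3025,.0215,-2.9)
```

```text
t 38.57 tcp [ 0.4146 -0.2959  0.0975] yaw -2.92 F [-0.9  1.  -1.1] open 0.0826 j [-0.62  0.36  1.99  0.    0.8   1.  ]
spin -0.02 slide mm [ 3.7  6.5 76. ]
```

Emit:
apply_moves(
  moves=[
    {"grip": 0.9, "slide": [0.003, 0.006, 0], "spin": 0},
    {"grip": 0.9, "slide": [0, 0, 0.02], "spin": 0},
    {"grip": 0.9, "slide": [0, 0, 0.015], "spin": 0},
    {"grip": 0.9, "slide": [0, 0, 0], "spin": 0},
  ],
)

```text
t: 38.9
tcp_pos: [0.4194, -0.3034, 0.0656]
ee_rot: [1.0, -0.025, -0.0, -0.0]
wrist_force: [-1.3, 0.2, -0.4]
opening: 0.0829
```

Run:
```python
from h import *
st();go(.418,-.3025,.0215,-2.9)
```

```text
t 38.9 tcp [ 0.4194 -0.3034  0.0656] yaw -2.87 F [-1.3  0.2 -0.4] open 0.0829 j [-0.63  0.42  1.99 -0.    0.74  0.99]
spin 0.03 slide mm [-1.5 -0.8 44.1]
```

Emit:
apply_moves(
  moves=[
    {"grip": 0.9, "slide": [-0.001, 0, 0.015], "spin": 0},
    {"grip": 0.9, "slide": [0, 0, 0.015], "spin": 0},
    {"grip": 0.9, "slide": [0, 0, 0.012], "spin": 0},
    {"grip": 0.9, "slide": [0, 0, 0], "spin": 0},
  ],
)

```text
t: 39.23
tcp_pos: [0.4185, -0.3034, 0.0241]
ee_rot: [1.0, -0.025, -0.0, -0.0]
wrist_force: [-0.4, -0.3, 1.0]
opening: 0.0824
```

Emit:
apply_moves(
  moves=[
    {"grip": 0.3, "slide": [0, 0, 0], "spin": 0},
    {"grip": 0.3, "slide": [0, 0, 0], "spin": 0},
    {"grip": 0.3, "slide": [0, 0, 0], "spin": 0},
    {"grip": 0.3, "slide": [0, 0, 0], "spin": 0},
    {"grip": 0.3, "slide": [0, 0, 0], "spin": 0},
    {"grip": 0.3, "slide": [0, 0, 0], "spin": 0},
    {"grip": 0.3, "slide": [0, 0, 0], "spin": 0},
    {"grip": 0.3, "slide": [0, 0, 0], "spin": 0},
  ],
  force=30,
)

```text
t: 39.9
tcp_pos: [0.4184, -0.3036, 0.0245]
ee_rot: [1.0, -0.025, 0.0, 0.0]
wrist_force: [-0.7, 0.7, 6.4]
opening: 0.0449
```

Run:
```python
from h import *
st();p=W(CASE,(-38,-54,0))[0]; go(p[0],p[1],.17,-2.95)
```

```text
t 39.9 tcp [ 0.4184 -0.3036  0.0245] yaw -2.91 F [-0.7  0.7  6.4] open 0.0449 j [-0.63  0.49  2.01  0.    0.65  0.99]
spin 0.04 slide mm [ 105.6 -377.6 -145.5]
```

Emit:
apply_moves(
  moves=[
    {"grip": 0.3, "slide": [0, 0, -0.02], "spin": 0},
    {"grip": 0.3, "slide": [0, 0, -0.035], "spin": 0},
    {"grip": 0.3, "slide": [0, 0, -0.035], "spin": 0},
    {"grip": 0.3, "slide": [0, 0, -0.035], "spin": 0},
    {"grip": 0.3, "slide": [0.008, -0.03, -0.02], "spin": 0},
    {"grip": 0.3, "slide": [0.009, -0.032, 0], "spin": 0},
    {"grip": 0.3, "slide": [0.009, -0.032, 0], "spin": 0},
    {"grip": 0.3, "slide": [0.009, -0.032, 0], "spin": 0},
    {"grip": 0.3, "slide": [0.009, -0.032, 0], "spin": 0},
    {"grip": 0.3, "slide": [0.009, -0.032, 0], "spin": 0},
  ],
)

```text
t: 40.73
tcp_pos: [0.4805, -0.1147, 0.169]
ee_rot: [1.0, -0.025, -0.0, -0.0]
wrist_force: [0.4, -0.5, -1.3]
opening: 0.0447
```

Emit:
apply_moves(
  moves=[
    {"grip": 0.3, "slide": [0.009, -0.032, 0], "spin": 0},
    {"grip": 0.3, "slide": [0.009, -0.032, 0], "spin": 0},
    {"grip": 0.3, "slide": [0.009, -0.032, 0], "spin": 0},
    {"grip": 0.3, "slide": [0.009, -0.032, 0], "spin": 0},
    {"grip": 0.3, "slide": [0.009, -0.032, 0], "spin": 0},
    {"grip": 0.3, "slide": [0.008, -0.025, 0], "spin": 0},
    {"grip": 0.3, "slide": [0, 0, 0], "spin": 0},
    {"grip": 0.3, "slide": [0, 0, 0], "spin": 0},
  ],
)

```text
t: 41.4
tcp_pos: [0.5428, 0.0668, 0.1686]
ee_rot: [1.0, -0.024, -0.0, 0.0]
wrist_force: [-0.8, -0.5, -2.2]
opening: 0.0448
```

Run:
```python
from h import *
st();p=W(CASE,(-38,-53,0))[0]; go(p[0],p[1],.078,-2.95)
overlay(cam("scene"),CASE,[],(240,120,385,275),4.5,"pics/u_scene.png")
```

```text
t 41.4 tcp [0.5428 0.0668 0.1686] yaw -2.76 F [-0.8 -0.5 -2.2] open 0.0448 j [ 0.12  0.3   1.86 -0.    0.98  1.74]
spin 0.19 slide mm [ 0.4 -2.2 90.6]
```

View pics/u_scene.png

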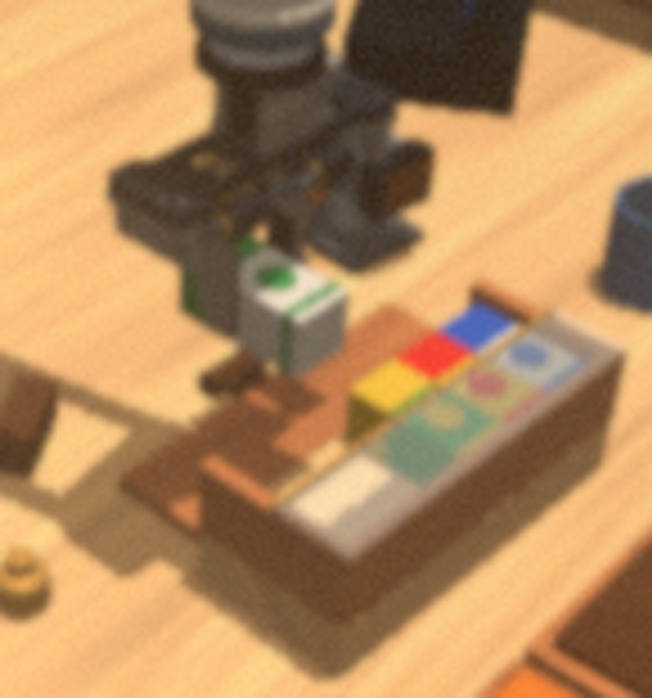

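Emit:
apply_moves(
  moves=[
    {"grip": 0.3, "slide": [0, -0.003, 0.015], "spin": 0},
    {"grip": 0.3, "slide": [0, 0, 0.025], "spin": 0},
    {"grip": 0.3, "slide": [0, 0, 0.025], "spin": 0},
    {"grip": 0.3, "slide": [0, 0, 0.018], "spin": 0},
    {"grip": 0.3, "slide": [0, 0, 0.005], "spin": 0},
    {"grip": 0.3, "slide": [0, 0, 0], "spin": 0},
  ],
)

```text
t: 41.95
tcp_pos: [0.5416, 0.0675, 0.0798]
ee_rot: [1.0, -0.026, -0.002, 0.0]
wrist_force: [0.7, -0.2, -1.2]
opening: 0.0448
```

Run:
```python
from h import *
st();p=W(CASE,(28,-53,0))[0]; go(p[0],p[1],.0715,-2.95)
```

```text
t 41.95 tcp [0.5416 0.0675 0.0798] yaw -2.97 F [ 0.7 -0.2 -1.2] open 0.0448 j [ 0.12  0.43  1.92 -0.    0.8   1.74]
spin -0.02 slide mm [67.7 -1.6  8.3]
```

Emit:
apply_moves(
  moves=[
    {"grip": 0.3, "slide": [0.006, -0.001, 0], "spin": 0},
    {"grip": 0.3, "slide": [0.012, 0, 0.002], "spin": 0},
    {"grip": 0.3, "slide": [0.012, 0, 0.002], "spin": 0},
    {"grip": 0.3, "slide": [0.012, 0, 0], "spin": 0},
    {"grip": 0.3, "slide": [0.012, 0, 0], "spin": 0},
    {"grip": 0.3, "slide": [0.011, 0, 0], "spin": 0},
    {"grip": 0.3, "slide": [0, 0, 0], "spin": 0},
    {"grip": 0.3, "slide": [0, 0, 0.003], "spin": 0},
    {"grip": 0.3, "slide": [0, 0, 0.002], "spin": 0},
    {"grip": 0.3, "slide": [0, 0, 0], "spin": 0},
  ],
)

```text
t: 42.78
tcp_pos: [0.607, 0.0664, 0.0715]
ee_rot: [1.0, -0.025, -0.001, 0.0]
wrist_force: [0.1, 0.0, -1.1]
opening: 0.0448
```

Run:
```python
from h import *
st();p=W(CASE,(28,-53,0))[0]; go(p[0],p[1],.0695,-2.95)
```

```text
t 42.78 tcp [0.607  0.0664 0.0715] yaw -2.9 F [ 0.1  0.  -1.1] open 0.0448 j [ 0.11  0.52  1.78 -0.    0.84  1.73]
spin 0.05 slide mm [2.2 0.7 2. ]
```

Emit:
apply_moves(
  moves=[
    {"grip": 0.3, "slide": [0, 0, 0.002], "spin": 0},
    {"grip": 0.58, "slide": [0, 0, 0], "spin": 0},
    {"grip": 0.58, "slide": [0, 0, 0], "spin": 0},
    {"grip": 0.58, "slide": [0, 0, -0.015], "spin": 0},
    {"grip": 0.58, "slide": [0, 0, -0.025], "spin": 0},
    {"grip": 0.4, "slide": [0, 0, -0.025], "spin": 0},
    {"grip": 0, "slide": [0.006, 0.02, 0], "spin": 0},
    {"grip": 0, "slide": [0.006, 0.025, 0], "spin": 0},
    {"grip": 0, "slide": [0, 0, 0], "spin": 0},
    {"grip": 0, "slide": [0, 0, 0], "spin": 0},
  ],
)

```text
t: 43.62
tcp_pos: [0.6179, 0.0201, 0.1354]
ee_rot: [1.0, -0.026, 0.0, -0.0]
wrist_force: [0.3, 0.5, 0.9]
opening: 0.0217
```

Emit:
apply_moves(
  moves=[
    {"grip": 0, "slide": [0, 0, 0], "spin": 0},
    {"grip": 0, "slide": [0, 0, 0], "spin": 0},
  ],
)

```text
t: 43.78
tcp_pos: [0.6174, 0.0216, 0.1349]
ee_rot: [1.0, -0.025, -0.0, -0.0]
wrist_force: [0.0, -0.0, -0.6]
opening: 0.0086
```

Run:
```python
from h import *
st();p=W(CASE,(37,-98.5,0))[0]; go(p[0],p[1],.069,-2.95)
overlay(cam("scene"),CASE,[],(240,120,385,275),4.5,"pics/v_scene.png")
overlay(cam("top"),CASE,[],(190,130,320,220),6,"pics/v_top.png")
```

```text
t 43.78 tcp [0.6174 0.0216 0.1349] yaw -2.89 F [ 0.  -0.  -0.6] open 0.0086 j [0.03 0.45 1.73 0.   0.97 1.65]
spin 0.06 slide mm [-1.5  1.9 65.9]
```

View pics/v_scene.png

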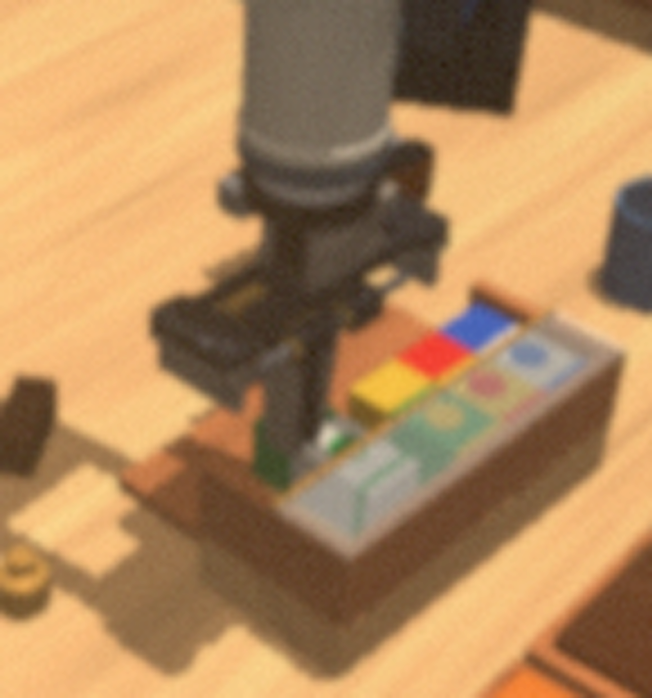

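View pics/v_top.png

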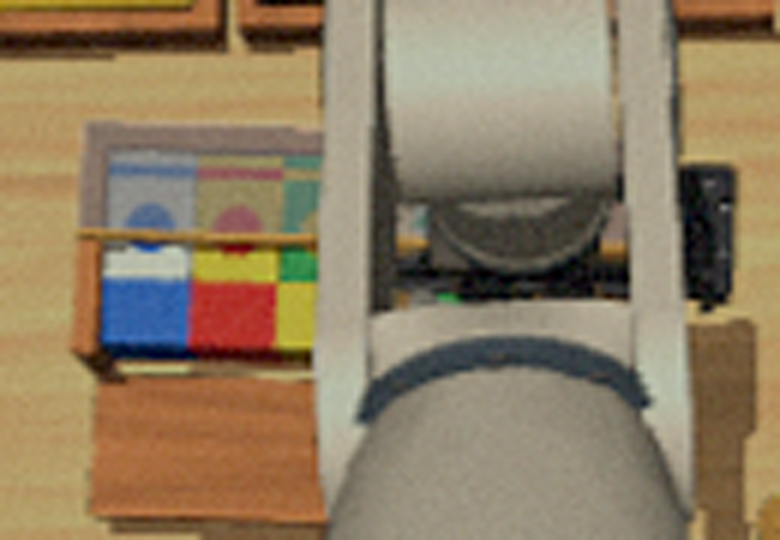

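Emit:
apply_moves(
  moves=[
    {"grip": 0, "slide": [-0.001, 0.003, 0], "spin": 0},
    {"grip": 0, "slide": [0, 0, 0.02], "spin": 0},
    {"grip": 0, "slide": [0, 0, 0], "spin": 0},
  ],
)

```text
t: 44.13
tcp_pos: [0.6149, 0.0181, 0.1127]
ee_rot: [1.0, -0.025, -0.002, 0.0]
wrist_force: [-1.5, 0.8, -0.5]
opening: 0.0005
```

Run:
```python
from h import *
st();p=W(CASE,(37,-99,0))[0]; go(p[0],p[1],.069,-2.95)
```

```text
t 44.13 tcp [0.6149 0.0181 0.1127] yaw -2.88 F [-1.5  0.8 -0.5] open 0.0005 j [ 0.03  0.47  1.75 -0.    0.93  1.65]
spin 0.07 slide mm [ 0.9 -1.2 43.7]
```

Next: down, then push left, with about -68 in y expected at contact.

Emit:
apply_moves(
  moves=[
    {"grip": 0, "slide": [0, -0.001, 0.018], "spin": 0},
    {"grip": 0, "slide": [0, 0, 0.018], "spin": 0},
    {"grip": 0, "slide": [0, 0, 0.005], "spin": 0},
    {"grip": 0, "slide": [0, 0, 0], "spin": 0},
  ],
)

```text
t: 44.47
tcp_pos: [0.6154, 0.019, 0.0729]
ee_rot: [1.0, -0.025, -0.002, 0.0]
wrist_force: [0.1, -0.9, -0.1]
opening: 0.0004
```

Emit:
apply_moves(
  moves=[
    {"grip": 0, "slide": [0.001, -0.007, 0], "spin": 0},
    {"grip": 0, "slide": [0, -0.006, 0], "spin": 0},
    {"grip": 0, "slide": [0, -0.006, 0], "spin": 0},
    {"grip": 0, "slide": [0, -0.005, 0], "spin": 0},
    {"grip": 0, "slide": [0, -0.003, 0], "spin": 0},
    {"grip": 0, "slide": [0, 0, 0], "spin": 0},
  ],
)

```text
t: 44.97
tcp_pos: [0.6193, 0.0469, 0.0745]
ee_rot: [1.0, -0.025, 0.0, -0.0]
wrist_force: [0.4, -0.0, -0.1]
opening: 0.0004
```

Run:
```python
from h import *
st();p=W(CASE,(37,-68,0))[0]; go(p[0],p[1],.069,-2.95)
```

```text
t 44.97 tcp [0.6193 0.0469 0.0745] yaw -2.86 F [ 0.4 -0.  -0.1] open 0.0004 j [0.07 0.53 1.76 0.   0.86 1.69]
spin 0.09 slide mm [-2.  -3.2  5.5]
```

Emit:
apply_moves(
  moves=[
    {"grip": 0, "slide": [-0.001, -0.002, 0.002], "spin": 0},
    {"grip": 0, "slide": [0, -0.002, 0], "spin": 0},
    {"grip": 0, "slide": [0, -0.001, 0], "spin": 0},
    {"grip": 0, "slide": [0, 0, 0], "spin": 0},
  ],
)

```text
t: 45.3
tcp_pos: [0.6184, 0.0504, 0.0721]
ee_rot: [1.0, -0.025, 0.0, 0.0]
wrist_force: [0.5, -4.6, 2.8]
opening: 0.0005
```

Emit:
apply_moves(
  moves=[
    {"grip": 0, "slide": [0, -0.001, 0], "spin": 0},
    {"grip": 0, "slide": [0, -0.001, 0], "spin": 0},
    {"grip": 0, "slide": [0, 0, 0], "spin": 0},
  ],
)

```text
t: 45.55
tcp_pos: [0.6184, 0.0506, 0.0721]
ee_rot: [1.0, -0.025, -0.0, 0.002]
wrist_force: [0.3, -14.5, 2.6]
opening: 0.0007
```

Run:
```python
from h import *
st();p=W(CASE,(37,-68,0))[0]; go(p[0],p[1],.069,-2.95)
```

```text
t 45.55 tcp [0.6184 0.0506 0.0721] yaw -2.87 F [  0.3 -14.5   2.6] open 0.0007 j [ 0.08  0.53  1.76 -0.    0.85  1.7 ]
spin 0.08 slide mm [-0.9  0.5  3.1]
```

Tight against the pack. Next I'll push it to the back from the front.

Emit:
apply_moves(
  moves=[
    {"grip": 0, "slide": [0, 0.004, 0], "spin": 0},
    {"grip": 0, "slide": [0, 0, -0.03], "spin": 0},
    {"grip": 0, "slide": [-0.02, 0, -0.02], "spin": 0},
    {"grip": 0, "slide": [-0.03, -0.02, 0], "spin": 0},
    {"grip": 0, "slide": [-0.025, -0.02, 0], "spin": 0},
    {"grip": 0, "slide": [0, 0, 0], "spin": 0},
    {"grip": 0, "slide": [0, 0, 0.02], "spin": 0},
    {"grip": 0, "slide": [0, 0, 0.02], "spin": 0},
    {"grip": 0, "slide": [0, 0, 0.01], "spin": 0},
    {"grip": 0, "slide": [0, 0, 0], "spin": 0},
  ],
)

```text
t: 46.38
tcp_pos: [0.5437, 0.0925, 0.0698]
ee_rot: [1.0, -0.025, -0.002, 0.0]
wrist_force: [-0.5, -0.3, -0.2]
opening: 0.0007
```

Run:
```python
from h import *
st();p=W(CASE,(-4,-28,0))[0]; go(p[0],p[1],.069,-2.95)
```

```text
t 46.38 tcp [0.5437 0.0925 0.0698] yaw -2.91 F [-0.5 -0.3 -0.2] open 0.0007 j [0.17 0.45 1.91 0.   0.78 1.79]
spin 0.04 slide mm [34.8 -1.6  0.8]
```

Emit:
apply_moves(
  moves=[
    {"grip": 0, "slide": [0.006, -0.001, 0], "spin": 0},
    {"grip": 0, "slide": [0.006, 0, 0], "spin": 0},
    {"grip": 0, "slide": [0.006, 0, 0], "spin": 0},
    {"grip": 0, "slide": [0.006, 0, 0], "spin": 0},
    {"grip": 0, "slide": [0.005, 0, 0], "spin": 0},
    {"grip": 0, "slide": [0.003, 0, 0], "spin": 0},
    {"grip": 0, "slide": [0.002, 0, 0], "spin": 0},
    {"grip": 0, "slide": [0, 0, 0], "spin": 0},
  ],
)

```text
t: 47.05
tcp_pos: [0.5799, 0.0919, 0.0722]
ee_rot: [1.0, -0.025, 0.0, -0.0]
wrist_force: [-1.3, -0.1, 0.3]
opening: 0.0001
```

Emit:
apply_moves(
  moves=[
    {"grip": 0, "slide": [0.002, 0, 0], "spin": 0},
    {"grip": 0, "slide": [0.001, 0, 0], "spin": 0},
    {"grip": 0, "slide": [0, 0, 0], "spin": 0},
  ],
)

```text
t: 47.3
tcp_pos: [0.5808, 0.0918, 0.0719]
ee_rot: [1.0, -0.025, -0.002, 0.0]
wrist_force: [-7.7, -0.1, 6.6]
opening: 0.0
```

Run:
```python
from h import *
st();p=W(CASE,(-1.6,-28,0))[0]; go(p[0],p[1],.069,-2.95)
```

```text
t 47.3 tcp [0.5808 0.0918 0.0719] yaw -2.91 F [-7.7 -0.1  6.6] open 0.0 j [0.15 0.49 1.83 0.   0.82 1.78]
spin 0.04 slide mm [ 0.1 -0.4  2.9]
```

Emit:
apply_moves(
  moves=[
    {"grip": 0, "slide": [0.001, 0, 0], "spin": 0},
    {"grip": 0, "slide": [0, 0, 0], "spin": 0},
    {"grip": 0, "slide": [-0.014, 0, 0], "spin": 0},
    {"grip": 0, "slide": [-0.01, 0, -0.03], "spin": 0},
    {"grip": 0, "slide": [-0.03, 0.02, -0.02], "spin": 0},
    {"grip": 0, "slide": [-0.03, 0.025, -0.01], "spin": 0},
    {"grip": 0, "slide": [-0.025, 0.03, 0], "spin": 0},
    {"grip": 0, "slide": [-0.02, 0.035, 0], "spin": 0},
    {"grip": 0.5, "slide": [-0.01, 0.035, 0], "spin": 0},
    {"grip": 0.85, "slide": [0, 0, 0], "spin": 0},
  ],
)

```text
t: 48.13
tcp_pos: [0.4347, -0.0499, 0.1323]
ee_rot: [1.0, -0.026, -0.0, 0.001]
wrist_force: [0.6, 0.1, -0.1]
opening: 0.0117
```

Run:
```python
from h import *
st()
C2=[.5842,.1218,np.radians(-2.95)]
L=[(boxlines(8,108,127.5-45*(i+1),127.5-45*i,90,90),(255,0,255)) for i in range(4)]
t=cam("top");overlay(t,C2,L,(195,140,305,205),7,"pics/w_top.png");overlay(t,C2,[],(195,140,305,205),7,"pics/w_top2.png")
overlay(cam("scene"),C2,[],(280,150,385,250),6,"pics/w_scene.png")
```

```text
t 48.13 tcp [ 0.4347 -0.0499  0.1323] yaw -3.03 F [ 0.6  0.1 -0.1] open 0.0117 j [-0.12  0.2   2.11 -0.    0.83  1.51]
```

View pics/w_top2.png

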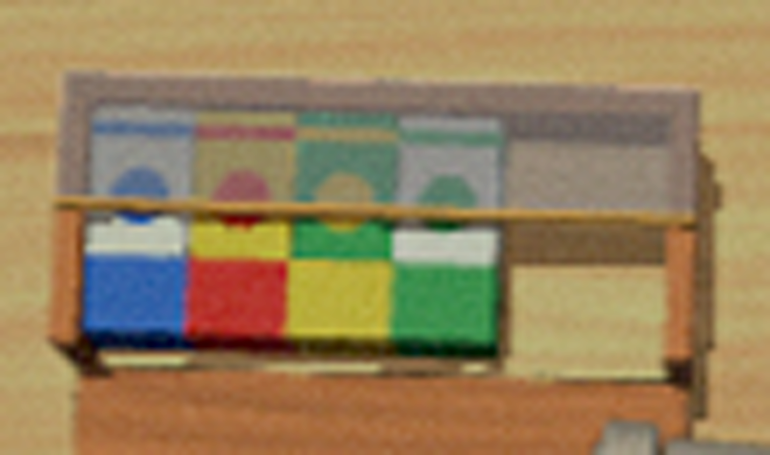

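View pics/w_top.png

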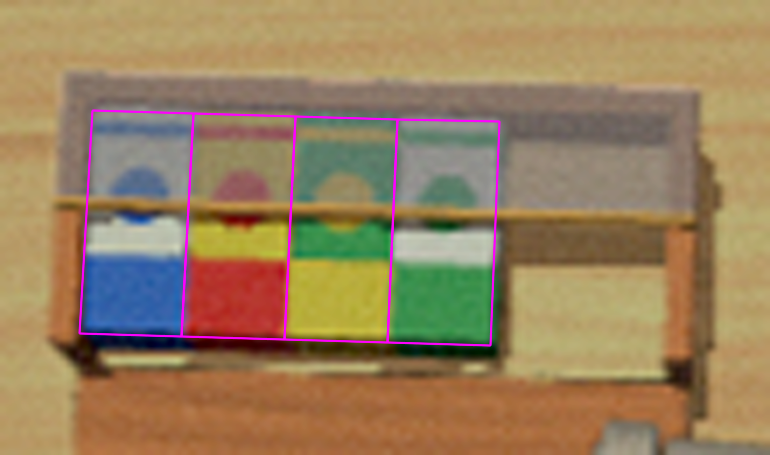

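View pics/w_scene.png

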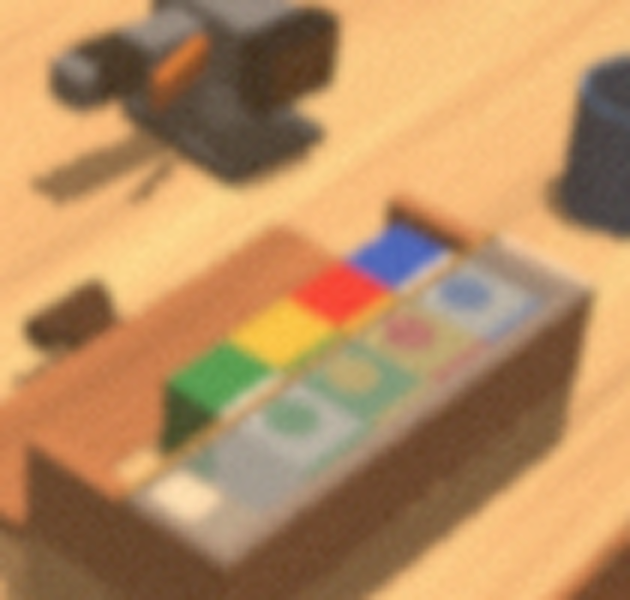

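Run:
```python
from h import *
C2=[.5842,.1218,np.radians(-2.95)]
frames=[cam("top") for _ in range(4)]
c=frames[0]; c["frame"]=np.mean([f["frame"].astype(float) for f in frames],0).astype(np.uint8)
# sample case-frame grid at z=90 : rows x, cols y
s=4
def grid(c,x0,x1,y0,y1,z):
    X,Y=np.meshgrid(np.arange(x1,x0,-1/s),np.arange(y1,y0,-1/s),indexing="ij")
    P=W(C2,np.c_[X.ravel(),Y.ravel(),np.full(X.size,z)])
    p=proj(c,P).astype(np.float32)
    return cv2.remap(c["frame"],p[:,0].reshape(X.shape),p[:,1].reshape(X.shape),cv2.INTER_CUBIC).astype(float)
for nm,yb in (("3|2",82.5),("2|4",37.5),("4|1",-7.5),("1|",-52.5)):
  for nm2,(a,b) in (("front",(14,54)),("cov",(68,102)),("all",(14,102))):
    g=cv2.GaussianBlur(grid(c,a,b,yb-12,yb+12,90),(0,0),4)
    d=np.abs(np.gradient(g,axis=1)).sum(2)**2
    ys=yb+12-np.arange(g.shape[1])/s; pos=(d*ys).sum(1)/d.sum(1); xs=b-np.arange(g.shape[0])/s
    k=np.polyfit(xs,pos,1); print(nm,nm2,"y at mid",round(np.polyval(k,(a+b)/2),2),"slope deg",round(np.degrees(k[0]),2))
# front edges
for i,yc in enumerate((105,60,15,-30)):
    g=cv2.GaussianBlur(grid(c,-6,24,yc-14,yc+14,90),(0,0),4); d=np.abs(np.gradient(g,axis=0)).sum(2)**2
    xs=24-np.arange(g.shape[0])/s; pos=(d*xs[:,None]).sum(0)/d.sum(0); ys=yc+14-np.arange(g.shape[1])/s
    k=np.polyfit(ys,pos,1);print("front",i,round(np.polyval(k,yc),2),round(-np.degrees(k[0]),2))
# back cover edge & front-of-case: back edge z=107 x=120
for yc in (100,-100):
    g=cv2.GaussianBlur(grid(c,108,132,yc-30,yc+30,107),(0,0),4); d=np.abs(np.gradient(g,axis=0)).sum(2)**2
    xs=132-np.arange(g.shape[0])/s; print("back edge",yc,round(((d*xs[:,None]).sum(0)/d.sum(0)).mean(),2))
for y0 in (139.5,-139.5):
    for z,(a,b) in ((107,(66,116)),(102,(6,54))):
        g=cv2.GaussianBlur(grid(c,a,b,y0-9,y0+9,z),(0,0),4); d=np.abs(np.gradient(g,axis=1)).sum(2)**2
        ys=y0+9-np.arange(g.shape[1])/s; pos=(d*ys).sum(1)/d.sum(1); xs=b-np.arange(g.shape[0])/s
        k=np.polyfit(xs,pos,1); print("side",y0,z,round(pos.mean(),2),round(np.degrees(k[0]),2))
```

```text
3|2 front y at mid 81.93 slope deg 1.51
3|2 cov y at mid 82.98 slope deg -7.63
3|2 all y at mid 82.5 slope deg 0.64
2|4 front y at mid 37.31 slope deg -0.49
2|4 cov y at mid 36.34 slope deg 1.68
2|4 all y at mid 37.04 slope deg -0.8
4|1 front y at mid -8.19 slope deg 0.55
4|1 cov y at mid -8.57 slope deg -0.81
4|1 all y at mid -8.19 slope deg -0.31
1| front y at mid -56.7 slope deg 8.91
1| cov y at mid -52.14 slope deg -11.77
1| all y at mid -54.34 slope deg 4.54
front 0 2.94 -6.89
front 1 4.67 -0.37
front 2 4.34 -1.48
front 3 4.12 0.9
back edge 100 119.13
back edge -100 119.3
side 139.5 107 137.59 -0.61
side 139.5 102 138.62 -0.02
side -139.5 107 -141.05 -1.68
side -139.5 102 -139.34 -2.51
```

Run:
```python
from h import *
p=W(CASE,(43,-80,0))[0]; go(p[0],p[1],.14,-2.95)
```

```text
spin 0.12 slide mm [180.4 -92.5  -7.9]
```

Emit:
apply_moves(
  moves=[
    {"grip": 0, "slide": [0, 0, -0.01], "spin": 0},
    {"grip": 0, "slide": [0.031, -0.015, 0], "spin": 0},
    {"grip": 0, "slide": [0.031, -0.015, 0], "spin": 0},
    {"grip": 0, "slide": [0.031, -0.015, 0], "spin": 0},
    {"grip": 0, "slide": [0.031, -0.015, 0], "spin": 0},
    {"grip": 0, "slide": [0.031, -0.015, 0], "spin": 0},
    {"grip": 0, "slide": [0.03, -0.01, 0], "spin": 0},
    {"grip": 0, "slide": [0, 0, 0], "spin": 0},
  ],
)

```text
t: 49.1
tcp_pos: [0.6319, 0.0324, 0.1429]
ee_rot: [1.0, -0.024, 0.002, -0.0]
wrist_force: [0.1, 0.4, -0.3]
opening: 0.0004
```

Run:
```python
from h import *
st();p=W(CASE,(43,-80,0))[0]; go(p[0],p[1],.07,-2.95)
```

```text
t 49.1 tcp [0.6319 0.0324 0.1429] yaw -2.75 F [ 0.1  0.4 -0.3] open 0.0004 j [0.05 0.45 1.7  0.   0.99 1.67]
spin 0.2 slide mm [-9.3 -5.  72.9]
```

Emit:
apply_moves(
  moves=[
    {"grip": 0, "slide": [-0.01, 0, 0], "spin": 0},
    {"grip": 0, "slide": [0, 0, 0], "spin": 0},
    {"grip": 0, "slide": [0, 0, 0.02], "spin": 0},
    {"grip": 0, "slide": [0, 0, 0.02], "spin": 0},
    {"grip": 0, "slide": [0, 0, 0.02], "spin": 0},
    {"grip": 0, "slide": [0, 0, 0.01], "spin": 0},
    {"grip": 0, "slide": [0, 0, 0], "spin": 0},
  ],
)

```text
t: 49.68
tcp_pos: [0.6135, 0.0298, 0.0702]
ee_rot: [1.0, -0.025, -0.002, 0.0]
wrist_force: [0.6, -0.6, 0.2]
opening: 0.0006
```

Run:
```python
from h import *
st();p=W(CASE,(43,-68,0))[0]; go(p[0],p[1],.07,-2.95)
```

```text
t 49.68 tcp [0.6135 0.0298 0.0702] yaw -2.91 F [ 0.6 -0.6  0.2] open 0.0006 j [ 0.05  0.53  1.77 -0.    0.85  1.67]
spin 0.04 slide mm [  8.9 -20.6   0.2]
```

Emit:
apply_moves(
  moves=[
    {"grip": 0, "slide": [0.008, -0.006, 0], "spin": 0},
    {"grip": 0, "slide": [0, -0.006, 0], "spin": 0},
    {"grip": 0, "slide": [0, -0.004, 0], "spin": 0},
    {"grip": 0, "slide": [0, -0.003, 0], "spin": 0},
    {"grip": 0, "slide": [0, 0, 0], "spin": 0},
  ],
)

```text
t: 50.1
tcp_pos: [0.6256, 0.0495, 0.0728]
ee_rot: [1.0, -0.025, 0.001, -0.0]
wrist_force: [-0.2, 0.5, -0.8]
opening: 0.0002
```

Emit:
apply_moves(
  moves=[
    {"grip": 0, "slide": [0, -0.001, 0], "spin": 0},
    {"grip": 0, "slide": [0, -0.001, 0], "spin": 0},
    {"grip": 0, "slide": [0, 0, 0], "spin": 0},
  ],
)

```text
t: 50.35
tcp_pos: [0.6253, 0.05, 0.0724]
ee_rot: [1.0, -0.025, 0.0, 0.0]
wrist_force: [-1.6, -3.4, 3.0]
opening: 0.0006
```

Run:
```python
from h import *
st();p=W(CASE,(43,-68,0))[0]; go(p[0],p[1],.07,-2.95)
```

```text
t 50.35 tcp [0.6253 0.05   0.0724] yaw -2.89 F [-1.6 -3.4  3. ] open 0.0006 j [ 0.08  0.54  1.74 -0.    0.86  1.7 ]
spin 0.06 slide mm [-1.9  0.3  2.4]
```

Emit:
apply_moves(
  moves=[
    {"grip": 0, "slide": [0, -0.001, 0], "spin": 0},
    {"grip": 0, "slide": [0, -0.001, 0], "spin": 0},
    {"grip": 0, "slide": [0, 0, 0], "spin": 0},
  ],
)

```text
t: 50.6
tcp_pos: [0.6253, 0.0503, 0.0725]
ee_rot: [1.0, -0.025, -0.0, 0.002]
wrist_force: [-1.9, -13.7, 5.7]
opening: 0.0001
```

Emit:
apply_moves(
  moves=[
    {"grip": 0, "slide": [0, 0.006, 0], "spin": 0},
    {"grip": 0, "slide": [0, 0.002, -0.03], "spin": 0},
    {"grip": 0, "slide": [0, 0, -0.03], "spin": 0},
    {"grip": 0, "slide": [-0.035, -0.01, -0.01], "spin": 0},
    {"grip": 0.3, "slide": [-0.035, -0.015, 0], "spin": 0},
    {"grip": 0.8, "slide": [-0.035, -0.015, 0], "spin": 0},
    {"grip": 0.8, "slide": [-0.035, -0.015, 0], "spin": 0},
    {"grip": 0.8, "slide": [0, 0, 0], "spin": 0},
  ],
)

```text
t: 51.27
tcp_pos: [0.4812, 0.1079, 0.1413]
ee_rot: [1.0, -0.025, -0.003, -0.0]
wrist_force: [0.1, 0.4, -0.9]
opening: 0.025
```

Run:
```python
from h import *
st();go(.4803,.1256,.09,-2.95)
```

```text
t 51.27 tcp [0.4812 0.1079 0.1413] yaw -2.86 F [ 0.1  0.4 -0.9] open 0.025 j [0.22 0.27 1.99 0.   0.89 1.84]
spin 0.09 slide mm [ -1.8 -17.7  51.3]
```

Emit:
apply_moves(
  moves=[
    {"grip": 0.8, "slide": [-0.001, -0.0185, 0], "spin": 0},
    {"grip": 0.8, "slide": [0, 0, 0], "spin": 0},
    {"grip": 0.8, "slide": [0, 0, 0.02], "spin": 0},
    {"grip": 0.8, "slide": [0, 0, 0.02], "spin": 0},
    {"grip": 0.8, "slide": [0, 0, 0], "spin": 0},
  ],
)

```text
t: 51.68
tcp_pos: [0.4862, 0.1244, 0.0994]
ee_rot: [1.0, -0.025, -0.002, 0.001]
wrist_force: [-0.8, -0.3, -0.3]
opening: 0.0583
```

Run:
```python
from h import *
st();go(.4803,.1256,.039,-2.95)
overlay(cam("scene"),CASE,[],(240,120,385,275),4.5,"pics/x_scene.png")
```

```text
t 51.68 tcp [0.4862 0.1244 0.0994] yaw -2.9 F [-0.8 -0.3 -0.3] open 0.0583 j [0.25 0.34 2.   0.   0.8  1.87]
spin 0.05 slide mm [-6.  -0.9 60.4]
```

View pics/x_scene.png

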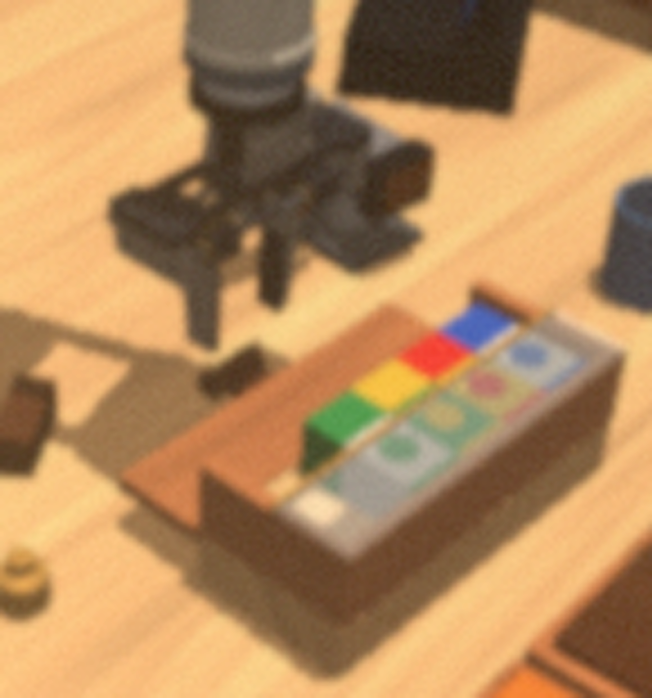

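Emit:
apply_moves(
  moves=[
    {"grip": 0.8, "slide": [-0.006, -0.001, 0], "spin": 0},
    {"grip": 0.8, "slide": [0, 0, 0.02], "spin": 0},
    {"grip": 0.8, "slide": [0, 0, 0], "spin": 0},
  ],
)

```text
t: 51.98
tcp_pos: [0.4809, 0.1261, 0.0813]
ee_rot: [1.0, -0.025, -0.001, 0.0]
wrist_force: [-1.7, -0.3, 0.1]
opening: 0.0737
```

Run:
```python
from h import *
st();go(.4803,.1256,.039,-2.95)
```

```text
t 51.98 tcp [0.4809 0.1261 0.0813] yaw -2.91 F [-1.7 -0.3  0.1] open 0.0737 j [0.25 0.37 2.02 0.   0.75 1.87]
spin 0.04 slide mm [-0.6  0.6 42.3]
```

Emit:
apply_moves(
  moves=[
    {"grip": 0.8, "slide": [0, 0, 0.018], "spin": 0},
    {"grip": 0.8, "slide": [0, 0, 0.015], "spin": 0},
    {"grip": 0.8, "slide": [0, 0, 0.009], "spin": 0},
    {"grip": 0.8, "slide": [0, 0, 0], "spin": 0},
    {"grip": 0.4, "slide": [0, 0, 0], "spin": 0},
    {"grip": 0.4, "slide": [0, 0, 0], "spin": 0},
    {"grip": 0.4, "slide": [0, 0, 0], "spin": 0},
    {"grip": 0.4, "slide": [0, 0, 0], "spin": 0},
    {"grip": 0.4, "slide": [0, 0, 0], "spin": 0},
  ],
  force=25,
)

```text
t: 52.73
tcp_pos: [0.4824, 0.1257, 0.0409]
ee_rot: [1.0, -0.025, 0.001, 0.001]
wrist_force: [0.1, -7.7, 4.4]
opening: 0.0497
```

Run:
```python
from h import *
st()
th=np.linspace(1.57,0,17)
x=-(104*np.sin(th)+7*np.cos(th)); z=44+104*np.cos(th)-7*np.sin(th)
print(np.round(np.c_[np.diff(x),-np.diff(z)],1).tolist())
```

```text
t 52.73 tcp [0.4824 0.1257 0.0409] yaw -2.84 F [ 0.1 -7.7  4.4] open 0.0497 j [ 0.25  0.44  2.04 -0.    0.66  1.87]
[[-0.2, -10.2], [0.8, -10.2], [1.8, -10.1], [2.8, -9.8], [3.7, -9.5], [4.7, -9.1], [5.5, -8.6], [6.3, -8.0], [7.1, -7.4], [7.8, -6.6], [8.4, -5.8], [8.9, -5.0], [9.4, -4.1], [9.7, -3.1], [10.0, -2.2], [10.2, -1.2]]
```

Emit:
apply_moves(
  moves=[
    {"grip": 0.4, "slide": [0, 0, -0.0102], "spin": 0},
    {"grip": 0.4, "slide": [0.0008, 0, -0.0102], "spin": 0},
    {"grip": 0.4, "slide": [0.0018, 0, -0.0101], "spin": 0},
    {"grip": 0.4, "slide": [0.0028, 0, -0.0098], "spin": 0},
    {"grip": 0.4, "slide": [0.0037, 0, -0.0095], "spin": 0},
    {"grip": 0.4, "slide": [0.0047, 0, -0.0091], "spin": 0},
    {"grip": 0.4, "slide": [0.0055, 0, -0.0086], "spin": 0},
    {"grip": 0.4, "slide": [0.0063, 0, -0.008], "spin": 0},
  ],
)

```text
t: 53.4
tcp_pos: [0.5063, 0.1244, 0.1157]
ee_rot: [1.0, -0.025, -0.002, 0.001]
wrist_force: [-1.9, -4.9, -9.2]
opening: 0.0495
```

Run:
```python
from h import *
st()
th=.785;p=W(CASE,(-(104*np.sin(th)+7*np.cos(th)),0,0))[0];print(p, .044+.104*np.cos(th)-.007*np.sin(th))
```

```text
t 53.4 tcp [0.5063 0.1244 0.1157] yaw -2.9 F [-1.9 -4.9 -9.2] open 0.0495 j [ 0.24  0.34  1.95 -0.    0.85  1.86]
[0.50564244 0.12403798 0.        ] 0.11262060372565122
```

Emit:
apply_moves(
  moves=[
    {"grip": 0.4, "slide": [0.0071, 0, -0.0074], "spin": 0},
    {"grip": 0.4, "slide": [0.0078, 0, -0.0066], "spin": 0},
    {"grip": 0.4, "slide": [0.0084, 0, -0.0058], "spin": 0},
    {"grip": 0.4, "slide": [0.0089, 0, -0.005], "spin": 0},
    {"grip": 0.4, "slide": [0.0094, 0, -0.0041], "spin": 0},
    {"grip": 0.4, "slide": [0.0097, 0, -0.0031], "spin": 0},
    {"grip": 0.4, "slide": [0.0085, 0, -0.0022], "spin": 0},
    {"grip": 0.4, "slide": [0, 0, 0], "spin": 0},
  ],
)

```text
t: 54.07
tcp_pos: [0.5675, 0.1213, 0.1505]
ee_rot: [1.0, -0.025, -0.001, 0.001]
wrist_force: [-1.0, -6.8, 1.3]
opening: 0.05
```

Run:
```python
from h import *
st();p=W(CASE,(-7,0,0))[0];print(p);go(p[0],p[1],.151)
```

```text
t 54.07 tcp [0.5675 0.1213 0.1505] yaw -2.9 F [-1.  -6.8  1.3] open 0.05 j [ 0.21  0.37  1.8  -0.    0.97  1.83]
[0.57700928 0.12036025 0.        ]
spin 0.0 slide mm [ 9.6  0.4 -0.5]
```

Emit:
apply_moves(
  moves=[
    {"grip": 0.4, "slide": [0.004, 0, -0.0005], "spin": 0},
    {"grip": 0.4, "slide": [0.004, 0, -0.0003], "spin": 0},
    {"grip": 0.4, "slide": [0, 0, 0], "spin": 0},
  ],
)

```text
t: 54.32
tcp_pos: [0.5746, 0.1209, 0.1514]
ee_rot: [1.0, -0.025, -0.001, 0.001]
wrist_force: [-4.7, -6.0, 4.7]
opening: 0.05
```

Emit:
apply_moves(
  moves=[
    {"grip": 0.4, "slide": [0.002, 0, 0], "spin": 0},
    {"grip": 0.4, "slide": [0.001, 0, 0], "spin": 0},
    {"grip": 0.4, "slide": [0, 0, 0], "spin": 0},
  ],
)

```text
t: 54.57
tcp_pos: [0.5773, 0.1208, 0.1516]
ee_rot: [1.0, -0.025, -0.001, 0.001]
wrist_force: [-6.1, -6.6, 6.6]
opening: 0.0497
```

Emit:
apply_moves(
  moves=[
    {"grip": 0.4, "slide": [0.002, 0, 0], "spin": 0},
    {"grip": 0.4, "slide": [0, 0, 0], "spin": 0},
  ],
)

```text
t: 54.73
tcp_pos: [0.5795, 0.1207, 0.1517]
ee_rot: [1.0, -0.025, -0.001, 0.001]
wrist_force: [-5.6, -6.3, 8.7]
opening: 0.0496
```

Emit:
apply_moves(
  moves=[
    {"grip": 0.4, "slide": [0.002, 0, 0], "spin": 0},
    {"grip": 0.4, "slide": [0, 0, 0], "spin": 0},
  ],
)

```text
t: 54.9
tcp_pos: [0.5816, 0.1205, 0.1519]
ee_rot: [1.0, -0.025, -0.001, 0.001]
wrist_force: [-6.2, -6.0, 8.1]
opening: 0.0498
```

Emit:
apply_moves(
  moves=[
    {"grip": 0.4, "slide": [0.002, 0, 0], "spin": 0},
    {"grip": 0.4, "slide": [0, 0, 0], "spin": 0},
  ],
)

```text
t: 55.07
tcp_pos: [0.5837, 0.1205, 0.1519]
ee_rot: [1.0, -0.025, -0.001, 0.001]
wrist_force: [-5.4, -6.6, 7.9]
opening: 0.0497
```

Run:
```python
from h import *
st()
L=[(boxlines(-14,0,-137.5,137.5,44,120),(255,0,255))]
overlay(cam("scene"),[.5845,.1215,np.radians(-2.95)],[],(270,130,385,250),5,"pics/y_scene.png")
overlay(cam("top"),[.5845,.1215,np.radians(-2.95)],[],(195,140,305,205),7,"pics/y_top.png")
```

```text
t 55.07 tcp [0.5837 0.1205 0.1519] yaw -2.89 F [-5.4 -6.6  7.9] open 0.0497 j [ 0.2   0.4   1.77 -0.    0.98  1.82]
```

View pics/y_scene.png

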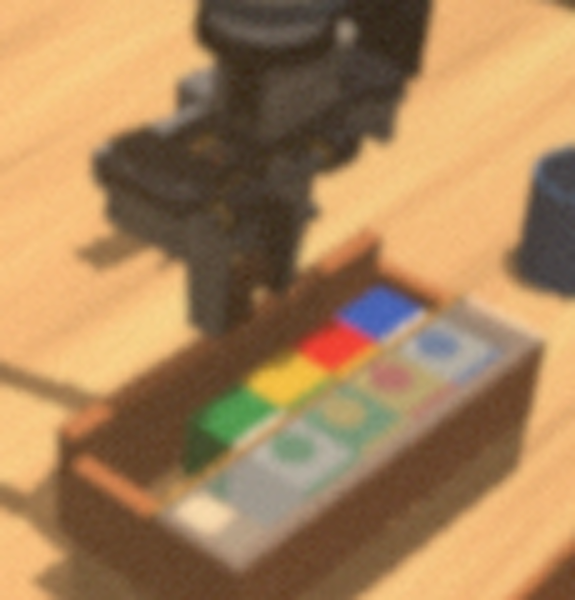

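View pics/y_top.png

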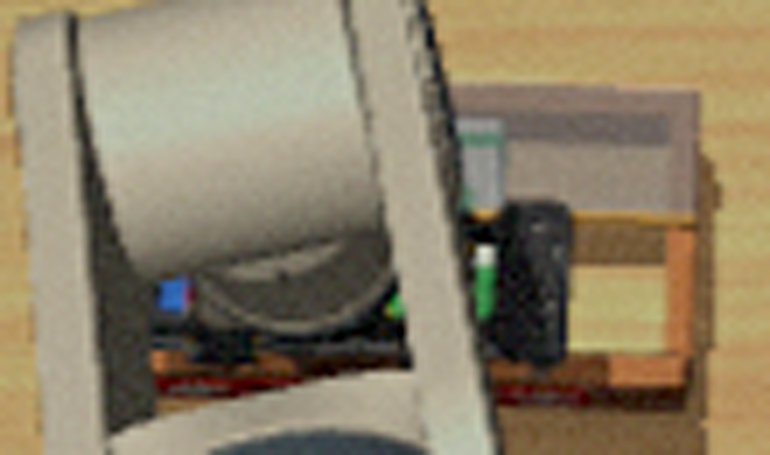

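Run:
```python
from h import *
L=[(boxlines(-14,0,-137.5,137.5,44,120),(255,0,255)),(boxlines(60,120,-139.5,139.5,107,107),(0,255,0))]
P=[.5845,.1215,np.radians(-2.95)]
overlay(cam("scene"),P,L,(270,165,385,265),6,"pics/z_scene.png")
overlay(cam("top"),P,L,(250,150,305,205),12,"pics/z_top.png")
```

```text
(no output)
```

View pics/z_scene.png

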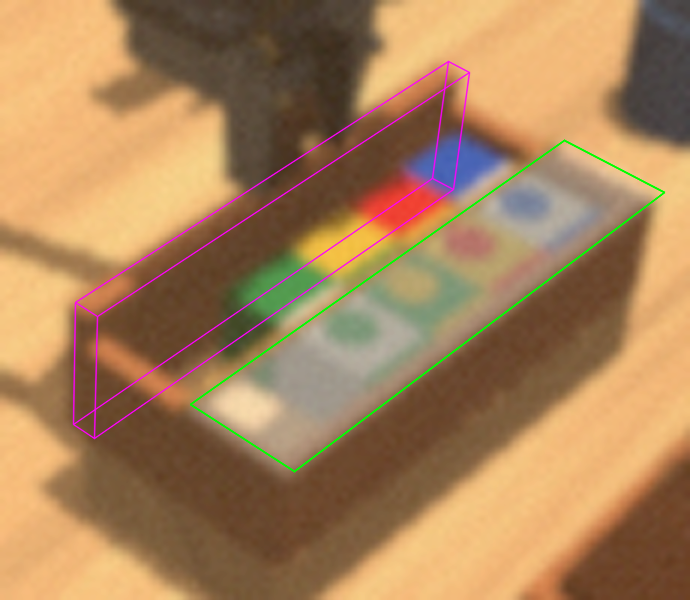

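View pics/z_top.png

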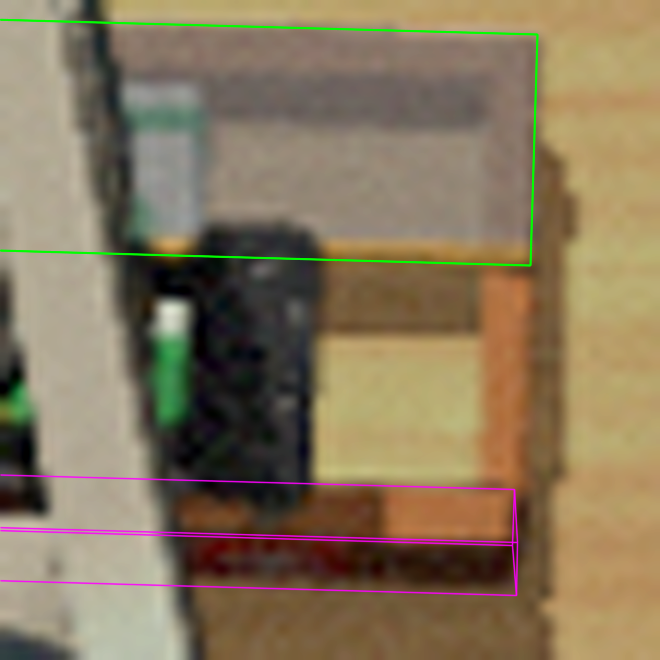

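Emit:
apply_moves(
  moves=[
    {"grip": 0.75, "slide": [0, 0, 0], "spin": 0},
    {"grip": 0.75, "slide": [0, 0, 0], "spin": 0},
    {"grip": 0.75, "slide": [0, 0, 0], "spin": 0},
    {"grip": 0.75, "slide": [0, 0, -0.03], "spin": 0},
    {"grip": 0.3, "slide": [-0.02, 0, -0.02], "spin": 0},
    {"grip": 0, "slide": [-0.03, 0, 0], "spin": 0},
    {"grip": 0, "slide": [-0.015, 0, 0], "spin": 0},
    {"grip": 0, "slide": [0, 0, 0], "spin": 0},
    {"grip": 0, "slide": [0, 0, 0], "spin": 0},
    {"grip": 0, "slide": [0, 0, 0], "spin": 0},
  ],
)

```text
t: 56.1
tcp_pos: [0.5204, 0.1248, 0.2009]
ee_rot: [1.0, -0.025, 0.001, -0.0]
wrist_force: [-0.3, -0.3, 0.0]
opening: 0.0311
```

Emit:
apply_moves(
  moves=[
    {"grip": 0, "slide": [0, 0, 0], "spin": 0},
    {"grip": 0, "slide": [0, 0, 0], "spin": 0},
    {"grip": 0, "slide": [0, 0, 0], "spin": 0},
  ],
)

```text
t: 56.35
tcp_pos: [0.5199, 0.1245, 0.2003]
ee_rot: [1.0, -0.025, -0.0, -0.0]
wrist_force: [-0.5, -0.5, 0.4]
opening: 0.0111
```

Run:
```python
from h import *
st();go(.54,.121,.148,-2.95)
L=[(boxlines(-14,0,-137.5,137.5,44,120),(255,0,255))]
P=[.5845,.1215,np.radians(-2.95)]
overlay(cam("scene"),P,L,(270,145,385,245),6,"pics/za_scene.png")
```

```text
t 56.35 tcp [0.5199 0.1245 0.2003] yaw -2.92 F [-0.5 -0.5  0.4] open 0.0111 j [0.23 0.25 1.86 0.   1.04 1.85]
spin 0.03 slide mm [20.3  2.5 52.3]
```

View pics/za_scene.png

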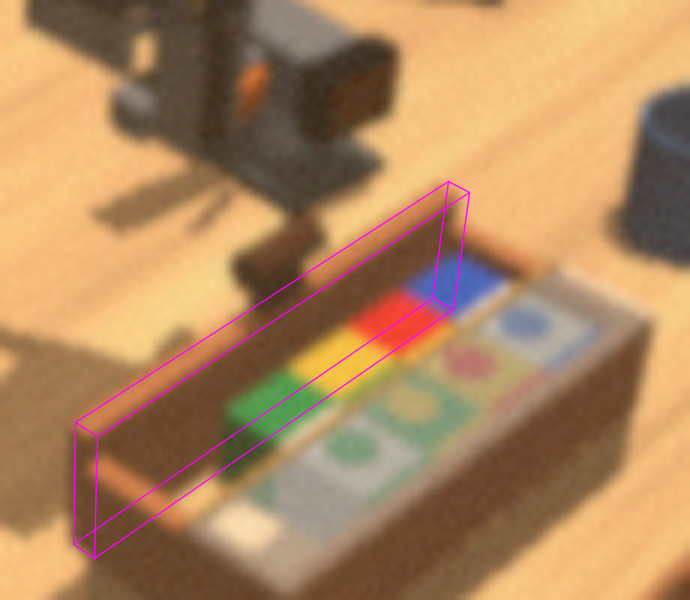

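Emit:
apply_moves(
  moves=[
    {"grip": 0, "slide": [0.012, 0, 0.02], "spin": 0},
    {"grip": 0, "slide": [0, 0, 0.02], "spin": 0},
    {"grip": 0, "slide": [0, 0, 0.012], "spin": 0},
    {"grip": 0, "slide": [0, 0, 0], "spin": 0},
    {"grip": 0, "slide": [0.008, 0, 0], "spin": 0},
    {"grip": 0, "slide": [0, 0, 0], "spin": 0},
  ],
)

```text
t: 56.9
tcp_pos: [0.5413, 0.1237, 0.1495]
ee_rot: [1.0, -0.025, 0.001, -0.0]
wrist_force: [-0.2, -0.3, 0.1]
opening: 0.0008
```

Run:
```python
from h import *
st()
```

```text
t 56.9 tcp [0.5413 0.1237 0.1495] yaw -2.91 F [-0.2 -0.3  0.1] open 0.0008 j [ 0.22  0.34  1.86 -0.    0.94  1.84]
```

Emit:
apply_moves(
  moves=[
    {"grip": 0, "slide": [0.004, 0, 0], "spin": 0},
    {"grip": 0, "slide": [0.004, 0, 0], "spin": 0},
    {"grip": 0, "slide": [0.003, 0, 0], "spin": 0},
    {"grip": 0, "slide": [0, 0, 0], "spin": 0},
  ],
)

```text
t: 57.23
tcp_pos: [0.5513, 0.123, 0.1491]
ee_rot: [1.0, -0.025, 0.001, -0.0]
wrist_force: [-0.7, 0.0, -0.5]
opening: 0.0005
```

Emit:
apply_moves(
  moves=[
    {"grip": 0, "slide": [0.003, 0, 0], "spin": 0},
    {"grip": 0, "slide": [0, 0, 0], "spin": 0},
  ],
)

```text
t: 57.4
tcp_pos: [0.5537, 0.1228, 0.1487]
ee_rot: [1.0, -0.025, 0.0, -0.0]
wrist_force: [-0.2, 0.9, -0.2]
opening: 0.0002
```

Emit:
apply_moves(
  moves=[
    {"grip": 0, "slide": [0.003, 0, 0], "spin": 0},
    {"grip": 0, "slide": [0, 0, 0], "spin": 0},
  ],
)

```text
t: 57.57
tcp_pos: [0.5561, 0.1226, 0.1485]
ee_rot: [1.0, -0.025, -0.0, 0.0]
wrist_force: [-2.7, 0.1, 1.1]
opening: 0.0003
```

Emit:
apply_moves(
  moves=[
    {"grip": 0, "slide": [0.002, 0, 0], "spin": 0},
    {"grip": 0, "slide": [0, 0, 0], "spin": 0},
  ],
)

```text
t: 57.73
tcp_pos: [0.5567, 0.1226, 0.1483]
ee_rot: [1.0, -0.025, -0.002, 0.0]
wrist_force: [-7.1, -0.3, 6.0]
opening: 0.0004
```

Emit:
apply_moves(
  moves=[
    {"grip": 0, "slide": [0.002, 0, 0], "spin": 0},
    {"grip": 0, "slide": [0, 0, 0], "spin": 0},
  ],
)

```text
t: 57.9
tcp_pos: [0.5569, 0.1225, 0.1483]
ee_rot: [1.0, -0.025, -0.004, 0.0]
wrist_force: [-15.3, 2.0, 10.5]
opening: 0.0004
```

Emit:
apply_moves(
  moves=[
    {"grip": 0, "slide": [-0.02, 0, 0], "spin": 0},
    {"grip": 0, "slide": [-0.02, 0, -0.03], "spin": 0},
    {"grip": 0.3, "slide": [-0.02, 0.02, -0.03], "spin": 0},
    {"grip": 0.6, "slide": [-0.02, 0.03, 0], "spin": 0},
    {"grip": 0.9, "slide": [-0.02, 0.03, 0], "spin": 0},
    {"grip": 0.9, "slide": [-0.01, 0.03, 0], "spin": 0},
    {"grip": 0.9, "slide": [0, 0.03, 0], "spin": 0},
    {"grip": 0.9, "slide": [0, 0.03, 0], "spin": 0},
  ],
)

```text
t: 58.57
tcp_pos: [0.4412, -0.0429, 0.209]
ee_rot: [1.0, -0.025, 0.001, 0.0]
wrist_force: [0.1, 0.5, -0.1]
opening: 0.0384
```

Run:
```python
from h import *
st()
P=[.5845,.1215,np.radians(-2.95)]
L=[(boxlines(-14,0,-137.5,137.5,44,120),(255,0,255))]
t=cam("top");s=cam("scene")
overlay(t,P,L,(195,140,305,205),7,"pics/zb_top.png")
overlay(s,P,[],(275,130,350,205),8,"pics/zb_sc.png",1.6)
overlay(t,P,[],(145,220,220,280),10,"pics/zb_st.png",1.6)
```

```text
t 58.57 tcp [ 0.4412 -0.0429  0.209 ] yaw -2.87 F [ 0.1  0.5 -0.1] open 0.0384 j [-0.1   0.09  2.03 -0.    1.02  1.52]
```

View pics/zb_top.png

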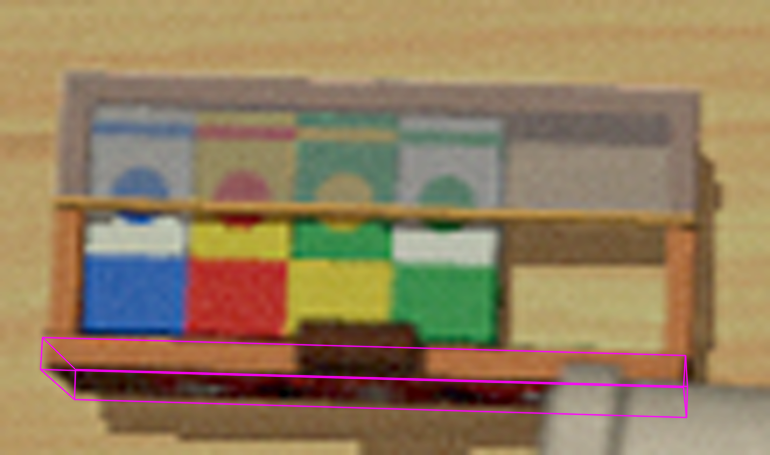

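View pics/zb_sc.png

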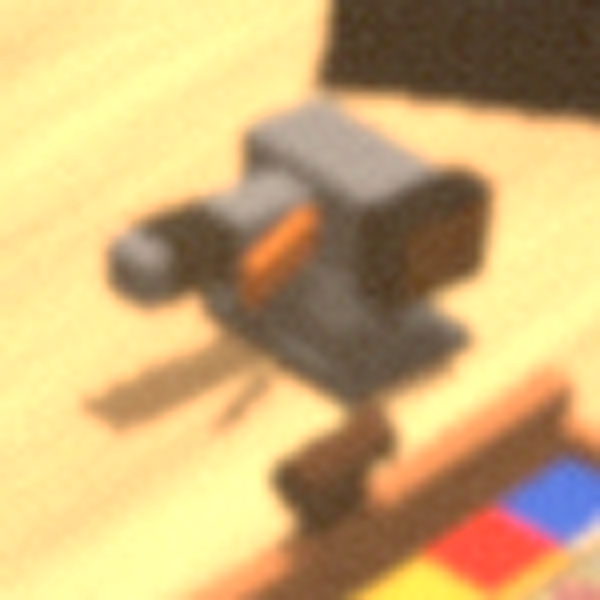

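View pics/zb_st.png

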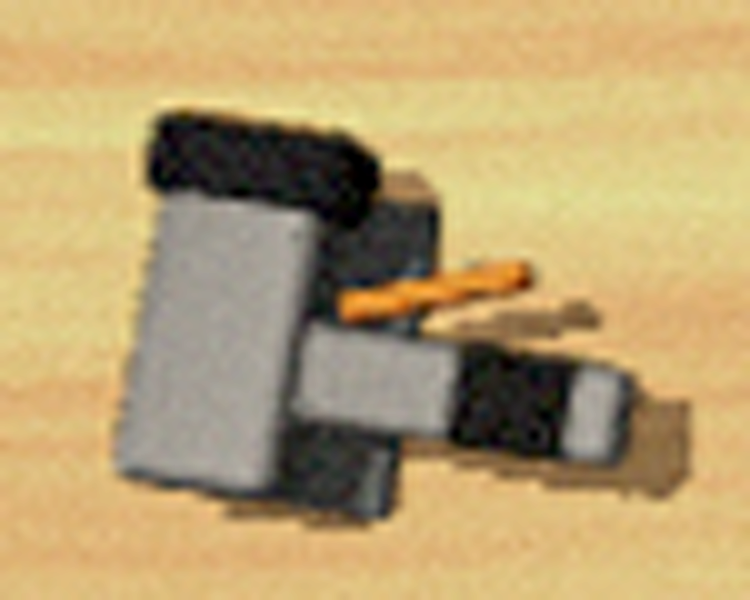

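Run:
```python
from h import *
t=cam("top");s=cam("scene")
f=lambda u,v:(145+(u+.5)/10-.5,220+(v+.5)/10-.5)
for n,u,v,z in [("front head",315,325,.089),("front tip",625,366,.089),("back head",292,415,.089),("back tip",610,462,.089),("trig head",342,305,.08),("trig tip",528,272,.08)]:
    print(n,np.round(back(t,f(u,v),z),4))
# triangulate trigger tip and grip tip: scene crop 8x
g=lambda u,v:(275+(u+.5)/8-.5,130+(v+.5)/8-.5)
print("trigtip",tri([t,s],[f(522,270),g(255,285)]));print("trighead",tri([t,s],[f(345,303),g(312,215)]))
from scipy.optimize import least_squares
obs=[((7,-118,89),(630,367)),((-23,-118,89),(612,463))]
```

```text
front head [0.4026 0.3375 0.089 ]
front tip [0.3884 0.244  0.089 ]
back head [0.3758 0.344  0.089 ]
back tip [0.3599 0.2484 0.089 ]
trig head [0.4091 0.3316 0.08  ]
trig tip [0.4179 0.2753 0.08  ]
trigtip (array([0.41755114, 0.27649039, 0.07706378]), np.float64(0.0023385147363146883))
trighead (array([0.40781837, 0.32810693, 0.08428792]), np.float64(0.003004473583794721))
```

Run:
```python
from h import *
t=cam("top");s=cam("scene")
f=lambda u,v:(145+(u+.5)/10-.5,220+(v+.5)/10-.5)
g=lambda u,v:(275+(u+.5)/8-.5,130+(v+.5)/8-.5)
print("head",tri([t,s],[f(315,210),g(362,205)]),tri([t,s],[f(280,490),g(250,132)]))
print("gripend front top",tri([t,s],[f(627,367),g(168,235)]))
S=[.4006,.3615,np.radians(-9)]
def inv(p): 
    c,sn=np.cos(S[2]),np.sin(S[2]);d=p[:2]-np.array(S[:2]);return np.round(1000*np.array([c*d[0]+sn*d[1],-sn*d[0]+c*d[1]]),1)
for u,v in((395,515),(440,205),(415,330)): print(inv(back(t,f(u,v),.02)))
L=[(boxlines(-23,7,-118,-18,61,89),(255,0,255)),([((12,-32,75),(27,-75,75))],(0,255,0)),(boxlines(-4.5,-2.5,-76,-56,89,89),(0,255,0))]
overlay(t,S,L,(145,220,220,280),10,"pics/zc_t.png",1.6);overlay(s,S,L,(275,130,350,205),8,"pics/zc_s.png",1.6)
p=W(S,(-3.5,-66,0))[0];print(p);go(p[0],p[1],.19,81)
```

```text
head (array([0.4332691 , 0.3325202 , 0.09851175]), np.float64(0.006038132698143597)) (array([0.35394657, 0.34607327, 0.09596507]), np.float64(0.001141672474992681))
gripend front top (array([0.38964651, 0.24298836, 0.10479702]), np.float64(0.004752388225200886))
[-47.6 -40.9]
[ 50.1 -38.6]
[ 10.2 -37.4]
[0.38681842 0.29686009 0.        ]
spin -83.9 slide mm [ 325.2 -107.3   18.6]
```

View pics/zc_t.png

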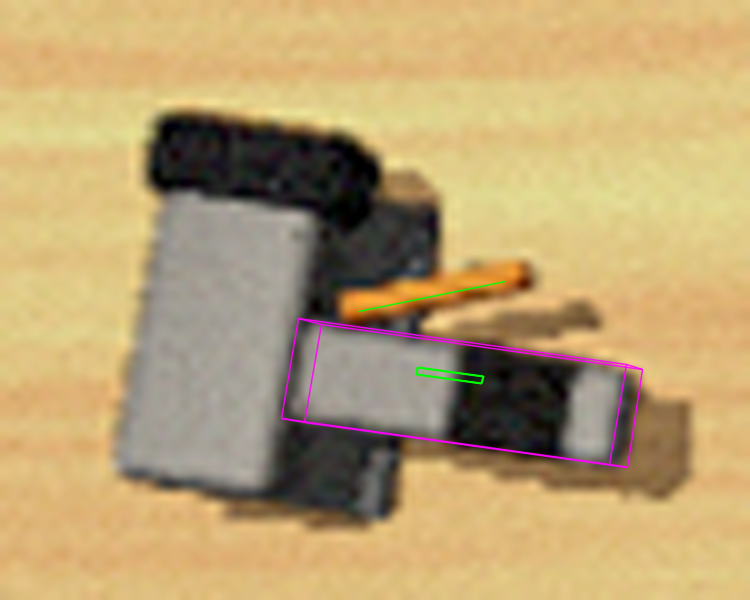

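View pics/zc_s.png

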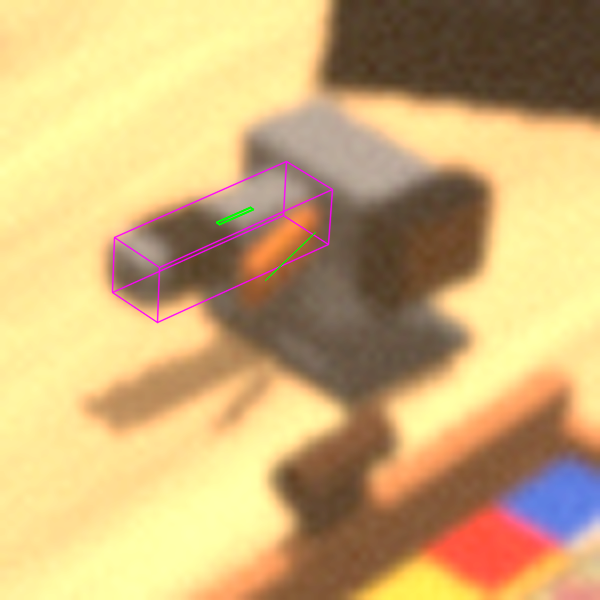

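Emit:
apply_moves(
  moves=[
    {"grip": 0.98, "slide": [0, 0, 0], "spin": -7.0},
    {"grip": 0.98, "slide": [0, 0, 0], "spin": -7.0},
    {"grip": 0.98, "slide": [0, 0, 0], "spin": -7.0},
    {"grip": 0.98, "slide": [0, 0, 0], "spin": -7.0},
    {"grip": 0.98, "slide": [0, 0, 0], "spin": -7.0},
    {"grip": 0.98, "slide": [0, 0, 0], "spin": -7.0},
    {"grip": 0.98, "slide": [0, 0, 0], "spin": -7.0},
    {"grip": 0.98, "slide": [0, 0, 0], "spin": -7.0},
    {"grip": 0.98, "slide": [0, 0, 0], "spin": -7.0},
    {"grip": 0.98, "slide": [0, 0, 0], "spin": -7.0},
  ],
)

```text
t: 59.7
tcp_pos: [0.442, -0.0405, 0.2085]
ee_rot: [0.831, 0.556, 0.0, -0.0]
wrist_force: [-0.1, 0.2, 0.7]
opening: 0.0901
```

Emit:
apply_moves(
  moves=[
    {"grip": 0.98, "slide": [0, 0, 0], "spin": -7.0},
    {"grip": 0.98, "slide": [0, 0, 0], "spin": -6.9},
    {"grip": 0.98, "slide": [0, 0, 0], "spin": 0},
  ],
)

```text
t: 59.95
tcp_pos: [0.442, -0.0406, 0.2085]
ee_rot: [0.758, 0.652, -0.0, -0.0]
wrist_force: [-0.1, -0.9, -0.2]
opening: 0.0902
```

Run:
```python
from h import *
st();go(.3855,.2965,.19,81)
```

```text
t 59.95 tcp [ 0.442  -0.0406  0.2085] yaw 81.42 F [-0.1 -0.9 -0.2] open 0.0902 j [-0.1   0.09  2.03  0.    1.02  0.05]
spin 0.42 slide mm [ 324.1 -108.5   18.5]
```

Emit:
apply_moves(
  moves=[
    {"grip": 0.98, "slide": [0.032, -0.011, 0], "spin": 0.4},
    {"grip": 0.98, "slide": [0.032, -0.011, 0], "spin": 0},
    {"grip": 0.98, "slide": [0.032, -0.011, 0], "spin": 0},
    {"grip": 0.98, "slide": [0.032, -0.011, 0], "spin": 0},
    {"grip": 0.98, "slide": [0.032, -0.011, 0], "spin": 0},
    {"grip": 0.98, "slide": [0.032, -0.011, 0], "spin": 0},
    {"grip": 0.98, "slide": [0.032, -0.011, 0], "spin": 0},
    {"grip": 0.98, "slide": [0.032, -0.011, 0], "spin": 0},
    {"grip": 0.98, "slide": [0.032, -0.011, 0], "spin": 0},
    {"grip": 0.98, "slide": [0.03, -0.009, 0], "spin": 0},
  ],
)

```text
t: 60.78
tcp_pos: [0.3857, 0.2923, 0.2086]
ee_rot: [0.764, 0.646, 0.0, -0.0]
wrist_force: [0.7, -0.6, 0.2]
opening: 0.0901
```

Emit:
apply_moves(
  moves=[
    {"grip": 0.98, "slide": [0, 0, 0], "spin": 0},
    {"grip": 0.98, "slide": [0, 0, 0], "spin": 0},
  ],
)

```text
t: 60.95
tcp_pos: [0.3861, 0.2915, 0.2083]
ee_rot: [0.763, 0.647, -0.0, -0.0]
wrist_force: [0.9, -0.4, -0.7]
opening: 0.0902
```

Run:
```python
from h import *
st();go(.3855,.2965,.073,81)
overlay(cam("scene"),CASE,[],(255,90,385,215),5,"pics/zd_s.png",1.4)
overlay(cam("top"),CASE,[],(120,190,240,290),6,"pics/zd_t.png",1.4)
```

```text
t 60.95 tcp [0.3861 0.2915 0.2083] yaw 80.63 F [ 0.9 -0.4 -0.7] open 0.0902 j [0.64 0.16 1.95 0.   1.03 0.81]
spin -0.37 slide mm [  4.8  -1.4 135.3]
```

View pics/zd_s.png

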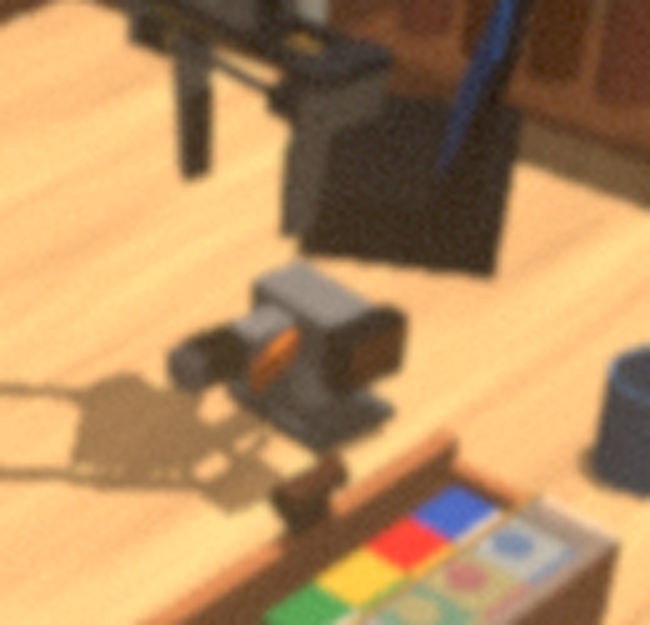

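View pics/zd_t.png

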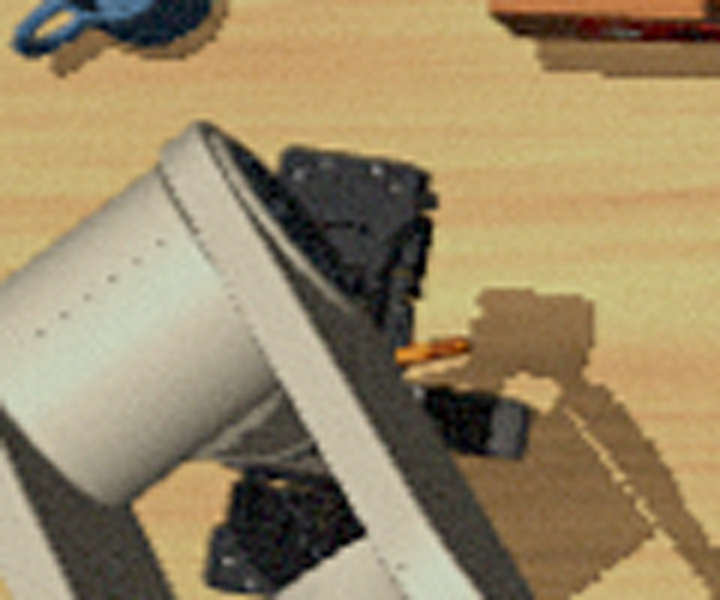

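Emit:
apply_moves(
  moves=[
    {"grip": 0.98, "slide": [0.002, -0.001, 0.02], "spin": 0},
    {"grip": 0.98, "slide": [0, 0, 0.025], "spin": 0},
    {"grip": 0.98, "slide": [0, 0, 0.02], "spin": 0},
    {"grip": 0.98, "slide": [0, 0, 0], "spin": 0},
  ],
)

```text
t: 61.38
tcp_pos: [0.3845, 0.2892, 0.1405]
ee_rot: [0.764, 0.646, -0.003, -0.0]
wrist_force: [0.1, -1.3, 0.4]
opening: 0.0902
```

Run:
```python
from h import *
st();go(.3855,.2945,.073,81)
overlay(cam("scene"),CASE,[],(255,90,385,215),5,"pics/ze_s.png",1.4)
```

```text
t 61.38 tcp [0.3845 0.2892 0.1405] yaw 80.44 F [ 0.1 -1.3  0.4] open 0.0902 j [ 0.64  0.25  2.02 -0.    0.88  0.81]
spin -0.56 slide mm [ 5.4  0.2 67.5]
```

View pics/ze_s.png

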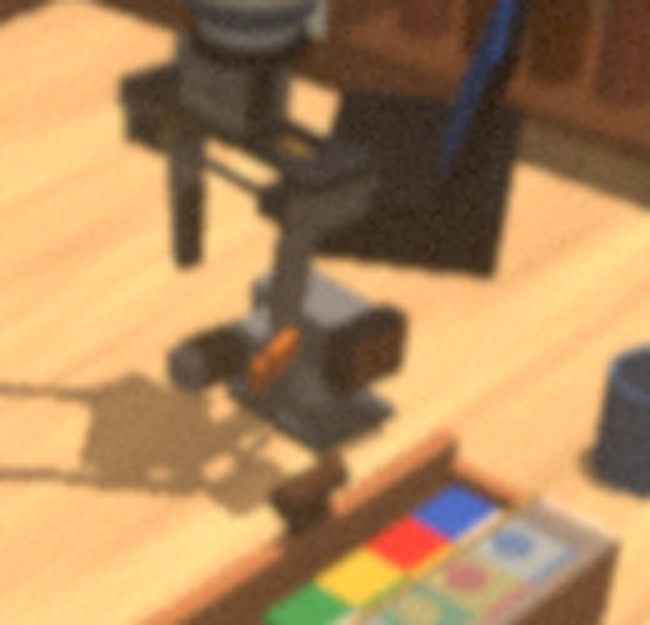

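Emit:
apply_moves(
  moves=[
    {"grip": 0.98, "slide": [0.005, 0, 0], "spin": -0.5},
    {"grip": 0.98, "slide": [0, 0, 0.015], "spin": 0},
    {"grip": 0.98, "slide": [0, 0, 0.015], "spin": 0},
    {"grip": 0.98, "slide": [0, 0, 0.015], "spin": 0},
    {"grip": 0.98, "slide": [0, 0, 0.015], "spin": 0},
    {"grip": 0.98, "slide": [0, 0, 0.006], "spin": 0},
    {"grip": 0.98, "slide": [0, 0, 0], "spin": 0},
  ],
)

```text
t: 62.02
tcp_pos: [0.3873, 0.2967, 0.0776]
ee_rot: [0.76, 0.65, -0.0, -0.0]
wrist_force: [0.2, 0.3, 0.9]
opening: 0.0899
```

Run:
```python
from h import *
st();go(.3855,.2945,.073,81)
overlay(cam("scene"),CASE,[],(255,90,385,215),5,"pics/zf_s.png",1.4)
```

```text
t 62.02 tcp [0.3873 0.2967 0.0776] yaw 81.08 F [0.2 0.3 0.9] open 0.0899 j [0.65 0.36 2.05 0.   0.74 0.81]
spin 0.08 slide mm [-2.4 -1.4  4.6]
```

View pics/zf_s.png

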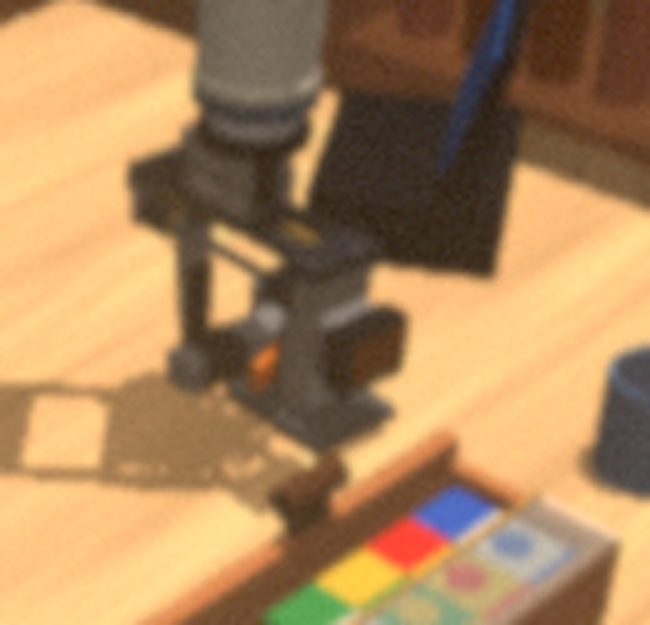

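Emit:
apply_moves(
  moves=[
    {"grip": 0.98, "slide": [-0.0025, -0.001, 0.004], "spin": 0},
    {"grip": 0.7, "slide": [0, 0, 0], "spin": 0},
    {"grip": 0.6, "slide": [0, 0, 0], "spin": 0},
    {"grip": 0.6, "slide": [0, 0, 0], "spin": 0},
    {"grip": 0.5, "slide": [0, 0, 0], "spin": 0},
    {"grip": 0.5, "slide": [0, 0, 0], "spin": 0},
  ],
  force=20,
)

```text
t: 62.57
tcp_pos: [0.3864, 0.2945, 0.0739]
ee_rot: [0.76, 0.65, 0.001, 0.0]
wrist_force: [3.2, -2.3, -0.7]
opening: 0.0588
```

Emit:
apply_moves(
  moves=[
    {"grip": 0.3, "slide": [0, 0, 0], "spin": 0},
    {"grip": 0.3, "slide": [0, 0, 0], "spin": 0},
    {"grip": 0.3, "slide": [0, 0, 0], "spin": 0},
    {"grip": 0.3, "slide": [0, 0, 0], "spin": 0},
    {"grip": 0.3, "slide": [0, 0, 0], "spin": 0},
  ],
  force=20,
)

```text
t: 62.98
tcp_pos: [0.3848, 0.2943, 0.0737]
ee_rot: [0.76, 0.65, -0.001, -0.001]
wrist_force: [-4.0, 0.4, 5.8]
opening: 0.0405
```

Run:
```python
from h import *
st();go(.3855,.2945,.073,81)
overlay(cam("scene"),CASE,[],(285,120,345,180),10,"pics/zg_s.png",1.4)
```

```text
t 62.98 tcp [0.3848 0.2943 0.0737] yaw 81.03 F [-4.   0.4  5.8] open 0.0405 j [0.65 0.36 2.06 0.   0.73 0.8 ]
spin 0.03 slide mm [0.4 0.7 0.7]
```

View pics/zg_s.png

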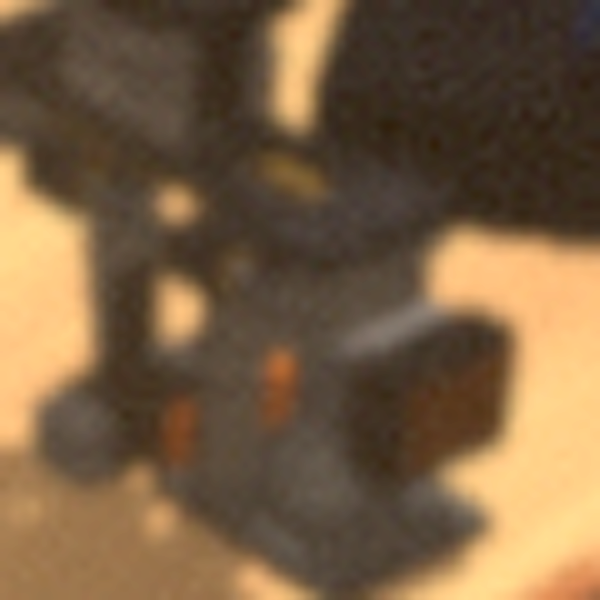

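Emit:
apply_moves(
  moves=[
    {"grip": 0.2, "slide": [0, 0, 0], "spin": 0},
    {"grip": 0.2, "slide": [0, 0, 0], "spin": 0},
    {"grip": 0.2, "slide": [0, 0, 0], "spin": 0},
    {"grip": 0.2, "slide": [0, 0, 0], "spin": 0},
    {"grip": 0.2, "slide": [0, 0, 0], "spin": 0},
  ],
  force=35,
)

```text
t: 63.45
tcp_pos: [0.3846, 0.2943, 0.0737]
ee_rot: [0.76, 0.65, -0.001, -0.001]
wrist_force: [-4.8, 0.5, 7.5]
opening: 0.0395
```

Emit:
apply_moves(
  moves=[
    {"grip": 0.2, "slide": [0, 0, 0], "spin": 0},
    {"grip": 0.2, "slide": [0, 0, 0], "spin": 0},
    {"grip": 0.2, "slide": [0, 0, 0], "spin": 0},
  ],
  force=35,
)

```text
t: 63.7
tcp_pos: [0.3846, 0.2943, 0.0737]
ee_rot: [0.76, 0.65, -0.001, -0.001]
wrist_force: [-3.5, 1.4, 5.6]
opening: 0.0397
```

The opening holds at 39.7 mm with 35 N, so the trigger is at its stop. Now release and retreat.

Emit:
apply_moves(
  moves=[
    {"grip": 0.98, "slide": [0, 0, 0], "spin": 0},
    {"grip": 0.98, "slide": [0, 0, 0], "spin": 0},
    {"grip": 0.98, "slide": [0, 0, 0], "spin": 0},
    {"grip": 0.98, "slide": [0, 0, 0], "spin": 0},
    {"grip": 0.98, "slide": [0, 0, 0], "spin": 0},
    {"grip": 0.98, "slide": [0, 0, 0], "spin": 0},
    {"grip": 0.98, "slide": [0, 0, -0.015], "spin": 0},
    {"grip": 0.98, "slide": [0, 0, -0.02], "spin": 0},
    {"grip": 0.98, "slide": [0, 0, -0.025], "spin": 0},
    {"grip": 0.98, "slide": [0, 0, -0.03], "spin": 0},
  ],
)

```text
t: 64.53
tcp_pos: [0.384, 0.2931, 0.1631]
ee_rot: [0.76, 0.65, -0.002, -0.0]
wrist_force: [0.2, 0.6, -0.3]
opening: 0.0902
```

Emit:
apply_moves(
  moves=[
    {"grip": 0.98, "slide": [0, 0, -0.03], "spin": 0},
    {"grip": 0.98, "slide": [-0.035, 0, 0], "spin": 0},
    {"grip": 0.98, "slide": [-0.035, 0.01, 0], "spin": 0},
    {"grip": 0.98, "slide": [-0.035, 0.01, 0], "spin": 0},
    {"grip": 0.98, "slide": [-0.035, 0.01, 0], "spin": 0},
    {"grip": 0.98, "slide": [-0.035, 0.01, 0], "spin": 0},
    {"grip": 0.98, "slide": [-0.035, 0.01, 0], "spin": 0},
    {"grip": 0.98, "slide": [-0.035, 0.01, 0], "spin": 0},
    {"grip": 0.98, "slide": [-0.035, 0, 0], "spin": 0},
    {"grip": 0.98, "slide": [0, 0, 0], "spin": 0},
  ],
)

```text
t: 65.37
tcp_pos: [0.3998, 0.0039, 0.1931]
ee_rot: [0.761, 0.649, -0.001, -0.0]
wrist_force: [-1.1, 0.7, -0.2]
opening: 0.0905
```

Run:
```python
from h import *
st()
P=[.5845,.1215,np.radians(-2.95)]
s=cam("scene");t=cam("top")
overlay(s,P,[],(270,125,385,255),4.6,"pics/zh_s.png",1.4);overlay(s,P,[],(0,80,560,420),1.4,"pics/zi_s.png",1.2);overlay(t,P,[],(0,60,560,420),1.4,"pics/zi_t.png",1.2)
overlay(t,P,[],(145,140,305,280),4.8,"pics/zh_t.png",1.4)
```

```text
t 65.37 tcp [0.3998 0.0039 0.1931] yaw 80.88 F [-1.1  0.7 -0.2] open 0.0905 j [ 0.01  0.04  2.12 -0.    0.98  0.17]
```

View pics/zh_s.png

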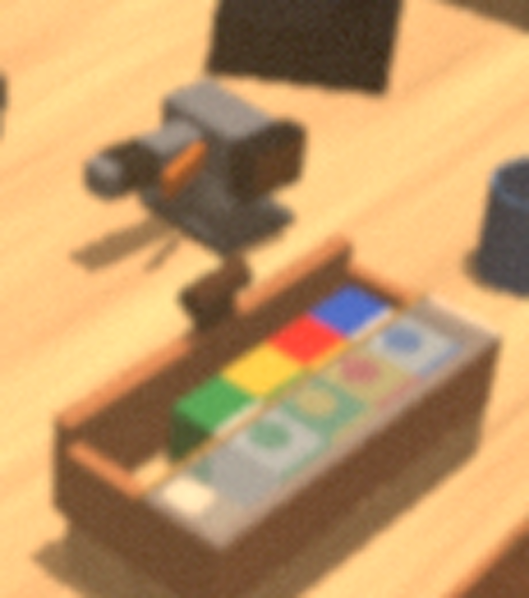

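View pics/zh_t.png

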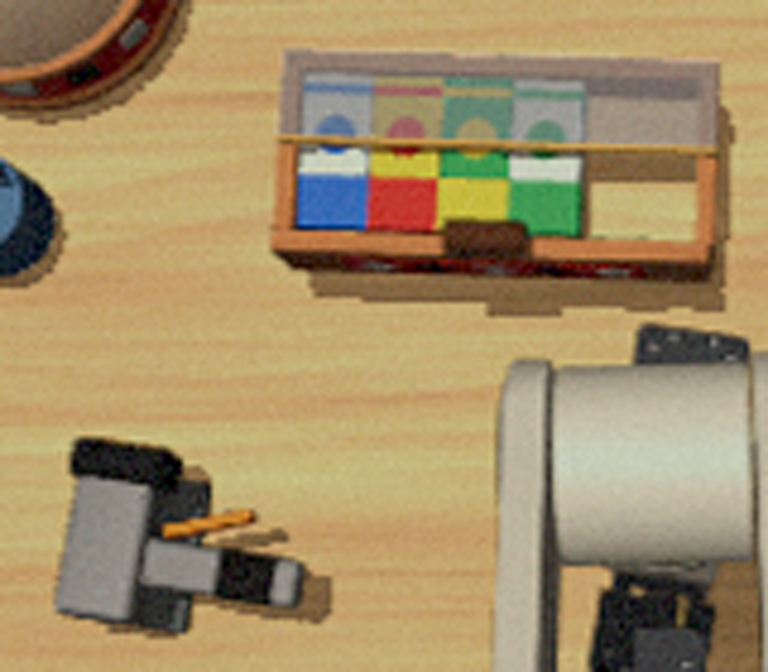

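View pics/zi_t.png

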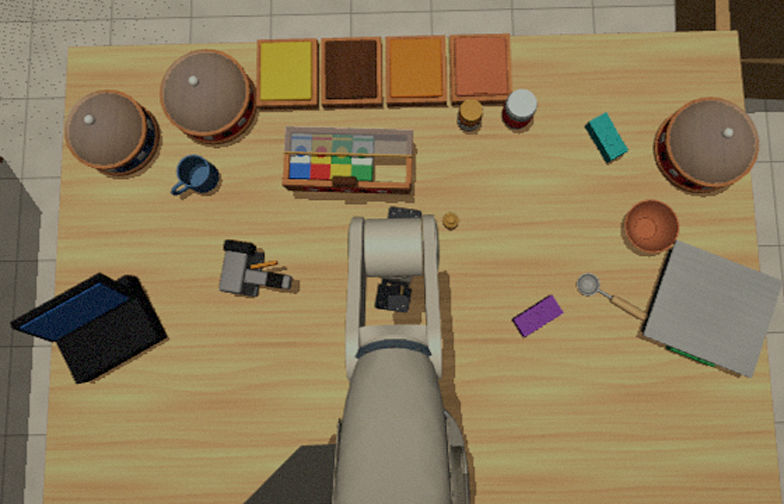

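The final views show four cartons tight in the back left corner, the flap shut, the trigger out again and nothing else moved. I'll hand in.

Run:
```python
from station import robot
print(robot.close_job())
```

```text
the job is handed in; nothing more can be done
None
```

The compartment is restocked and booked in, and I handed the job in at about 65 s of the 210 s.

- **Flap down:** I pulled it down to its stop, where the arm felt it end firmly.
- **Cartons:** all four were there. From the left they stand blue, red, green with yellow bands, then white with green bands. I pushed each one left against the wall or its neighbour, and from the front against the back wall. I gave the row a last 14 N push to the left.
- **Flap up:** the pinch may have slipped on the grip barrel near the end, because the force stayed at about 6 N instead of rising. I therefore pushed the barrel shut from outside with closed fingers until it stopped firmly at 15 N.
- **Scanner:** only then did I squeeze the trigger. The finger opening settled at 39.7 mm under 35 N and stayed there, so it was at its stop. I then let it go.

**Problem on the way:** the first carton twisted and jammed when pushed left. I freed and squared it, and set the other three down further out before pushing them in.

**Last checks:**
- **Back wall:** all four front pushes stopped at the same depth, within about 0.3 mm.
- **Final pictures:** the row is tight, the flap is shut, the trigger is out again and the other things on the counter stand as before.
- **Squareness:** measured from the pictures, the two clearest gaps between cartons lay within about 1° of the case. The other edges were too noisy to use.
- **Case position:** my camera estimate and the contact with the left wall differed by about 2 mm sideways, so I relied on contact.

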